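Sort axle sleeves on a step gauge

TASK

The brass axle sleeves on the black mat come in two bores that look alike: open the clear cover of the step gauge right back on to its stop and slip the sleeves one at a time down over the gauge pin to see how far each goes, neither dropping them on to it nor pressing once they meet resistance. Stand those that stop at the step in the blue tray and those that go all the way down to the base plate in the yellow tray, closed end up. When all are sorted, shut the cover again; never let it bang at either end, and leave the other things on the bench alone.

Things in the scene. Friction and masses are not known exactly. Their poses are not given: they have to be found in the camera images.
- cover (a joint): hinge of the gauge's clear cover, rad: 0 shut, 1.75 open on its stop (about 100 degrees back). The cover is a clear hood 112 mm along the hinge, 132 mm out from it, 64 mm high, 0.3 kg, open underneath. It swings freely with a little damping and is top-heavy: let go below about 1.0 rad it falls shut, above that it falls open, and from more than 0.04 rad off either end it lands with a bang.
- cover_handle (a point): middle of the cover's red bar handle: a round bar 10 mm thick, parallel to the hinge line, on two posts at its ends (free span 54 mm), 36 mm above the hood's top near its front edge. Shut, it lies 116 mm from the hinge line on the gauge's -y side and 100 mm above it. It moves with the cover; its z axis points out of the hood's top.
- cover_hinge (a point): middle of the cover's hinge line, 66 mm from the pin's axis on the gauge's +y side, 20 mm above the bench. The line is parallel to the gauge's x axis; opening lifts the handle up and over towards the gauge's +y side.
- gauge: the step gauge, fixed to the bench: a green iron base plate 130 x 170 x 18 mm (x, y, z) with a bright stepped steel pin standing upright on it, under the clear cover. Steel and brass are hard: a sleeve should meet the pin or plate at 20 mm/s or slower. Origin on the pin's axis at the bench; z up, +y from the pin to the hinge.
- pin_foot (a point): foot of the gauge pin: on its axis, at the top of the base plate, 18 mm above the bench. From here the pin is 24 mm in diameter up to a flat step at 20 mm, then 20 mm in diameter, and ends 38 mm up, its tip bevelled over the last 3 mm to 14 mm diameter. A 22 mm bore stops with its mouth 20 mm above this point, a 27 mm bore goes down to 0.
- tray_blue: blue open tray, fixed, 120 x 210 mm outside (x, y), walls 30 mm high, walls and floor 4 mm thick; for sleeves that stop at the step. Origin at the middle of its underside, z up.
- tray_yellow: yellow open tray of the same size; for sleeves that go down to the base plate. Origin at the middle of its underside, z up.
- sleeve_a: a brass axle sleeve (may be absent): a cap 40 mm in diameter, 46 mm tall, about 0.28 kg, closed on top, with a bore 40 mm deep open underneath, either 22 or 27 mm, which cannot be seen from outside. It starts on the black mat on the robot's right (-y), open end down. Origin at the middle of its open end, z towards the closed end.
- sleeve_b: a brass axle sleeve (may be absent): a cap 40 mm in diameter, 46 mm tall, about 0.28 kg, closed on top, with a bore 40 mm deep open underneath, either 22 or 27 mm, which cannot be seen from outside. It starts on the black mat on the robot's right (-y), open end down. Origin at the middle of its open end, z towards the closed end.
- sleeve_c: a brass axle sleeve (may be absent): a cap 40 mm in diameter, 46 mm tall, about 0.28 kg, closed on top, with a bore 40 mm deep open underneath, either 22 or 27 mm, which cannot be seen from outside. It starts on the black mat on the robot's right (-y), open end down. Origin at the middle of its open end, z towards the closed end.
- sleeve_d: a brass axle sleeve (may be absent): a cap 40 mm in diameter, 46 mm tall, about 0.28 kg, closed on top, with a bore 40 mm deep open underneath, either 22 or 27 mm, which cannot be seen from outside. It starts on the black mat on the robot's right (-y), open end down. Origin at the middle of its open end, z towards the closed end.
- sleeve_e: a brass axle sleeve (may be absent): a cap 40 mm in diameter, 46 mm tall, about 0.28 kg, closed on top, with a bore 40 mm deep open underneath, either 22 or 27 mm, which cannot be seen from outside. It starts on the black mat on the robot's right (-y), open end down. Origin at the middle of its open end, z towards the closed end.
- sleeve_f: a brass axle sleeve (may be absent): a cap 40 mm in diameter, 46 mm tall, about 0.28 kg, closed on top, with a bore 40 mm deep open underneath, either 22 or 27 mm, which cannot be seen from outside. It starts on the black mat on the robot's right (-y), open end down. Origin at the middle of its open end, z towards the closed end.
- spray_can: green spray can 65 mm in diameter, 190 mm tall, origin under its middle; not part of the job
- screwdriver: red-handled screwdriver 180 mm long lying on the bench, origin under its middle, blade along its x axis; not part of the job
- wrench: steel spanner 160 mm long lying flat along its x axis, origin under its middle; not part of the job
- tape_measure: yellow tape measure 70 x 40 x 65 mm, origin under its middle; not part of the job
- multimeter: orange multimeter 160 x 85 x 33 mm lying on its back, origin under its middle; not part of the job
- circuit_board: green circuit board 100 x 150 mm on an aluminium heat sink, 50 mm tall in all, origin under its middle; not part of the job
- pliers: pliers with one red and one black handle, 180 mm long, lying flat, origin under the middle of the handles; not part of the job
There are look-alikes about, which are no part of the job. What is shaped like the sleeve_c but green is not meant.

How it is judged:
By the outcome, as a careful person would: the job done as asked, in the order asked, and still so for the second after the job is handed in, with the robot touching nothing.
Of sleeve_a, sleeve_b, sleeve_c, sleeve_d, sleeve_e, sleeve_f only 3 to 5 are there at a start; the rules pass over those that are not, and their reading is None.
At some moment in a run one of sleeve_a, sleeve_b, sleeve_c, sleeve_d, sleeve_e, sleeve_f may be knocked a few centimetres aside while the robot is not near it.
It also fails if it takes over 210 s, if anything falls off the work surface, if the arm or the gripper's body presses on something with over 40 N, if the wrist force passes 120 N, or if a joint passes its speed limit or range.

ROBOT

A 7-joint arm with a two-finger parallel gripper is mounted at the origin on the work surface. World frame = base frame: x ahead of the robot, y to its left, z up, the work surface at z = 0. Lengths are in m, angles in degrees, forces in N, time in s.
With the tool pointing down it reaches from about 0.425 to 0.875 m from the base axis. Payload 4.7 kg.
Tool frame: the origin (TCP) lies on the centre line of the jaws, within the pads' length; the fingertips stand env.nose_length ahead of it and the grasp point (between the pads) lies 8 mm behind it (env.nose_length is the distance from the TCP to the fingertips, in m); y points along the fingers, z is the direction in which the jaws open and shut, and the axes are right-handed (so a half turn about y gives the same grasp; the last joint's range is limited). The gripper opens to 87 mm and grips with 3 to 60 N. Pads are 19 mm wide; open, the fingers measure 117 mm over their backs; the gripper's body (75 mm by 190 mm) begins 51 mm behind the grasp point.
Start: joints at [77.928, 18.392, -4.016, 83.108, 1.295, 78.541, -3.26], TCP at [0.145, -0.634, 0.206] pointing down, gripper open.
Joint ranges: [-163.93, 163.93], [-17.29, 119.83], [-79.2, 71.16], [3.27, 140.29], [-89.18, 269.18], [5.43, 117.66], [-154.24, 154.24]. Speed limits (degrees/s): [147.25, 147.25, 180, 180, 180, 180, 180].

INTERFACE

Orientations are given as [roll, pitch, yaw] about the fixed x, y, z axes, in that order (R = Rz(yaw) Ry(pitch) Rx(roll)).
In Python, from cell import env, read_camera, camera_info, job, models gives the robot as it stands.
- The arm moves only by the tool move_arm, never from a script. Its argument "moves" is a list of rows, each a list of 6 numbers: the shift along the tool's x, y, z in mm, then the turn, a rotation vector about the tool's x, y, z in degrees. In form: [[x, y, z, ax, ay, az], ...]. A call has 1 to 20 rows; each row is the pose to reach, as a shift and turn from the pose commanded when the call began, along the tool's axes at that moment; what a row does not reach only later rows make up. A row lasts 1/12 s, in which the tool goes at most 41.7 mm and 7.16 degrees, less where a joint would pass 70% of its speed; a pose out of reach is approached as far as the arm can. A call with a gripper value outside its range is refused whole. "claw" is the finger opening in mm, from 0 to 87, set as the call begins (left out, the last holds). The fingers move at their own pace and stop on an object; "newtons" is the grip in N (left out, the last holds). Time passes only in rows, so rows that repeat a pose let the fingers close. It gives the time, the measured TCP pose, the force and the opening at its end, in the units of the state.
- env.get_obs(): the state, without advancing time (a new reading comes with each control period).
- read_camera(name): name is "scene" or "top"; returns (picture, depth): 400x640x3 uint8, red, green, blue; 400x640 float32, m along the optical axis (not along the pixel's ray), 0 where there is no reading.
- camera_info(name): a dict with "fx", "fy", "cx", "cy" (pixels), "R" (3x3) and "t" (3): a world point X has camera coordinates R X + t. Camera axes: x right, y down, z forward; pixel columns grow to the right and rows downward; lengths in m; the calibration is good to about 2 mm. A picture is of the moment at which its call begins. camera_info takes no time and is no camera call.
- job.sign_off(): hands the job in, once; it reports no verdict.
Trained networks look in the newest picture that a camera, given by its name, has taken for a name from the list of things; names that differ only in an ending like _2 or _b are one class to them, and where a whole thing is asked for, a point or a joint stands for the part that bears it (a point fixed in the world has none). Each returns a list of dicts, best first, with "score" (0 to 1); they miss things now and then, are a little off and sometimes report something else, mostly with a low value. They report only what shows in the picture. A call takes as long as a camera call. They do not tell look-alikes from the thing itself.
- models.spot_in(target, camera): "point" ([x, y, z] in m, in world coordinates, good to about 4 mm: the middle of the surface that is visible of it).
- models.cut_out(target, camera): "mask" (400x640 bool, what is visible of it).
The state is a dict: "time_s": time; "qpos": joint angles; "joint_velocities": joint speeds; "effort": joint torques, N m; "tool_pos": TCP position; "tool_rot": TCP orientation; "force": force on the tool from outside, world axes, zero at the start; "wrist_torque": the same for the moment, N m; "grip_width": finger opening in m.
Only numpy, scipy, OpenCV 4.12 (cv2) and the standard library are available. Lean on these libraries where they do the work, as an engineer would, in place of code of your own. Each camera call takes 0.05 s, during which the arm holds its last target.

## Working session

There is one attempt and no reset: what is moved stays moved. The work goes in short steps, Python scripts to look and compute and a tool call to move; the robot and the scene stay as the last step left them, time stands still between calls to the robot, and variables do not carry over. Pictures are saved under pics/ and viewed, and the job is handed in when it is done.

Besides the shell and the picture viewer there is one more tool, called in YAML: its name, and indented under it one key for each argument. move_arm: Moves the arm, as the interface text tells. Its arguments: {"type":"object","properties":{"moves":{"type":"array","items":{"type":"array","items":{"type":"number"}}},"claw":{"type":"number"},"newtons":{"type":"number"}},"required":["moves"]}

```bash
ls; mkdir -p pics; python3 - <<'E'
from cell import env, read_camera, camera_info, job, models
import cv2, numpy as np
o=env.get_obs(); print(o, env.nose_length)
for n in ("scene","top"):
    p,d=read_camera(n); cv2.imwrite(f"pics/{n}0.png",p[:,:,::-1]); np.save(f"{n}_d.npy",d)
    print(n,camera_info(n))
E
```

```text
pics
{'time_s': 0.0, 'qpos': array([77.92865715, 18.43955594, -4.01654082, 83.17605775,  1.29209793,
       78.53926769, -3.25867662]), 'joint_velocities': array([-0.04084897, -0.02580406, -0.01262028, -0.02146527, -0.02297102,
        0.06815414,  0.08316724]), 'effort': array([ 5.84190111e-04, -4.91289711e+01, -4.03626384e-01, -3.12526560e+01,
       -6.39874907e-02,  4.38158121e-02,  1.78639871e-04]), 'tool_pos': array([ 0.14473002, -0.63307981,  0.2050459 ]), 'tool_rot': array([-9.01097956e+01, -2.57009536e-03, -1.67117178e+02]), 'force': array([ 0.09300282, -0.51655814, -0.34643587]), 'wrist_torque': array([-0.01516921, -0.0331299 , -0.03358265]), 'grip_width': 0.08706265525891292} 0.011
scene {'fx': 445.64667121457074, 'fy': 445.64667121457074, 'cx': 321.38393169787116, 'cy': 198.98406025611362, 'R': array([[ 0.87978992,  0.47514925,  0.01424415],
       [ 0.2751956 , -0.48466381, -0.83028211],
       [-0.38760429,  0.73439375, -0.55716131]]), 't': array([-0.5198255 , -0.02952685,  1.65107312])}
top {'fx': 376.9744235669938, 'fy': 376.9744235669938, 'cx': 315.08692220695343, 'cy': 197.71083794669488, 'R': array([[-0.02793597, -0.99948524,  0.01577471],
       [-0.9928443 ,  0.02591053, -0.11657119],
       [ 0.11610245, -0.01891836, -0.99305706]]), 't': array([0.04434907, 0.57581227, 1.32724778])}
```

View pics/scene0.png

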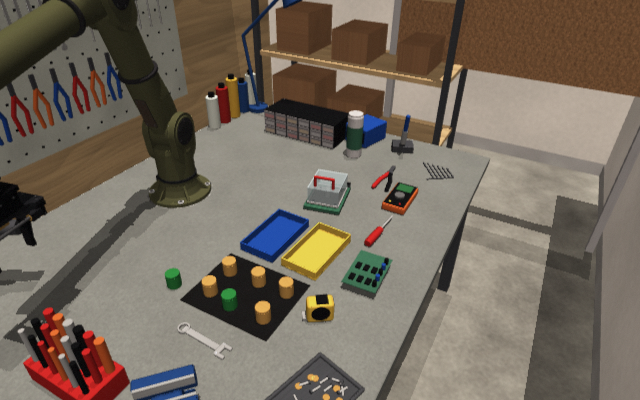

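View pics/top0.png

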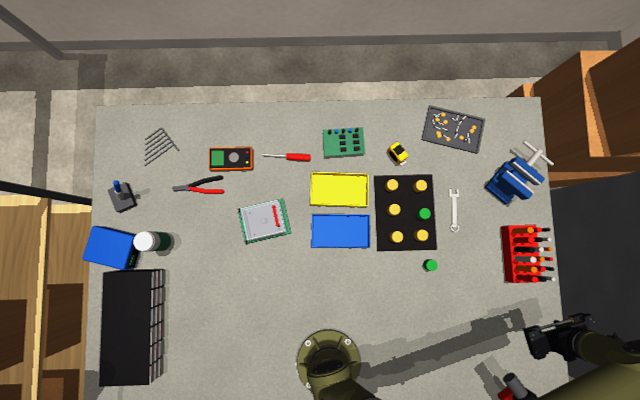

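The top view shows five brass sleeves on the mat at about (392,186), (421,186), (394,210), (397,237) and (422,236). The look-alikes are green caps at (425,214) and (431,265), which I'll leave. The gauge is at (265,221), with its red handle at (277,216).

```bash
cat > h.py <<'E'
from cell import env, read_camera, camera_info, job, models
import cv2, numpy as np
from scipy.spatial.transform import Rotation as Ro
def unproj(n,u,v,z):  # depth -> world
    c=camera_info(n); P=np.stack([(u-c['cx'])/c['fx']*z,(v-c['cy'])/c['fy']*z,z],-1)
    return (P-c['t'])@c['R']
def cloud(n,d):
    v,u=np.mgrid[0:400,0:640]; return unproj(n,u.astype(float),v.astype(float),d.astype(float))
def proj(n,X):
    c=camera_info(n); q=np.asarray(X)@c['R'].T+c['t']; return np.stack([q[...,0]/q[...,2]*c['fx']+c['cx'],q[...,1]/q[...,2]*c['fy']+c['cy']],-1)
E
python3 - <<'E'
from h import *
p,d=read_camera("top"); W=cloud("top",d)
cv2.imwrite("pics/crop0.png",cv2.resize(p[150:290,220:450,::-1],None,fx=3.4,fy=3.4,interpolation=cv2.INTER_CUBIC))
hsv=cv2.cvtColor(p,cv2.COLOR_RGB2HSV)
for t in ("sleeve_a","gauge","cover","cover_handle","tray_blue","tray_yellow","pin_foot"):
    for cam in ("top","scene"):
        try:
            if cam=="scene": read_camera("scene")
            r=models.spot_in(t,cam)
            print(t,cam,[(round(x['score'],2),np.round(x['point'],3).tolist()) for x in r][:8])
        except Exception as e: print(t,cam,e)
# brass mask
m=((hsv[...,0]>12)&(hsv[...,0]<24)&(hsv[...,1]>120)&(hsv[...,2]>120)).astype(np.uint8)
m[:, :370]=0; m[:,440:]=0; m[:170]=0;m[260:]=0
n,l,s,c=cv2.connectedComponentsWithStats(m)
for i in range(1,n):
    if s[i,4]<20: continue
    q=W[(l==i)&(W[...,2]>0.03)]
    top=q[q[:,2]>np.percentile(q[:,2],60)-0.004]
    print("sleeve",c[i].round(1),s[i,4],np.median(q[:,2]).round(4),((top.max(0)+top.min(0))/2).round(4),top.mean(0).round(4))
for nm,(u,v) in dict(bluef=(340,232),yel=(340,190),bench=(300,260),mat=(408,200),gtop=(255,225)).items(): print(nm,W[v,u].round(4))
E
```

```text
sleeve_a top [(0.59, [0.43, -0.344, 0.045]), (0.59, [0.616, -0.249, 0.046]), (0.56, [0.526, -0.252, 0.043]), (0.51, [0.618, -0.346, 0.044]), (0.5, [0.329, -0.371, 0.047]), (0.43, [0.436, -0.251, 0.047])]
sleeve_a scene [(0.87, [0.445, -0.352, 0.041]), (0.86, [0.621, -0.364, 0.041]), (0.72, [0.627, -0.256, 0.039]), (0.63, [0.539, -0.259, 0.042]), (0.62, [0.439, -0.267, 0.039]), (0.62, [0.522, -0.371, 0.04]), (0.59, [0.336, -0.387, 0.036]), (0.49, [0.531, -0.48, 0.004])]
gauge top [(0.61, [0.499, 0.209, 0.081])]
gauge scene [(0.72, [0.519, 0.16, 0.068]), (0.49, [0.744, 0.083, 0.026])]
cover top [(0.8, [0.501, 0.214, 0.084]), (0.47, [0.431, -0.344, 0.046])]
cover scene [(0.88, [0.518, 0.163, 0.086]), (0.6, [0.456, -0.063, 0.007])]
cover_handle top [(0.67, [0.5, 0.214, 0.083])]
cover_handle scene [(0.64, [0.518, 0.17, 0.08])]
tray_blue top [(0.68, [0.496, 0.209, 0.085]), (0.64, [0.46, -0.062, 0.002])]
tray_blue scene [(0.71, [0.451, -0.063, 0.006])]
tray_yellow top [(0.68, [0.609, -0.062, 0.002])]
tray_yellow scene [(0.5, [0.518, 0.163, 0.088]), (0.29, [0.621, -0.365, 0.042])]
pin_foot top [(0.84, [0.496, 0.207, 0.088]), (0.72, [0.73, -0.274, 0.058])]
pin_foot scene [(0.71, [0.518, 0.16, 0.063])]
sleeve [420.9 184.9] 33 0.0455 [ 0.5245 -0.1588  0.7131] [ 0.6046 -0.3374  0.1012]
sleeve [422.1 235.1] 32 0.046 [ 0.4339 -0.3466  0.0473] [ 0.4334 -0.3508  0.0468]
sleeve [398.6 238.2] 21 0.0452 [ 0.4309 -0.2594  0.0481] [ 0.4266 -0.2677  0.046 ]
bluef [ 0.4518 -0.0593  0.0031]
yel [ 0.607  -0.065   0.0007]
bench [ 0.3548  0.0892 -0.0011]
mat [ 0.5631 -0.3161  0.0008]
gtop [0.4817 0.2382 0.0882]
```

View pics/crop0.png

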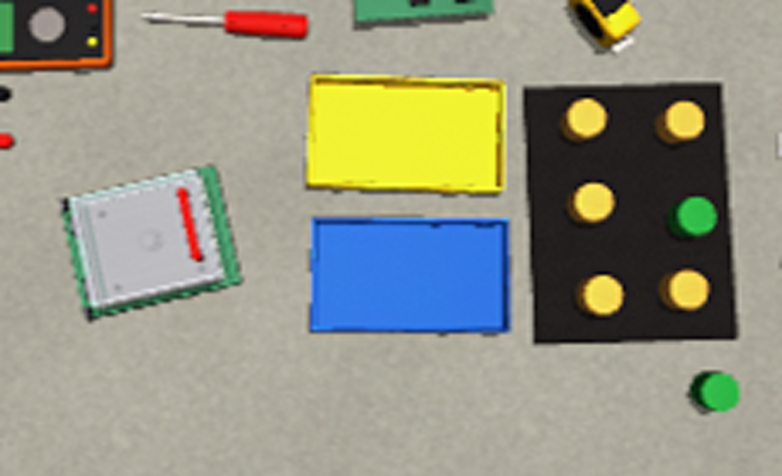

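The close crop confirms five brass caps, and the two green ones are excluded. Next I'll measure the gauge's yaw and the handle.

```bash
cat >> h.py <<'E'
def brass(n,p,d,zlo=0.03,zhi=0.06,box=(0.35,0.75,-0.45,-0.17)):
    W=cloud(n,d); hsv=cv2.cvtColor(p,cv2.COLOR_RGB2HSV)
    m=(hsv[...,0]>10)&(hsv[...,0]<30)&(hsv[...,1]>80)&(W[...,2]>zlo)&(W[...,2]<zhi)
    m&=(W[...,0]>box[0])&(W[...,0]<box[1])&(W[...,1]>box[2])&(W[...,1]<box[3])
    k,l,s,c=cv2.connectedComponentsWithStats(m.astype(np.uint8))
    out=[]
    for i in range(1,k):
        if s[i,4]<25: continue
        q=W[l==i]; z=q[:,2].max(); t=q[q[:,2]>z-0.006]
        (cc,r)=cv2.minEnclosingCircle(t[:,:2].astype(np.float32))
        out.append((c[i].round(1).tolist(),int(s[i,4]),np.round(cc,4).tolist(),round(r,4),t[:,:2].mean(0).round(4).tolist(),round(float(np.median(t[:,2])),4)))
    return out
E
python3 - <<'E'
from h import *
for n in ("top","scene"):
    p,d=read_camera(n); W=cloud(n,d); hsv=cv2.cvtColor(p,cv2.COLOR_RGB2HSV)
    print(n); [print(x) for x in brass(n,p,d)]
    near=(abs(W[...,0]-.51)<.12)&(abs(W[...,1]-.19)<.14)
    red=near&((hsv[...,0]<6)|(hsv[...,0]>174))&(hsv[...,1]>150)&(W[...,2]>.05)
    q=W[red]; q=q[q[:,2]>.1]; print("red",red.sum(),len(q),q.mean(0).round(4),q.min(0).round(4),q.max(0).round(4))
    r=cv2.minAreaRect(q[:,:2].astype(np.float32)*1000); print(cv2.boxPoints(r).round(1).tolist())
    vx=cv2.fitLine(q[:,:2].astype(np.float32),cv2.DIST_L2,0,.01,.01).ravel(); print("yaw",np.degrees(np.arctan2(vx[1],vx[0])))
    g=near&(hsv[...,0]>40)&(hsv[...,0]<90)&(hsv[...,1]>60)&(W[...,2]<.03)
    # hood tops
    t=near&(W[...,2]>.075)&(W[...,2]<.095)
    for nm,mm in(("plate",near&(W[...,2]>.012)&(W[...,2]<.026)),("green",g),("hood",t)):
        q=W[mm]
        if len(q)<10: continue
        r=cv2.minAreaRect(q[:,:2].astype(np.float32)*1000); print(nm,len(q),r,np.median(q[:,2]).round(4))
for nm in("blue","yellow"):
    p,d=read_camera("top")
    W=cloud("top",d)
    hsv=cv2.cvtColor(p,cv2.COLOR_RGB2HSV)
    m=(hsv[...,1]>120)&((abs(hsv[...,0].astype(int)-108)<15) if nm=="blue" else (abs(hsv[...,0].astype(int)-30)<6))&(abs(W[...,1]+.06)<.14)&(abs(W[...,0]-.53)<.17)&(W[...,2]>.015)
    q=W[m]; print(nm,len(q),cv2.minAreaRect(q[:,:2].astype(np.float32)*1000),q[:,2].max())
E
```

```text
top
([397.2, 155.7], 63, [0.7337, -0.2779], 0.0347, [0.7208, -0.2751], 0.0572)
([392.2, 184.1], 104, [0.6186, -0.2479], 0.0166, [0.6185, -0.2489], 0.0505)
([420.8, 184.9], 106, [0.6113, -0.353], 0.0184, [0.6134, -0.3498], 0.0488)
([394.3, 208.9], 106, [0.5281, -0.254], 0.0194, [0.5272, -0.2547], 0.048)
([422.0, 234.6], 110, [0.4352, -0.3489], 0.0176, [0.4308, -0.3471], 0.0496)
([397.0, 236.1], 107, [0.4329, -0.2529], 0.0165, [0.4322, -0.2527], 0.0488)
red 63 58 [0.4956 0.1481 0.32  ] [0.4188 0.0545 0.1176] [0.5454 0.1759 1.3845]
[[393.6000061035156, 81.5999984741211], [418.79998779296875, 54.5], [545.5, 172.39999389648438], [520.2999877929688, 199.60000610351562]]
yaw 46.98384
plate 352 ((500.5528869628906, 215.5330810546875), (130.09310913085938, 170.3202667236328), 11.731196403503418) 0.0182
green 311 ((499.4467468261719, 217.73318481445312), (129.65115356445312, 173.0088348388672), 12.16059398651123) 0.0179
hood 1183 ((500.77410888671875, 213.550537109375), (112.20105743408203, 131.9589385986328), 11.621525764465332) 0.0841
scene
([228.9, 262.1], 166, [0.43, -0.2586], 0.0204, [0.4
[... 557 characters left out ...]
, 165.39999389648438], [543.5999755859375, 174.89999389648438]]
yaw 12.963965
plate 301 ((498.4923400878906, 214.24447631835938), (130.27005004882812, 178.10240173339844), 11.866637229919434) 0.0204
green 263 ((499.83001708984375, 210.31285095214844), (129.268798828125, 169.85707092285156), 11.866636276245117) 0.0189
hood 631 ((498.82525634765625, 214.1754608154297), (113.5134506225586, 149.86231994628906), 11.919008255004883) 0.0868
blue 211 ((458.3765869140625, -54.86247253417969), (215.11380004882812, 118.58733367919922), 87.50955200195312) 1.3844562956072448
yellow 277 ((541.5097045898438, -57.240089416503906), (209.42674255371094, 257.4786682128906), 86.7908706665039) 1.3844562956072448
```

Gauge yaw is about 11.7° and the pin axis is near (0.5005, 0.214). The handle measures (0.511, 0.164, 0.120), which agrees with the drawing. I'll move above the handle through a waypoint.

```bash
cat >> h.py <<'E'
YAW=np.radians(11.7); PIN=np.array([0.5005,0.214,0.0])
GX=np.array([np.cos(YAW),np.sin(YAW),0]); GY=np.array([-np.sin(YAW),np.cos(YAW),0])
def G(x,y,z): return PIN+x*GX+y*GY+np.array([0,0,z])
def dlt(target,yaw=None):
    o=env.get_obs(); R=Ro.from_euler('xyz',o['tool_rot'],degrees=True)
    w=(np.asarray(target)-o['tool_pos'])
    print("t",round(o['time_s'],2),"pos",o['tool_pos'].round(4),"rot",o['tool_rot'].round(2),"F",o['force'].round(1),"w",round(o['grip_width']*1000,1))
    r=[0,0,0]
    if yaw is not None:
        Rt=Ro.from_euler('xyz',[-90,0,yaw],degrees=True); r=(R.inv()*Rt).as_rotvec(degrees=True).round(2)
    print("tool shift mm",(R.inv().apply(w)*1000).round(1),"turn",r)
    return o
E
python3 - <<'E'
from h import *
o=dlt([0.50,-0.25,0.25],-168.3)
dlt(G(0,-0.05,0.25),-168.3); print(o['qpos'].round(1))
E
```

```text
t 1.4 pos [ 0.1449 -0.6337  0.2062] rot [ -90.     -0.   -167.12] F [-0.   0.5 -0.6] w 87.3
tool shift mm [-431.7  -43.9 -294.8] turn [-0.    1.18  0.  ]
t 1.4 pos [ 0.1449 -0.6337  0.2062] rot [ -90.     -0.   -167.12] F [-0.   0.5 -0.6] w 87.3
tool shift mm [-534.6  -43.9 -697.1] turn [-0.    1.18  0.  ]
[77.9 18.4 -4.  83.1  1.3 78.5 -3.3]
```

move_arm:
  moves:
    - [-432,-44,-295,0,1.2,0]
    - [-432,-44,-295,0,1.2,0]
    - [-432,-44,-295,0,1.2,0]
    - [-432,-44,-295,0,1.2,0]
    - [-432,-44,-295,0,1.2,0]
    - [-432,-44,-295,0,1.2,0]
    - [-432,-44,-295,0,1.2,0]
    - [-432,-44,-295,0,1.2,0]
    - [-432,-44,-295,0,1.2,0]
    - [-432,-44,-295,0,1.2,0]
    - [-432,-44,-295,0,1.2,0]
    - [-432,-44,-295,0,1.2,0]
    - [-432,-44,-295,0,1.2,0]
  claw: 40

```text
time_s: 2.48
tool_pos: [0.5035, -0.2448, 0.2511]
tool_rot: [-90.0, 0.2, -168.0]
force: [0.6, 0.9, -0.1]
grip_width: 0.0401
```

```bash
python3 - <<'E'
from h import *
o=dlt(G(0,-0.05,0.22),-168.3); print(o['qpos'].round(1))
E
```

```text
t 2.48 pos [ 0.5035 -0.2448  0.2511] rot [-9.0030e+01  1.6000e-01 -1.6801e+02] F [ 0.6  0.9 -0.1] w 40.1
tool shift mm [ -92.1   31.5 -399.3] turn [ 0.03  0.29 -0.16]
[ 46.8   7.7 -25.9  91.6   3.3  81.3 -57.4]
```

move_arm:
  moves:
    - [-94,30,-404,0,0,0]
    - [-94,30,-404,0,0,0]
    - [-94,30,-404,0,0,0]
    - [-94,30,-404,0,0,0]
    - [-94,30,-404,0,0,0]
    - [-94,30,-404,0,0,0]
    - [-94,30,-404,0,0,0]
    - [-94,30,-404,0,0,0]
    - [-94,30,-404,0,0,0]
    - [-94,30,-404,0,0,0]
    - [-94,30,-404,0,0,0]
    - [-94,30,-404,0,0,0]
    - [-94,30,-404,0,0,0]
    - [-94,30,-404,0,0,0]

```text
time_s: 3.65
tool_pos: [0.5109, 0.1629, 0.22]
tool_rot: [-89.9, -0.0, -168.5]
force: [-0.2, 0.4, -0.2]
grip_width: 0.04
```

```bash
python3 - <<'E'
from h import *
o=dlt(G(0,-0.05,0.112),-168.3); print(o['qpos'].round(1))
p,d=read_camera("top");q,_=read_camera("scene")
cv2.imwrite("pics/t1.png",np.hstack([cv2.resize(x,(400,400),interpolation=cv2.INTER_CUBIC) for x in (p[140:280,200:340,::-1],q[130:250,270:390,::-1])]))
E
```

```text
t 3.65 pos [0.5109 0.1629 0.22  ] rot [-8.9940e+01 -1.0000e-02 -1.6847e+02] F [-0.2  0.4 -0.2] w 40.0
tool shift mm [ -0.2 108.   -2.2] turn [-0.06 -0.17  0.01]
[  22.     7.6  -46.    96.8    5.6   78.  -103.3]
```

View pics/t1.png

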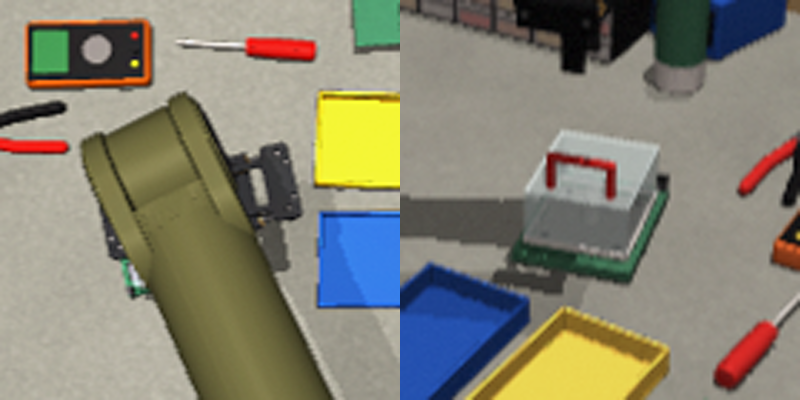

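move_arm:
  moves:
    - [0,25,-1,0,0,0]
    - [0,50,-1,0,0,0]
    - [0,75,-1,0,0,0]
    - [0,95,-1,0,0,0]
    - [0,108,-1,0,0,0]
    - [0,108,-1,0,0,0]
    - [0,108,-1,0,0,0]

```text
time_s: 4.33
tool_pos: [0.5104, 0.1652, 0.1122]
tool_rot: [-90.0, -0.0, -168.4]
force: [-0.1, -0.0, -1.0]
grip_width: 0.0401
```

```bash
python3 - <<'E'
from h import *
o=dlt(G(0,-0.05,0.112),-168.3); print(o['qpos'].round(1))
p,d=read_camera("top");q,_=read_camera("scene")
cv2.imwrite("pics/t2.png",np.hstack([cv2.resize(x,(400,400),interpolation=cv2.INTER_CUBIC) for x in (p[140:280,200:340,::-1],q[130:250,270:390,::-1])]))
E
```

```text
t 4.33 pos [0.5104 0.1652 0.1122] rot [-9.0000e+01 -3.0000e-02 -1.6838e+02] F [-0.1 -0.  -1. ] w 40.1
tool shift mm [-0.2  0.2  0.2] turn [-0.   -0.08  0.03]
[  20.1   13.1  -45.5  104.8   10.1   66.3 -107.1]
```

View pics/t2.png

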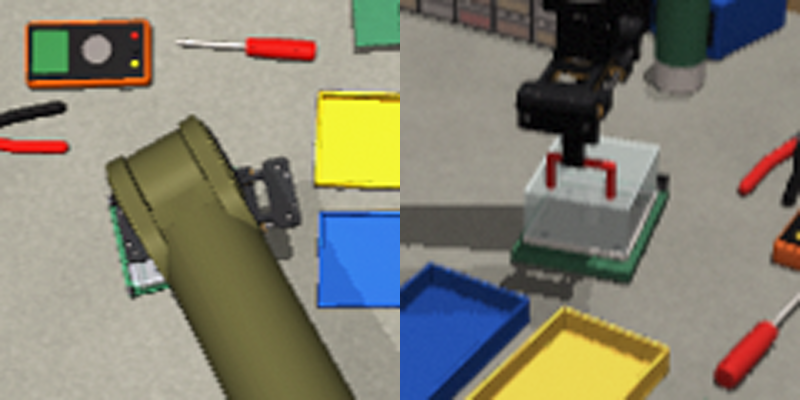

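The scene view shows the near finger between the handle's posts at about (572,150) in the crop. I'll close gently.

move_arm:
  moves:
    - [0,0,0,0,0,0]
    - [0,0,0,0,0,0]
    - [0,0,0,0,0,0]
    - [0,0,0,0,0,0]
    - [0,0,0,0,0,0]
    - [0,0,0,0,0,0]
  claw: 0
  newtons: 12

```text
time_s: 4.93
tool_pos: [0.5103, 0.1659, 0.1122]
tool_rot: [-90.0, 0.0, -168.3]
force: [0.4, 0.1, 0.1]
grip_width: 0.008
```

```bash
python3 - <<'E'
from h import *
dlt(G(0,-0.05,0.112),-168.3)
# arc in (gauge y, z) of the bar; tool z = -gy, tool y = -world z
a0=np.arctan2(.100,-.116); r=np.hypot(.1,.116)
for th in np.arange(0,1.76,0.125):
    a=a0-th; y=66+1000*r*np.cos(a); z=20+1000*r*np.sin(a)
    print(round(th,3),"ty",round(-(z-120),1),"tz",round(-(y+50),1))
a=a0-1.75; print(-(1000*r*np.sin(a)-100), -(116+1000*r*np.cos(a)))
E
```

```text
t 4.93 pos [0.5103 0.1659 0.1122] rot [-8.9990e+01  1.0000e-02 -1.6832e+02] F [0.4 0.1 0.1] w 8.0
tool shift mm [-0.1  0.2  0.9] turn [-0.01 -0.02 -0.01]
0.0 ty 0.0 tz -0.0
0.125 ty -13.7 tz -13.4
0.25 ty -25.6 tz -28.3
0.375 ty -35.5 tz -44.7
0.5 ty -43.4 tz -62.1
0.625 ty -49.0 tz -80.4
0.75 ty -52.2 tz -99.3
0.875 ty -53.1 tz -118.4
1.0 ty -51.6 tz -137.5
1.125 ty -47.8 tz -156.2
1.25 ty -41.6 tz -174.3
1.375 ty -33.2 tz -191.5
1.5 ty -22.8 tz -207.5
1.625 ty -10.4 tz -222.1
1.75 ty 3.7 tz -235.1
3.682235727572518 -235.07513714273475
```

move_arm:
  moves:
    - [0,-3,-3,0,0,0]
    - [0,-7,-7,0,0,0]
    - [0,-10,-10,0,0,0]
    - [0,-13.7,-13.4,0,0,0]
    - [0,-17,-17,0,0,0]
    - [0,-20,-21,0,0,0]
    - [0,-23,-25,0,0,0]
    - [0,-25.6,-28.3,0,0,0]

```text
time_s: 5.6
tool_pos: [0.5045, 0.1942, 0.1381]
tool_rot: [-90.0, 0.0, -168.3]
force: [-0.7, 1.0, 0.9]
grip_width: 0.0002
```

```bash
python3 - <<'E'
from h import *
o=dlt(G(0,-0.05,0.112),-168.3); print(o['qpos'].round(1))
p,d=read_camera("top");q,_=read_camera("scene")
cv2.imwrite("pics/t3.png",np.hstack([cv2.resize(x,(400,400),interpolation=cv2.INTER_CUBIC) for x in (p[140:280,200:340,::-1],q[130:250,270:390,::-1])]))
E
```

```text
t 5.6 pos [0.5045 0.1942 0.1381] rot [-9.000e+01  1.000e-02 -1.683e+02] F [-0.7  1.   0.9] w 0.2
tool shift mm [-0.1 26.1 29.8] turn [ 0.    0.   -0.01]
[  18.1   12.2  -46.7  102.6    9.5   69.2 -109.6]
```

View pics/t3.png

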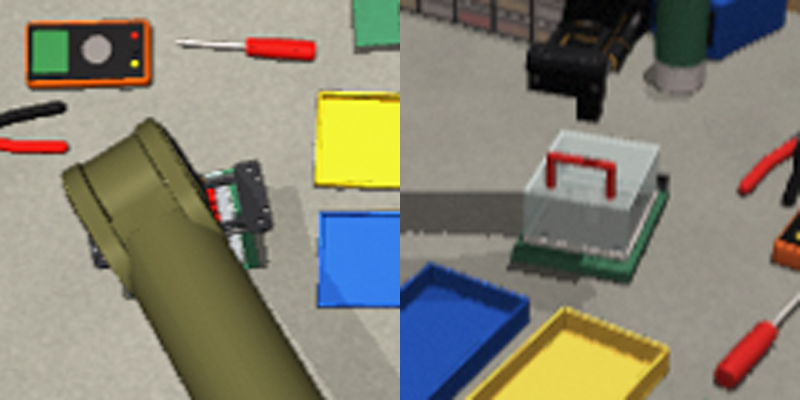

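```bash
python3 - <<'E'
from h import *
p,d=read_camera("scene");W=cloud("scene",d); hsv=cv2.cvtColor(p,cv2.COLOR_RGB2HSV)
near=(abs(W[...,0]-.51)<.12)&(abs(W[...,1]-.19)<.14)
red=near&((hsv[...,0]<6)|(hsv[...,0]>174))&(hsv[...,1]>150)&(W[...,2]>.05)
q=W[red]; g=np.c_[(q-PIN)@GX,(q-PIN)@GY,q[:,2]]*1000
print(g[np.argsort(g[:,0])].round(0).astype(int).tolist())
t=near&(W[...,2]>.075)&(W[...,2]<.095); print(np.median(W[t][:,2]))
E
```

```text
[[-37, 0, 87], [-36, -50, 104], [-36, -52, 113], [-36, -51, 89], [-36, -52, 117], [-35, -53, 126], [-35, -54, 122], [-35, -54, 98], [-35, -54, 103], [-34, -39, 331], [-34, -57, 112], [-34, -57, 97], [-33, -47, 99], [-33, -49, 124], [-32, -50, 93], [-32, -51, 97], [-32, -53, 118], [-32, -53, 115], [-31, -53, 91], [-31, -54, 107], [-31, -55, 123], [-30, -57, 113], [-30, -48, 116], [-28, -53, 127], [-28, -55, 124], [-26, -48, 125], [-24, -55, 125], [-21, -53, 128], [-21, -53, 125], [-18, -53, 125], [-17, -54, 122], [-14, -52, 121], [-13, -55, 127], [-12, -48, 120], [-11, -53, 126], [-7, -52, 122], [-6, -57, 130], [-5, -48, 124], [-5, -49, 121], [-2, -46, 124], [0, -54, 125], [3, -50, 119], [4, -56, 127], [6, -50, 124], [7, -53, 122], [10, -51, 125], [11, -54, 123], [13, -49, 121], [13, -49, 125], [17, -49, 125], [19, -57, 126], [20, -49, 126], [21, -54, 125], [25, -53, 121], [25, -54, 126], [27, -50, 124], [28, -51, 121], [28, -49, 96], [28, -53, 114], [28, -52, 106], [28, -52, 102], [29, -56, 120], [29, -54, 91], [29, -56, 112], [29, -55, 96], [31, -50, 117], [31, -51, 113], [31, -49, 92], [31, -53, 126], [31, -51, 105], [32, -51, 101], [32, -54, 123], [32, -52, 98], [33, -54, 91], [33, -58, 114], [35, -52, 122]]
0.08658333413116062
```

move_arm:
  moves:
    - [0,-5,0,0,0,0]
    - [0,-5,14,0,0,0]
    - [0,-5,29,0,0,0]
    - [0,-5,29,0,0,0]
    - [0,-5,29,0,0,0]
    - [0,-5,29,0,0,0]
    - [0,10,29,0,0,0]
    - [0,25,29,0,0,0]
    - [0,34,29,0,0,0]
    - [0,34,29,0,0,0]
    - [0,34,29,0,0,0]
  claw: 40

```text
time_s: 6.67
tool_pos: [0.5099, 0.1658, 0.1035]
tool_rot: [-90.0, -0.1, -168.3]
force: [0.4, -0.0, 0.2]
grip_width: 0.04
```

move_arm:
  moves:
    - [0,0,0,0,0,0]
    - [0,0,0,0,0,0]
    - [0,0,0,0,0,0]
    - [0,0,0,0,0,0]
    - [0,0,0,0,0,0]
    - [0,0,0,0,0,0]
    - [0,0,0,0,0,0]
    - [0,0,0,0,0,0]
  claw: 0
  newtons: 20

```text
time_s: 7.33
tool_pos: [0.5103, 0.1669, 0.1041]
tool_rot: [-90.1, 0.0, -168.3]
force: [-0.2, 4.6, 2.5]
grip_width: 0.0085
```

```bash
python3 - <<'E'
from h import *
o=dlt(G(0,-0.05,0.112),-168.3); print(o['qpos'].round(1))
p,d=read_camera("top");q,_=read_camera("scene")
cv2.imwrite("pics/t4.png",np.hstack([cv2.resize(x,(400,400),interpolation=cv2.INTER_CUBIC) for x in (p[140:280,200:340,::-1],q[150:210,300:360,::-1])]))
E
```

```text
t 7.33 pos [0.5103 0.1669 0.1041] rot [-9.0110e+01  4.0000e-02 -1.6826e+02] F [-0.2  4.6  2.5] w 8.5
tool shift mm [ 0.  -7.9  1.8] turn [ 0.11  0.04 -0.04]
[  19.8   13.6  -45.4  105.3   10.5   65.4 -107.4]
```

View pics/t4.png

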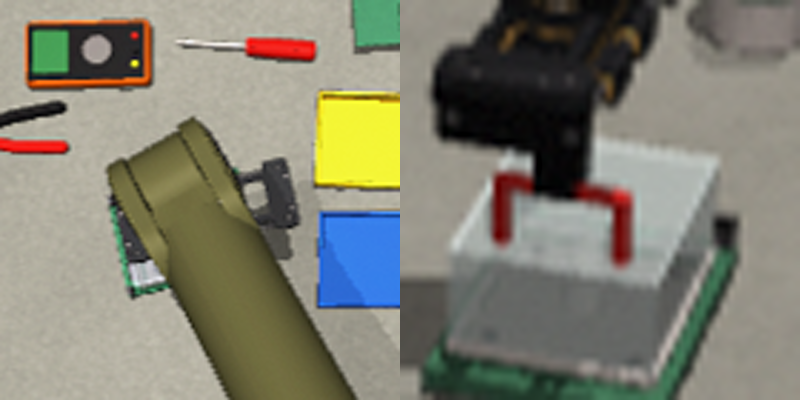

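```bash
python3 - <<'E'
from h import *
o=env.get_obs(); R=Ro.from_euler('xyz',o['tool_rot'],degrees=True).as_matrix(); T=o['tool_pos']
p,d=read_camera("scene"); W=cloud("scene",d)
for nm,v in (("tip",[0,.011,0]),("tcp",[0,0,0]),("grasp",[0,-.008,0]),("tip-y",[0,.011,.02])):
    X=T+R@np.array(v); u=proj("scene",X); print(nm,X.round(4),u.round(1), "crop",((u-[300,150])*400/60).round(0))
# finger cloud
u0,v0=300,150
for cy in range(150,205,6):
    r=[]
    for cx in (550,560,570): 
        u,v=int(300+cx*60/400),int(150+cy*60/400); r.append((W[v,u].round(3).tolist(),p[v,u].tolist()))
    print(cy,r)
E
```

```text
tip [0.5103 0.1669 0.0931] [324.2 185.2] crop [162. 234.]
tcp [0.5103 0.1668 0.1041] [324.3 182.4] crop [162. 216.]
grasp [0.5103 0.1668 0.1121] [324.3 180.4] crop [162. 203.]
tip-y [0.5144 0.1473 0.0931] [322.6 188.2] crop [151. 254.]
150 [([0.597, 0.5, 0.001], [146, 143, 132]), ([0.607, 0.496, 0.005], [147, 143, 132]), ([0.61, 0.499, 0.005], [143, 112, 103])]
156 [([0.601, 0.489, 0.003], [149, 145, 135]), ([0.619, 0.462, 0.022], [163, 113, 105]), ([0.621, 0.467, 0.02], [190, 57, 53])]
162 [([0.604, 0.482, 0.003], [146, 115, 106]), ([0.622, 0.453, 0.023], [203, 63, 56]), ([0.622, 0.466, 0.016], [222, 46, 43])]
168 [([0.614, 0.454, 0.016], [188, 56, 52]), ([0.621, 0.456, 0.016], [219, 43, 41]), ([0.625, 0.457, 0.017], [206, 39, 37])]
174 [([0.617, 0.446, 0.016], [220, 44, 41]), ([0.623, 0.454, 0.014], [198, 39, 36]), ([0.624, 0.461, 0.011], [171, 31, 29])]
180 [([0.622, 0.434, 0.019], [209, 41, 38]), ([0.623, 0.454, 0.009], [151, 28, 26]), ([0.627, 0.454, 0.011], [109, 29, 28])]
186 [([0.622, 0.434, 0.019], [209, 41, 38]), ([0.623, 0.454, 0.009], [151, 28, 26]), ([0.627, 0.454, 0.011], [109, 29, 28])]
192 [([0.62, 0.439, 0.012], [171, 31, 27]), ([0.624, 0.454, 0.005], [98, 43, 40]), ([0.627, 0.457, 0.004], [119, 106, 99])]
198 [([0.62, 0.44, 0.007], [117, 41, 38]), ([0.625, 0.45, 0.003], [119, 109, 101]), ([0.632, 0.443, 0.009], [150, 146, 135])]
204 [([0.622, 0.437, 0.004], [108, 96, 88]), ([0.629, 0.44, 0.005], [148, 144, 133]), ([0.63, 0.448, 0.001], [147, 144, 133])]
```

```bash
python3 - <<'E'
from h import *
p,d=read_camera("scene"); W=cloud("scene",d)
cv2.imwrite("pics/t5.png",cv2.resize(p[140:215,285:365,::-1],(800,750),interpolation=cv2.INTER_NEAREST)[:600])
for v in range(164,192,2):
    print(v,[(W[v,u]*1000).round(0).astype(int).tolist() for u in (320,323,326,329)])
E
```

```text
164 [[541, 77, 228], [551, 77, 231], [561, 78, 234], [551, 118, 211]]
166 [[539, 80, 219], [552, 76, 225], [558, 84, 223], [393, 432, 4]]
168 [[538, 83, 210], [548, 84, 213], [556, 89, 213], [398, 422, 1]]
170 [[540, 79, 206], [547, 87, 204], [557, 87, 206], [472, 275, 88]]
172 [[538, 84, 196], [547, 85, 198], [557, 87, 200], [477, 266, 85]]
174 [[500, 155, 140], [511, 155, 144], [519, 161, 143], [487, 247, 90]]
176 [[502, 151, 135], [511, 155, 136], [519, 161, 135], [493, 236, 88]]
178 [[499, 156, 124], [511, 156, 128], [521, 159, 129], [527, 169, 126]]
180 [[476, 201, 85], [484, 208, 84], [494, 212, 85], [507, 209, 90]]
182 [[485, 184, 89], [492, 192, 87], [502, 195, 88], [508, 206, 84]]
184 [[489, 176, 86], [498, 182, 86], [507, 186, 86], [515, 193, 85]]
186 [[496, 162, 88], [503, 172, 84], [513, 176, 86], [523, 178, 88]]
188 [[501, 155, 85], [509, 160, 85], [520, 163, 87], [529, 166, 88]]
190 [[504, 148, 82], [516, 148, 86], [523, 157, 83], [534, 158, 86]]
```

View pics/t5.png

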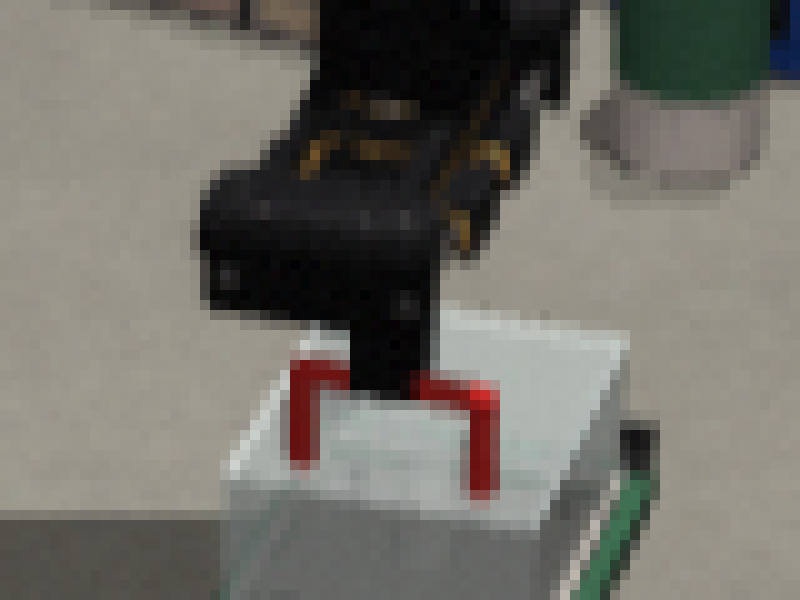

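move_arm:
  moves:
    - [0,0,0,0,0,0]
    - [0,0,0,0,0,0]
    - [0,0,0,0,0,0]
    - [0,0,0,0,0,0]
    - [0,4,0,0,0,0]
    - [0,8,0,0,0,0]
    - [0,12,0,0,0,0]
    - [0,12,0,0,0,0]
  claw: 34

```text
time_s: 8.2
tool_pos: [0.5096, 0.1646, 0.0904]
tool_rot: [-90.0, -0.1, -168.3]
force: [0.6, 0.0, 0.2]
grip_width: 0.0338
```

```bash
python3 - <<'E'
from h import *
o=dlt(G(0,-0.05,0.112),-168.3); print(o['qpos'].round(1))
p,d=read_camera("scene"); W=cloud("scene",d)
cv2.imwrite("pics/t6.png",cv2.resize(p[140:215,285:365,::-1],(800,750),interpolation=cv2.INTER_NEAREST)[:600])
for v in range(164,196,2):
    print(v,[(W[v,u]*1000).round(0).astype(int).tolist() for u in (314,317,320,323,326,329)])
E
```

```text
t 8.2 pos [0.5096 0.1646 0.0904] rot [-8.9990e+01 -1.2000e-01 -1.6833e+02] F [0.6 0.  0.2] w 33.8
tool shift mm [ -1.  -21.6  -0.2] turn [-0.01 -0.03  0.12]
[  19.5   14.5  -45.1  106.1   11.4   64.1 -108. ]
164 [[521, 74, 224], [528, 80, 223], [535, 88, 221], [543, 93, 221], [552, 96, 222], [543, 134, 201]]
166 [[522, 73, 218], [532, 74, 220], [540, 78, 221], [551, 77, 224], [557, 86, 222], [549, 123, 201]]
168 [[521, 74, 210], [533, 72, 215], [541, 77, 214], [551, 78, 217], [560, 80, 218], [549, 122, 194]]
170 [[522, 73, 204], [530, 78, 203], [540, 78, 206], [551, 79, 209], [560, 82, 210], [548, 126, 185]]
172 [[520, 77, 193], [529, 79, 195], [539, 81, 197], [548, 85, 198], [560, 82, 203], [480, 261, 88]]
174 [[519, 78, 186], [528, 81, 187], [536, 86, 187], [547, 86, 190], [559, 84, 194], [484, 252, 86]]
176 [[478, 152, 128], [527, 83, 178], [539, 82, 182], [548, 85, 183], [557, 87, 185], [490, 242, 85]]
178 [[475, 158, 116], [464, 200, 90], [508, 139, 136], [521, 136, 141], [519, 162, 127], [528, 167, 127]]
180 [[479, 151, 112], [1105, -980, 903], [509, 138, 129], [520, 138, 132], [495, 209, 87], [503, 217, 85]]
182 [[1105, -980, 903], [472, 185, 84], [511, 134, 124], [520, 140, 123], [501, 197, 87], [513, 197, 90]]
184 [[479, 151, 97], [480, 170, 87], [511, 134, 116], [516, 146, 111], [506, 188, 85], [516, 191, 86]]
186 [[478, 153, 87], [485, 161, 85], [496, 163, 87], [505, 169, 87], [514, 173, 87], [523, 177, 88]]
188 [[482, 146, 84], [492, 150, 85], [501, 154, 86], [509, 160, 85], [519, 163, 87], [530, 165, 88]]
190 [[485, 140, 80], [491, 151, 76], [503, 151, 80], [513, 154, 82], [524, 155, 84], [534, 156, 87]]
192 [[482, 146, 68], [494, 146, 72], [504, 148, 74], [514, 152, 75], [523, 157, 74], [535, 156, 79]]
194 [[481, 148, 58], [492, 149, 61], [502, 152, 63], [515, 150, 68], [525, 153, 70], [534, 158, 70]]
```

View pics/t6.png

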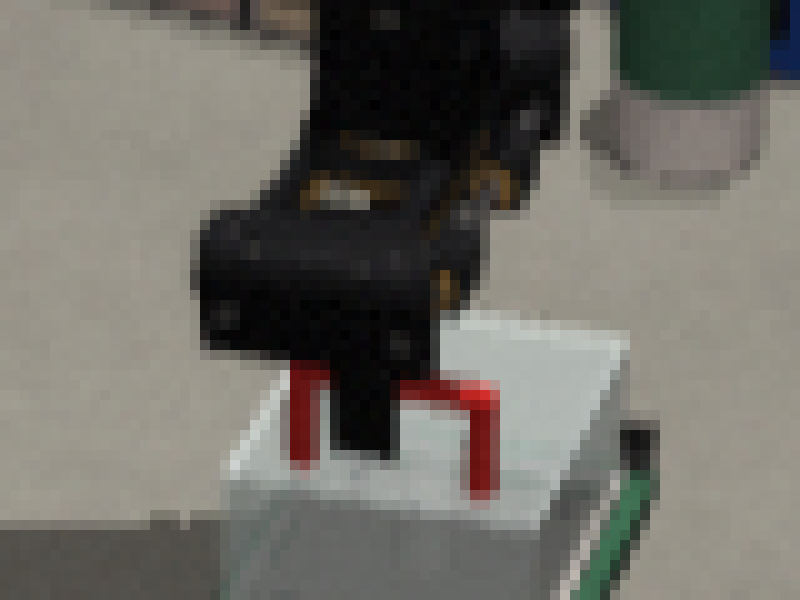

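The close view shows the fingertips about 28 mm higher than the reported TCP implies. The depth has the tip at z≈0.108 where 0.079 was expected. I'll use the camera for z and lower another 9 mm.

move_arm:
  moves:
    - [0,4,0,0,0,0]
    - [0,8,0,0,0,0]
    - [0,9,0,0,0,0]
    - [0,9,0,0,0,0]

```text
time_s: 8.58
tool_pos: [0.5101, 0.165, 0.0822]
tool_rot: [-90.0, -0.1, -168.3]
force: [0.7, 0.1, -0.2]
grip_width: 0.0341
```

move_arm:
  moves:
    - [0,0,0,0,0,0]
    - [0,0,0,0,0,0]
    - [0,0,0,0,0,0]
    - [0,0,0,0,0,0]
    - [0,0,0,0,0,0]
    - [0,0,0,0,0,0]
    - [0,0,0,0,0,0]
    - [0,0,0,0,0,0]
    - [0,0,0,0,0,0]
    - [0,0,0,0,0,0]
  claw: 0
  newtons: 15

```text
time_s: 9.42
tool_pos: [0.5102, 0.1669, 0.0828]
tool_rot: [-90.1, 0.0, -168.3]
force: [-0.9, 5.3, -1.1]
grip_width: 0.009
```

```bash
python3 - <<'E'
from h import *
o=dlt(G(0,-0.05,0.112),-168.3); print(o['qpos'].round(1))
p,d=read_camera("scene"); W=cloud("scene",d)
cv2.imwrite("pics/t7.png",cv2.resize(p[140:215,285:365,::-1],(800,750),interpolation=cv2.INTER_NEAREST)[:600])
E
```

```text
t 9.42 pos [0.5102 0.1669 0.0828] rot [-9.0120e+01  3.0000e-02 -1.6825e+02] F [-0.9  5.3 -1.1] w 9.0
tool shift mm [ -0.1 -29.2   1.9] turn [ 0.12  0.05 -0.03]
[  19.2   15.1  -45.   106.5   11.8   63.1 -108.4]
```

View pics/t7.png

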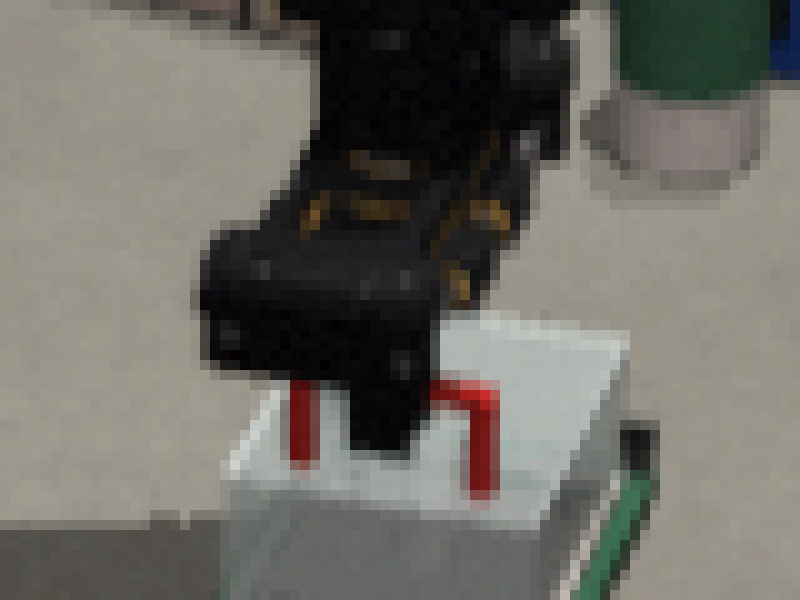

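move_arm:
  moves:
    - [0,0,-2,0,0,0]
    - [0,-3,-5,0,0,0]
    - [0,-7,-9,0,0,0]
    - [0,-10,-12,0,0,0]
    - [0,-13.7,-15.4,0,0,0]
    - [0,-17,-19,0,0,0]
    - [0,-20,-23,0,0,0]
    - [0,-23,-27,0,0,0]
    - [0,-25.6,-30.3,0,0,0]

```text
time_s: 10.22
tool_pos: [0.5045, 0.1942, 0.1091]
tool_rot: [-89.9, 0.0, -168.4]
force: [0.5, -4.1, 1.7]
grip_width: 0.0095
```

```bash
python3 - <<'E'
from h import *
o=dlt(G(0,-0.05,0.112),-168.3); print(o['qpos'].round(1))
p,d=read_camera("scene"); W=cloud("scene",d)
cv2.imwrite("pics/t8.png",cv2.resize(p[140:215,285:365,::-1],(800,750),interpolation=cv2.INTER_NEAREST)[:600])
E
```

```text
t 10.22 pos [0.5045 0.1942 0.1091] rot [ -89.89    0.   -168.35] F [ 0.5 -4.1  1.7] w 9.5
tool shift mm [-0.1 -2.9 29.8] turn [-0.11 -0.05 -0.  ]
[  17.2   14.1  -46.2  104.4   11.2   66.2 -111. ]
```

View pics/t8.png

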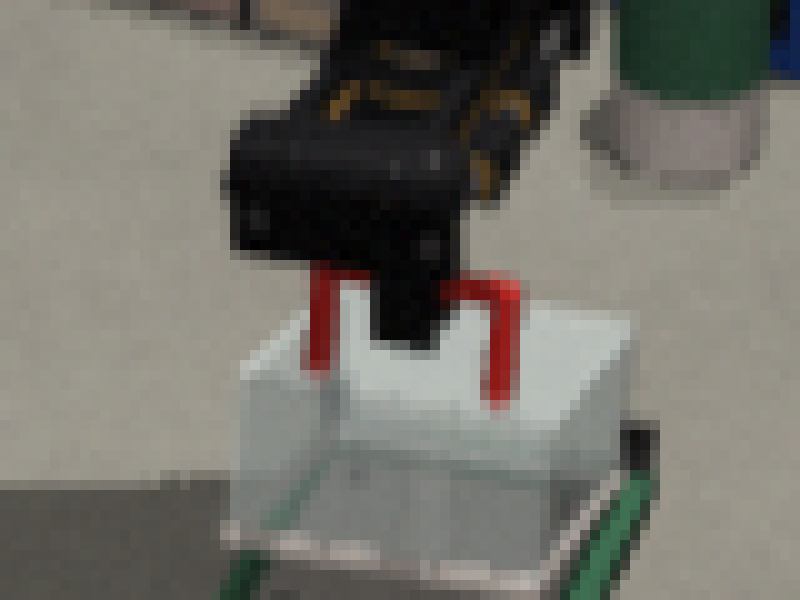

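move_arm:
  moves:
    - [0,-3.5,-4.5,0,0,0]
    - [0,-6.8,-9.8,0,0,0]
    - [0,-9.9,-15.4,0,0,0]
    - [0,-12.8,-21.1,0,0,0]
    - [0,-15.5,-26.9,0,0,0]
    - [0,-17.8,-32.8,0,0,0]
    - [0,-20,-38.8,0,0,0]
    - [0,-21.8,-44.9,0,0,0]
    - [0,-23.4,-51.1,0,0,0]
    - [0,-24.8,-57.3,0,0,0]
    - [0,-25.8,-63.6,0,0,0]
    - [0,-26.6,-70,0,0,0]
    - [0,-27.2,-76.3,0,0,0]
    - [0,-27.5,-82.7,0,0,0]
    - [0,-27.5,-89.1,0,0,0]
    - [0,-27.3,-95.4,0,0,0]
    - [0,-26.8,-101.8,0,0,0]
    - [0,-26,-108.2,0,0,0]

```text
time_s: 11.77
tool_pos: [0.4821, 0.3009, 0.1337]
tool_rot: [-90.0, -0.1, -168.3]
force: [2.9, -0.7, -6.5]
grip_width: 0.0092
```

```bash
python3 - <<'E'
from h import *
o=dlt(G(0,-0.05,0.112),-168.3); print(o['qpos'].round(1))
p,d=read_camera("scene"); W=cloud("scene",d)
cv2.imwrite("pics/t9.png",cv2.resize(p[120:220,285:385,::-1],(600,600),interpolation=cv2.INTER_NEAREST)[:600])
E
```

```text
t 11.77 pos [0.4821 0.3009 0.1337] rot [-8.9970e+01 -5.0000e-02 -1.6834e+02] F [ 2.9 -0.7 -6.5] w 9.2
tool shift mm [ -0.5  21.8 138.8] turn [-0.03 -0.04  0.05]
[   7.    17.2  -48.7   99.    13.7   70.1 -123.5]
```

View pics/t9.png

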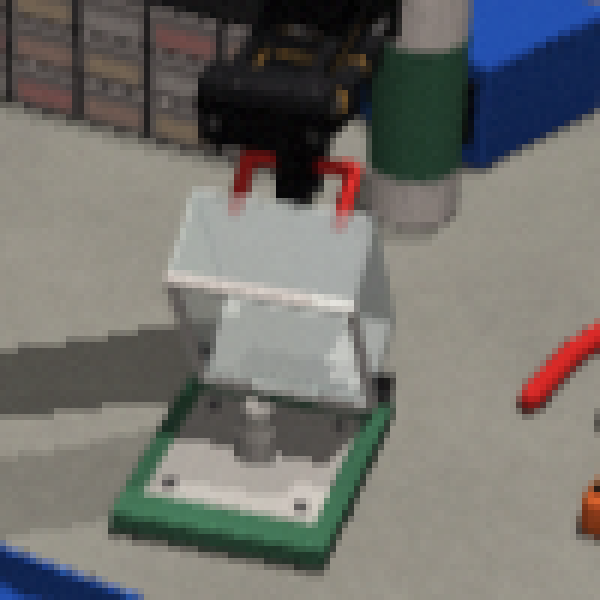

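move_arm:
  moves:
    - [0,2,-6,0,0,0]
    - [0,3.5,-12.4,0,0,0]
    - [0,5.3,-18.7,0,0,0]
    - [0,7.2,-24.8,0,0,0]
    - [0,9.3,-30.9,0,0,0]
    - [0,11.5,-36.8,0,0,0]
    - [0,14.1,-42.7,0,0,0]
    - [0,16.9,-48.4,0,0,0]
    - [0,19.9,-54,0,0,0]
    - [0,23.1,-59.5,0,0,0]
    - [0,26.6,-64.9,0,0,0]
    - [0,30.3,-70,0,0,0]
    - [0,34.2,-75,0,0,0]
    - [0,38.4,-80,0,0,0]
    - [0,42.7,-84.6,0,0,0]

```text
time_s: 13.07
tool_pos: [0.465, 0.3833, 0.0907]
tool_rot: [-89.9, -0.1, -168.3]
force: [0.7, -4.6, -3.6]
grip_width: 0.0082
```

```bash
python3 - <<'E'
from h import *
o=dlt(G(0,-0.05,0.112),-168.3); print(o['qpos'].round(1))
p,d=read_camera("scene"); W=cloud("scene",d)
cv2.imwrite("pics/t10.png",cv2.resize(p[120:220,285:385,::-1],(600,600),interpolation=cv2.INTER_NEAREST)[:600])
E
```

```text
t 13.07 pos [0.465  0.3833 0.0907] rot [-8.9920e+01 -6.0000e-02 -1.6834e+02] F [ 0.7 -4.6 -3.6] w 8.2
tool shift mm [ -0.5 -21.  223. ] turn [-0.08 -0.04  0.06]
[  -3.5   24.5  -47.9   96.7   19.5   67.6 -134.7]
```

View pics/t10.png

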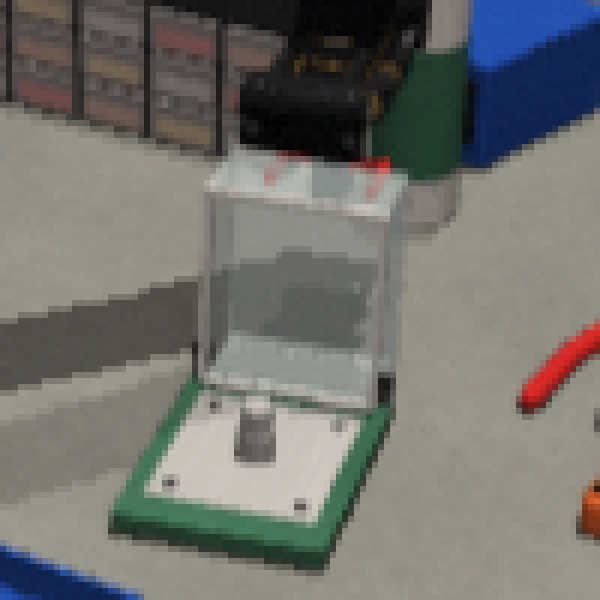

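move_arm:
  moves:
    - [0,3,-2,0,0,0]
    - [0,5.5,-4.2,0,0,0]
    - [0,8,-6.5,0,0,0]
    - [0,10.5,-8.7,0,0,0]
    - [0,13,-11,0,0,0]
    - [0,15.1,-13,0,0,0]
    - [0,15.1,-13,0,0,0]
    - [0,15.1,-13,0,0,0]

```text
time_s: 13.78
tool_pos: [0.4624, 0.3962, 0.0762]
tool_rot: [-90.0, -0.0, -168.3]
force: [-0.0, -2.5, -4.0]
grip_width: 0.0084
```

```bash
python3 - <<'E'
from h import *
o=dlt(G(0,-0.05,0.112),-168.3); print(o['qpos'].round(1))
p,d=read_camera("scene"); W=cloud("scene",d)
cv2.imwrite("pics/t11.png",cv2.resize(p[120:220,285:385,::-1],(600,600),interpolation=cv2.INTER_NEAREST)[:600])
near=(abs(W[...,0]-.48)<.12)&(W[...,1]>.2)&(W[...,1]<.45)
hsv=cv2.cvtColor(p,cv2.COLOR_RGB2HSV)
red=near&((hsv[...,0]<6)|(hsv[...,0]>174))&(hsv[...,1]>100)&(W[...,2]>.05)
q=W[red]; print((np.c_[(q-PIN)@GX,(q-PIN)@GY,q[:,2]]*1000).round(0).astype(int).tolist())
g=np.c_[((W-PIN)@GX).ravel(),((W-PIN)@GY).ravel(),W[...,2].ravel()]*1000
m=(abs(g[:,0])<75)&(g[:,1]>40)&(g[:,1]<140)&(g[:,2]>30)&(g[:,2]<175)
np.set_printoptions(linewidth=200); 
for z in range(40,170,15):
    s=g[m&(abs(g[:,2]-z)<7.5)]; print(z,len(s),np.percentile(s[:,1],[2,10,50,90]).round(0))
E
```

```text
t 13.78 pos [0.4624 0.3962 0.0762] rot [-8.9980e+01 -4.0000e-02 -1.6831e+02] F [-0.  -2.5 -4. ] w 8.4
tool shift mm [ -0.4 -35.7 236.2] turn [-0.02 -0.01  0.04]
[  -5.3   26.1  -47.4   96.6   20.7   66.5 -136.5]
[[-28, 161, 276], [-18, 107, 169], [32, 150, 143], [37, 148, 145], [32, 186, 125]]
40 119 [ 71.  77. 131. 137.]
55 119 [ 70.  78. 133. 138.]
70 85 [ 73.  79. 135. 139.]
85 75 [ 77.  84. 134. 139.]
100 58 [ 77.  81. 118. 139.]
115 38 [ 81.  83. 111. 139.]
130 27 [ 82.  86. 107. 127.]
145 144 [ 86.  90. 112. 133.]
160 41 [ 86.  88.  90. 105.]
```

View pics/t11.png

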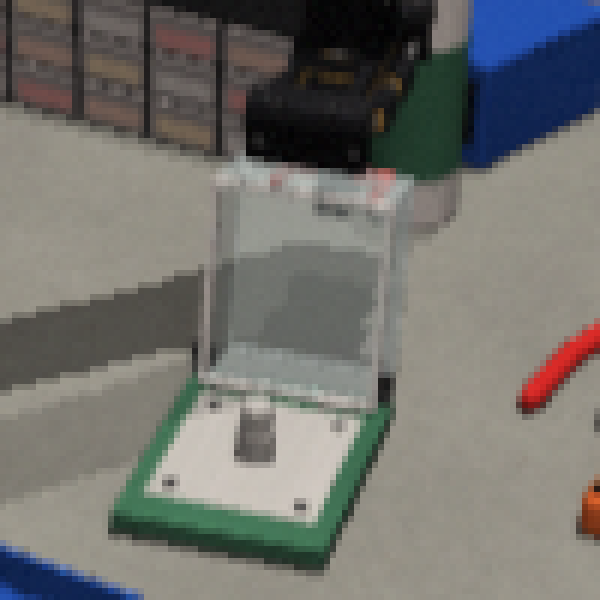

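move_arm:
  moves:
    - [0,1,-0.8,0,0,0]
    - [0,2,-1.6,0,0,0]
    - [0,3,-2.4,0,0,0]
    - [0,4,-3,0,0,0]
    - [0,4,-3,0,0,0]

```text
time_s: 14.25
tool_pos: [0.4625, 0.3971, 0.0746]
tool_rot: [-89.7, -0.0, -168.4]
force: [-4.6, -11.9, 11.9]
grip_width: 0.0084
```

move_arm:
  moves:
    - [0,1,-0.8,0,0,0]
    - [0,2,-1.6,0,0,0]
    - [0,3,-2.4,0,0,0]
    - [0,4,-3,0,0,0]
    - [0,4,-3,0,0,0]

```text
time_s: 14.67
tool_pos: [0.4648, 0.3975, 0.0711]
tool_rot: [-89.5, 0.1, -168.5]
force: [-1.6, -17.1, 15.8]
grip_width: 0.0073
```

```bash
cat >> h.py <<'E'
def coverang():
    a=[]
    for n in ("scene","top"):
        p,d=read_camera(n); W=cloud(n,d)
        g=np.c_[((W-PIN)@GX).ravel(),((W-PIN)@GY).ravel(),W[...,2].ravel()]*1000
        m=(abs(g[:,0])<56)&(g[:,1]>40)&(g[:,1]<240)&(g[:,2]>30)&(g[:,2]<175)
        r=[]
        for z in range(35,155,8):
            s=g[m&(abs(g[:,2]-z)<4)]
            if len(s)>8: r.append((z,np.percentile(s[:,1],4)))
        if len(r)>5: 
            r=np.array(r); k=np.polyfit(r[:,0],r[:,1],1); a.append((n,np.degrees(np.arctan(k[0])).round(1)+90,np.polyval(k,20).round(1)))
    return a
E
python3 - <<'E'
from h import *
o=dlt(G(0,-0.05,0.112),-168.3); print(coverang())
p,d=read_camera("scene"); W=cloud("scene",d)
cv2.imwrite("pics/t12.png",cv2.resize(p[120:220,285:385,::-1],(600,600),interpolation=cv2.INTER_NEAREST)[:600])
E
```

```text
t 14.67 pos [0.4648 0.3975 0.0711] rot [-8.9500e+01  1.4000e-01 -1.6854e+02] F [ -1.6 -17.1  15.8] w 7.3
tool shift mm [  1.1 -38.8 237.3] turn [-0.5  -0.24 -0.14]
[('scene', np.float64(98.8), np.float64(70.5))]
```

View pics/t12.png

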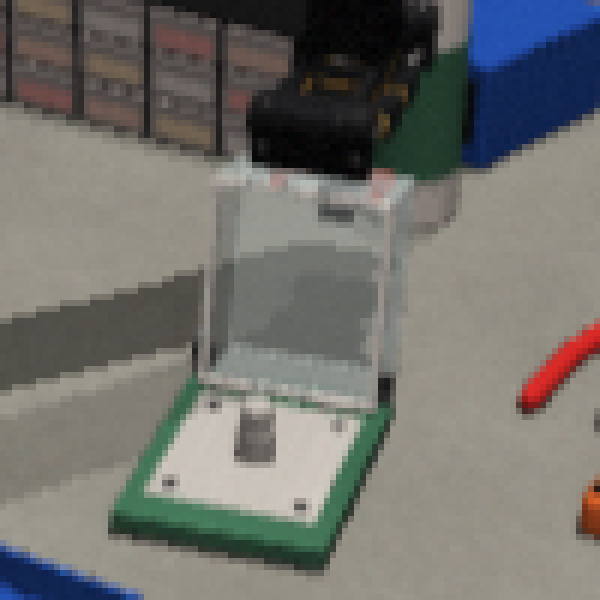

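It's on the stop: the force rose and the image stopped changing. I'll relieve the load, release and retreat upwards.

move_arm:
  moves:
    - [0,-3,2.5,0,0,0]
    - [0,-5,4,0,0,0]
    - [0,-5,4,0,0,0]

```text
time_s: 15.07
tool_pos: [0.465, 0.396, 0.0735]
tool_rot: [-89.8, 0.2, -168.5]
force: [4.0, -5.0, -6.6]
grip_width: 0.0079
```

move_arm:
  moves:
    - [0,0,0,0,0,0]
    - [0,0,0,0,0,0]
    - [0,0,0,0,0,0]
    - [0,0,0,0,0,0]
  claw: 22

```text
time_s: 15.4
tool_pos: [0.462, 0.4003, 0.0745]
tool_rot: [-90.1, 0.1, -168.2]
force: [-0.5, 0.3, -0.5]
grip_width: 0.0207
```

```bash
python3 - <<'E'
from h import *
o=dlt(G(0,-0.05,0.112),-168.3); print(coverang())
E
```

```text
t 15.4 pos [0.462  0.4003 0.0745] rot [-9.0140e+01  8.0000e-02 -1.6824e+02] F [-0.5  0.3 -0.5] w 20.7
tool shift mm [ 2.000e-01 -3.810e+01  2.401e+02] turn [ 0.14  0.06 -0.08]
[('scene', np.float64(99.7), np.float64(70.0))]
```

move_arm:
  moves:
    - [0,0,3,0,0,0]
    - [0,-10,3,0,0,0]
    - [0,-25,3,0,0,0]
    - [0,-50,3,0,0,0]
    - [0,-85,3,0,0,0]
    - [0,-120,3,0,0,0]
    - [0,-140,3,0,0,0]
    - [0,-140,3,0,0,0]

```text
time_s: 16.17
tool_pos: [0.4646, 0.398, 0.22]
tool_rot: [-90.2, 0.5, -168.3]
force: [-0.2, 1.0, 0.1]
grip_width: 0.0218
```

```bash
python3 - <<'E'
from h import *
o=dlt([0.45,-0.22,0.25],-78.3); print(o['qpos'].round(1));print(coverang())
for n in ("scene","top"):
    p,d=read_camera(n)
    print(n); [print(x) for x in brass(n,p,d)]
cv2.imwrite("pics/t13.png",p[:,:,::-1])
E
```

```text
t 16.17 pos [0.4646 0.398  0.22  ] rot [ -90.24    0.5  -168.31] F [-0.2  1.   0.1] w 21.8
tool shift mm [139.2 -33.8 602.1] turn [ -0.2  -90.01  -0.58]
[  -2.9   19.4  -50.3   86.9   15.2   80.2 -132.4]
[('scene', np.float64(98.6), np.float64(71.7))]
scene
([228.8, 262.2], 167, [0.4288, -0.2604], 0.0206, [0.4299, -0.259], 0.0494)
([258.0, 272.7], 181, [0.5263, -0.2537], 0.021, [0.5269, -0.2539], 0.049)
([208.9, 282.0], 193, [0.4348, -0.3479], 0.0209, [0.4322, -0.3482], 0.0493)
([285.9, 283.4], 192, [0.6164, -0.2496], 0.0215, [0.6161, -0.2506], 0.0485)
([311.1, 308.4], 90, [0.7246, -0.2892], 0.0255, [0.7285, -0.2992], 0.0579)
([262.4, 308.2], 222, [0.6121, -0.3548], 0.0204, [0.6129, -0.3557], 0.0488)
top
([396.6, 155.4], 61, [0.7311, -0.277], 0.0348, [0.719, -0.2748], 0.0568)
([392.3, 184.2], 103, [0.6175, -0.2507], 0.0202, [0.6167, -0.2518], 0.0485)
([420.8, 184.8], 102, [0.6124, -0.3565], 0.0196, [0.6122, -0.3556], 0.0471)
([394.4, 208.9], 104, [0.529, -0.2534], 0.0199, [0.529, -0.2541], 0.0478)
([422.0, 234.7], 111, [0.4338, -0.3482], 0.0196, [0.4335, -0.3481], 0.0471)
([397.0, 236.2], 107, [0.4307, -0.2585], 0.0192, [0.4317, -0.2598], 0.0484)
```

View pics/t13.png

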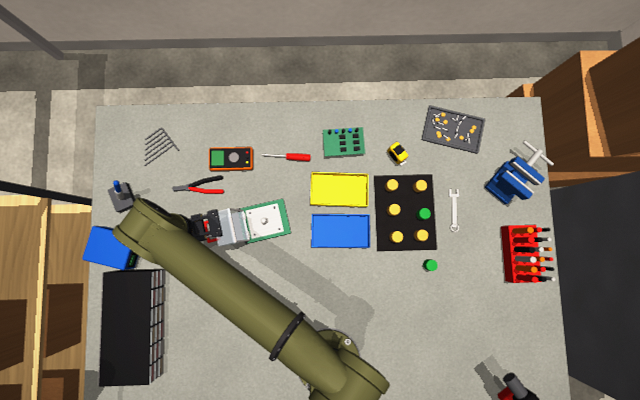

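The top view shows the cover open, the pin exposed at (264,221) and five brass sleeves still on the mat. I'll measure the pin.

```bash
python3 - <<'E'
from h import *
for n in ("scene","top"):
    p,d=read_camera(n); W=cloud(n,d)
    g=np.stack([(W-PIN)@GX,(W-PIN)@GY,W[...,2]],-1)*1000
    m=(np.hypot(g[...,0],g[...,1])<30)&(g[...,2]>28)&(g[...,2]<65)
    q=g[m]; print(n,m.sum(),q[:,2].max().round(1))
    for lo,hi in((28,36),(36,44),(44,52),(51,65)):
        s=q[(q[:,2]>lo)&(q[:,2]<hi)]
        if len(s): print(lo,len(s),((s[:,:2].max(0)+s[:,:2].min(0))/2).round(1),s[:,:2].min(0).round(1),s[:,:2].max(0).round(1),s[:,:2].mean(0).round(1))
    u=proj(n,G(0,0,0.056)); print(u)
    u0=int(u[0])-20;v0=int(u[1])-20
    cv2.imwrite(f"pics/pin_{n}.png",cv2.resize(p[v0:v0+40,u0:u0+40,::-1],(400,400),interpolation=cv2.INTER_NEAREST)); print(u0,v0)
a=cv2.imread("pics/pin_scene.png");b=cv2.imread("pics/pin_top.png");cv2.imwrite("pics/pin.png",np.hstack([a,b]))
E
```

```text
scene 58 62.3
28 15 [-0.4 -4.1] [ -9.6 -13.2] [8.7 5.1] [ 0.4 -6.3]
36 12 [ 0.2 -3.8] [ -8.3 -12.7] [8.6 5.1] [ 1.9 -5.7]
44 10 [-1.6 -0.7] [-9.4 -8.6] [6.2 7.2] [-0.3 -4.2]
51 22 [-0.8 -1. ] [ -9.8 -13.4] [ 8.1 11.4] [-0.6 -1.9]
[327.85564432 187.15898306]
307 167
top 37 59.2
28 1 [ 5.9 -9.2] [ 5.9 -9.2] [ 5.9 -9.2] [ 5.9 -9.2]
36 9 [ 0.1 -3.9] [-11.  -12.5] [11.1  4.7] [-2.7 -4.6]
44 8 [ 1.3 -0. ] [-6.8 -8.8] [9.5 8.7] [-2.5 -0.4]
51 22 [-0.7 -0.8] [ -8.5 -10.2] [7.1 8.7] [ 0.2 -0.7]
[263.15172067 219.86543431]
243 199
```

View pics/pin.png

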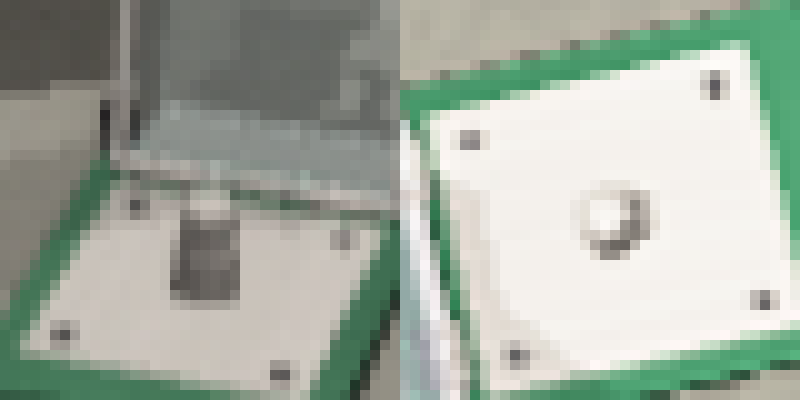

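move_arm:
  moves:
    - [139,-34,602,0,-7,0]
    - [139,-34,602,0,-14,0]
    - [139,-34,602,0,-21,0]
    - [139,-34,602,0,-28,0]
    - [139,-34,602,0,-35,0]
    - [139,-34,602,0,-42,0]
    - [139,-34,602,0,-49,0]
    - [139,-34,602,0,-56,0]
    - [139,-34,602,0,-63,0]
    - [139,-34,602,0,-70,0]
    - [139,-34,602,0,-77,0]
    - [139,-34,602,0,-84,0]
    - [139,-34,602,0,-90,0]
    - [139,-34,602,0,-90,0]
    - [139,-34,602,0,-90,0]
    - [139,-34,602,0,-90,0]
    - [139,-34,602,0,-90,0]
  claw: 60

```text
time_s: 17.88
tool_pos: [0.4482, -0.2091, 0.2459]
tool_rot: [-90.1, 0.0, -78.2]
force: [0.8, 0.7, 0.8]
grip_width: 0.0601
```

```bash
python3 - <<'E'
from h import *
o=dlt([0.4305,-0.259,0.10],-78.3); print(o['qpos'].round(1))
E
```

```text
t 17.88 pos [ 0.4482 -0.2091  0.2459] rot [-9.008e+01  4.000e-02 -7.823e+01] F [0.8 0.7 0.8] w 60.1
tool shift mm [ 45.3 145.9 -27.3] turn [ 0.08  0.07 -0.04]
[ 44.3  -0.7 -22.1 100.3  -0.3  80.4  34.1]
```

move_arm:
  moves:
    - [44,40,-27,0,0,0]
    - [44,80,-27,0,0,0]
    - [44,120,-27,0,0,0]
    - [44,160,-27,0,0,0]
    - [44,186,-27,0,0,0]
    - [44,186,-27,0,0,0]
    - [44,186,-27,0,0,0]

```text
time_s: 18.47
tool_pos: [0.4296, -0.2549, 0.0588]
tool_rot: [-90.2, 0.3, -78.3]
force: [0.6, 0.6, 0.8]
grip_width: 0.0597
```

```bash
cat >> h.py <<'E'
def tips(n="scene",r=0.075,show=True):
    """black gripper points near the tool; lowest z"""
    o=env.get_obs(); p,d=read_camera(n); W=cloud(n,d)
    m=(p.max(-1)<45)&(abs(W[...,0]-o['tool_pos'][0])<r)&(abs(W[...,1]-o['tool_pos'][1])<r)&(W[...,2]>0.008)&(W[...,2]<o['tool_pos'][2]+.2)
    m=cv2.morphologyEx(m.astype(np.uint8),cv2.MORPH_OPEN,np.ones((2,2)))>0
    q=W[m]; z=np.sort(q[:,2]); print(n,len(z),"lowest",(z[[0,3,6,10,20]]*1000).round(0), "TCP",(o['tool_pos'][2]*1000).round(1))
    return p,W
E
python3 - <<'E'
from h import *
o=dlt([0.4305,-0.259,0.06],-78.3)
p,W=tips(); u=proj("scene",o['tool_pos']).astype(int)
cv2.imwrite("pics/s1.png",cv2.resize(p[u[1]-50:u[1]+40,u[0]-50:u[0]+50,::-1],(600,540),interpolation=cv2.INTER_NEAREST))
E
```

```text
t 18.47 pos [ 0.4296 -0.2549  0.0588] rot [-90.23   0.26 -78.3 ] F [0.6 0.6 0.8] w 59.7
tool shift mm [ 4.2 -1.2  0. ] turn [ 0.23 -0.   -0.26]
scene 1451 lowest [-1.  0.  1.  2.  3.] TCP 58.8
```

View pics/s1.png

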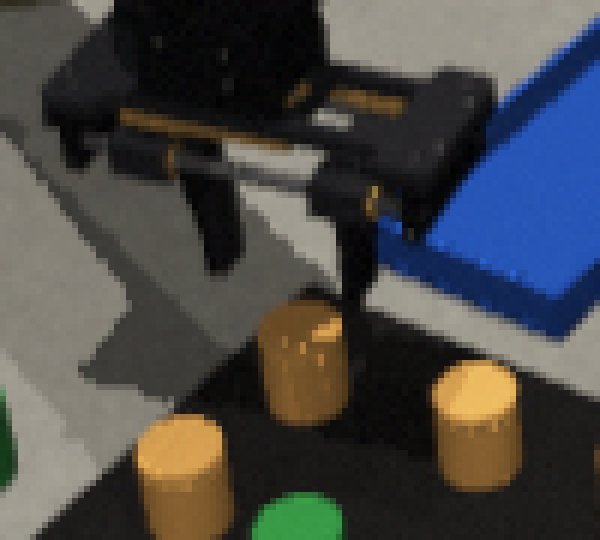

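```bash
python3 - <<'E'
from h import *
o=env.get_obs(); u=proj("scene",o['tool_pos']).astype(int); 
R=Ro.from_euler('xyz',o['tool_rot'],degrees=True).as_matrix()
for s in(1,-1):
  for off in (-.03,-.017,0,.011):
    X=o['tool_pos']+R@np.array([0,off,s*.036]); print(s,off,X.round(3),((proj("scene",X)-u+50)*6).round(0))
E
```

```text
1 -0.03 [ 0.467 -0.249  0.091] [366. 269.]
1 -0.017 [ 0.467 -0.249  0.078] [368. 290.]
1 0 [ 0.467 -0.249  0.061] [372. 318.]
1 0.011 [ 0.467 -0.249  0.05 ] [374. 335.]
-1 -0.03 [ 0.397 -0.263  0.091] [225. 238.]
-1 -0.017 [ 0.397 -0.263  0.078] [229. 260.]
-1 0 [ 0.397 -0.263  0.061] [233. 287.]
-1 0.011 [ 0.397 -0.263  0.05 ] [235. 305.]
```

move_arm:
  moves:
    - [0,15,0,0,0,0]
    - [0,30,0,0,0,0]
    - [0,40,0,0,0,0]
    - [0,40,0,0,0,0]
    - [0,40,0,0,0,0]

```text
time_s: 18.93
tool_pos: [0.4326, -0.2567, 0.0222]
tool_rot: [-89.9, -0.1, -78.3]
force: [0.4, -1.2, 0.0]
grip_width: 0.0599
```

```bash
python3 - <<'E'
from h import *
o=dlt([0.4305,-0.259,0.005],-78.3)
u=proj("scene",o['tool_pos']).astype(int); p,d=read_camera("scene")
cv2.imwrite("pics/s2.png",cv2.resize(p[u[1]-60:u[1]+30,u[0]-50:u[0]+50,::-1],(600,540),interpolation=cv2.INTER_NEAREST))
R=Ro.from_euler('xyz',o['tool_rot'],degrees=True).as_matrix()
for s in(1,-1):
  for off in (-.03,-.017,0,.011):
    X=o['tool_pos']+R@np.array([0,off,s*.036]); print(s,off,X.round(3),((proj("scene",X)-u+[50,60])*6).round(0))
E
```

```text
t 18.93 pos [ 0.4326 -0.2567  0.0222] rot [-8.993e+01 -8.000e-02 -7.831e+01] F [ 0.4 -1.2  0. ] w 59.9
tool shift mm [ 1.8 17.2 -2.5] turn [-0.07 -0.01  0.08]
1 -0.03 [ 0.468 -0.249  0.052] [368. 334.]
1 -0.017 [ 0.468 -0.249  0.039] [370. 354.]
1 0 [ 0.468 -0.249  0.022] [373. 381.]
1 0.011 [ 0.468 -0.249  0.011] [375. 398.]
-1 -0.03 [ 0.397 -0.264  0.052] [229. 303.]
-1 -0.017 [ 0.397 -0.264  0.039] [232. 324.]
-1 0 [ 0.397 -0.264  0.022] [236. 350.]
-1 0.011 [ 0.397 -0.264  0.011] [239. 367.]
```

View pics/s2.png

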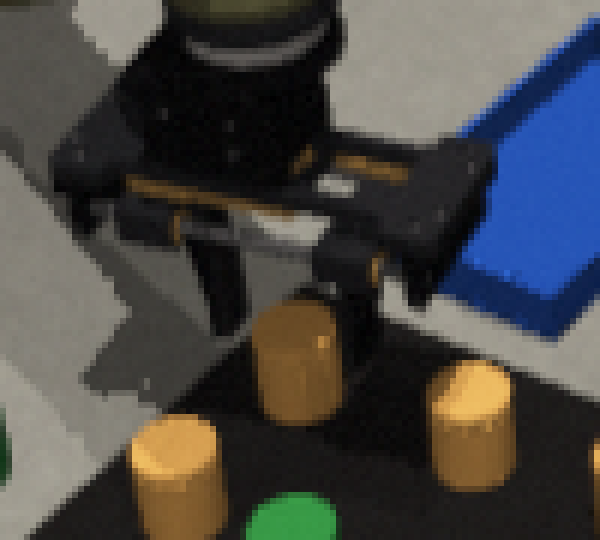

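move_arm:
  moves:
    - [2,6,-2,0,0,0]
    - [2,12,-2,0,0,0]
    - [2,18,-2,0,0,0]
    - [2,18,-2,0,0,0]

```text
time_s: 19.32
tool_pos: [0.429, -0.2582, 0.0014]
tool_rot: [-90.1, 0.1, -78.3]
force: [-0.5, 0.3, 0.3]
grip_width: 0.0603
```

move_arm:
  moves:
    - [0,0,0,0,0,0]
    - [0,0,0,0,0,0]
    - [0,0,0,0,0,0]
    - [0,0,0,0,0,0]
    - [0,0,0,0,0,0]
    - [0,0,0,0,0,0]
    - [0,0,0,0,0,0]
  claw: 20
  newtons: 25

```text
time_s: 19.9
tool_pos: [0.4307, -0.2587, 0.0031]
tool_rot: [-89.9, -0.0, -78.3]
force: [2.4, -0.3, -0.1]
grip_width: 0.0386
```

```bash
python3 - <<'E'
from h import *
o=dlt([0.4305,-0.259,0.005],-78.3)
u=proj("scene",o['tool_pos']).astype(int); p,d=read_camera("scene")
cv2.imwrite("pics/s3.png",cv2.resize(p[u[1]-60:u[1]+30,u[0]-50:u[0]+50,::-1],(600,540),interpolation=cv2.INTER_NEAREST))
E
```

```text
t 19.9 pos [ 0.4307 -0.2587  0.0031] rot [-8.994e+01 -4.000e-02 -7.831e+01] F [ 2.4 -0.3 -0.1] w 38.6
tool shift mm [ 0.3 -1.9 -0.3] turn [-0.06 -0.01  0.04]
```

View pics/s3.png

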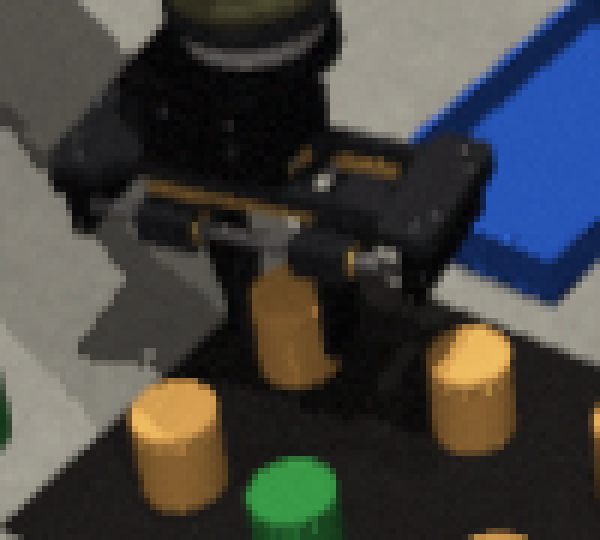

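move_arm:
  moves:
    - [0,-15,0,0,0,0]
    - [0,-40,0,0,0,0]
    - [0,-75,0,0,0,0]
    - [0,-110,0,0,0,0]
    - [-40,-117,14,0,0,0]
    - [-449,-117,164,0,0,0]
    - [-449,-117,164,0,0,0]
    - [-449,-117,164,0,0,0]
    - [-449,-117,164,0,0,0]
    - [-449,-117,164,0,0,0]
    - [-449,-117,164,0,0,0]
    - [-449,-117,164,0,0,0]
    - [-449,-117,164,0,0,0]
    - [-449,-117,164,0,0,0]
    - [-449,-117,164,0,0,0]
    - [-449,-117,164,0,0,0]
    - [-449,-117,164,0,0,0]
    - [-449,-117,164,0,0,0]

```text
time_s: 21.45
tool_pos: [0.4983, 0.2151, 0.1187]
tool_rot: [-90.2, -0.0, -78.1]
force: [-0.4, -0.6, -2.3]
grip_width: 0.0386
```

```bash
cat >> h.py <<'E'
def held(n,zt):
    """brass points near the tool; zt=expected top z; returns circle centre of the visible body in gauge mm"""
    o=env.get_obs(); p,d=read_camera(n); W=cloud(n,d); hsv=cv2.cvtColor(p,cv2.COLOR_RGB2HSV)
    m=(hsv[...,0]>8)&(hsv[...,0]<30)&(hsv[...,1]>80)&(np.hypot(W[...,0]-o['tool_pos'][0],W[...,1]-o['tool_pos'][1])<.04)&(W[...,2]>o['tool_pos'][2]-.03)&(W[...,2]<o['tool_pos'][2]+.07)
    q=W[m]
    from scipy.optimize import least_squares
    f=lambda c:np.hypot(q[:,0]-c[0],q[:,1]-c[1])-.02
    s=q[q[:,2]<q[:,2].max()-.008]
    f=lambda c:np.hypot(s[:,0]-c[0],s[:,1]-c[1])-.02
    r=least_squares(f,o['tool_pos'][:2],loss='soft_l1',f_scale=.003)
    print(n,len(q),"z",(q[:,2].min()*1000).round(1),(q[:,2].max()*1000).round(1),"ctr",r.x.round(4),"-TCP",((r.x-o['tool_pos'][:2])*1000).round(1), np.abs(r.fun).mean().round(4))
    return p,m
E
python3 - <<'E'
from h import *
o=dlt([PIN[0],PIN[1],0.12],-78.3); print(o['qpos'].round(1))
a=[]
for n in("scene","top"):
    p,m=held(n,0); u=proj(n,[.5005,.214,.09]).astype(int)
    a.append(cv2.resize(p[u[1]-35:u[1]+25,u[0]-30:u[0]+30,::-1],(400,400),interpolation=cv2.INTER_NEAREST))
cv2.imwrite("pics/p1.png",np.hstack(a))
E
```

```text
t 21.45 pos [0.4983 0.2151 0.1187] rot [-9.016e+01 -1.000e-02 -7.813e+01] F [-0.4 -0.6 -2.3] w 38.6
tool shift mm [ 1.6 -1.3  1.9] turn [0.16 0.17 0.01]
[ 13.6  13.5 -44.6 103.4  10.2  67.4 -22.3]
scene 171 z 120.7 168.2 ctr [0.4953 0.2167] -TCP [-3.   1.6] 0.002Traceback (most recent call last):
  File "<stdin>", line 5, in <module>
  File "h.py", line 62, in held
    s=q[q[:,2]<q[:,2].max()-.008]
               ~~~~~~~~~~^^
    return umr_maximum(a, axis, None, out, keepdims, initial, where)
ValueError: zero-size array to reduction operation maximum which has no identity
```

move_arm:
  moves:
    - [0,10,0,0,0,0]
    - [0,20,0,0,0,0]
    - [0,30,0,0,0,0]
    - [0,40,0,0,0,0]
    - [0,44,0,0,0,0]
    - [0,44,0,0,0,0]
    - [0,44,0,0,0,0]

```text
time_s: 22.13
tool_pos: [0.4995, 0.2143, 0.0753]
tool_rot: [-90.0, 0.0, -78.3]
force: [1.0, -0.6, -2.8]
grip_width: 0.0389
```

```bash
python3 - <<'E'
from h import *
o=dlt([PIN[0],PIN[1],0.06],-78.3); print(o['qpos'].round(1))
p,m=held("scene",0); u=proj("scene",[.5005,.214,.09]).astype(int)
cv2.imwrite("pics/p1.png",cv2.resize(p[u[1]-35:u[1]+25,u[0]-40:u[0]+40,::-1],(800,600),interpolation=cv2.INTER_NEAREST))
for x in([.5005,.214,.056],[.5005,.214,.018]): print(((proj("scene",x)-u+[40,35])*10).round(0))
E
```

```text
t 22.13 pos [0.4995 0.2143 0.0753] rot [-9.004e+01  1.000e-02 -7.832e+01] F [ 1.  -0.6 -2.8] w 38.9
tool shift mm [ 0.4 15.3  0.9] turn [ 0.04 -0.02 -0.01]
[ 12.6  16.4 -43.8 105.9  12.7  62.7 -24.2]
scene 171 z 60.2 131.3 ctr [0.4959 0.2162] -TCP [-3.6  1.9] 0.0034
[399. 442.]
[396. 531.]
```

View pics/p1.png

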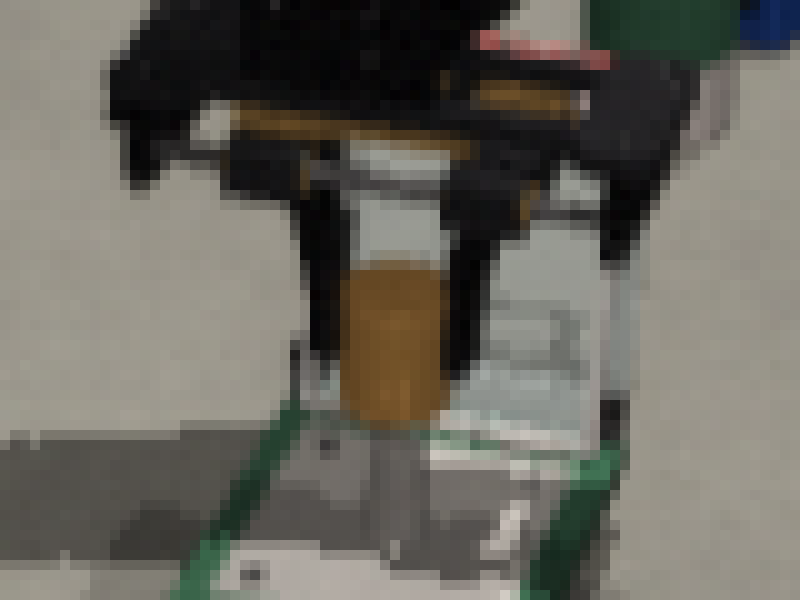

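move_arm:
  moves:
    - [0,2,1,0,0,0]
    - [0,4,1,0,0,0]
    - [0,6,1,0,0,0]
    - [0,7.3,1,0,0,0]
    - [0,8.6,1,0,0,0]
    - [0,9.9,1,0,0,0]
    - [0,11.2,1,0,0,0]
    - [0,12.5,1,0,0,0]
    - [0,13.8,1,0,0,0]
    - [0,15,1,0,0,0]

```text
time_s: 23.02
tool_pos: [0.5007, 0.2145, 0.0606]
tool_rot: [-90.0, -0.0, -78.3]
force: [0.6, 1.3, -3.4]
grip_width: 0.0385
```

move_arm:
  moves:
    - [0,1.3,0,0,0,0]
    - [0,2.6,0,0,0,0]
    - [0,3.9,0,0,0,0]
    - [0,5,0,0,0,0]

```text
time_s: 23.35
tool_pos: [0.5007, 0.2145, 0.0556]
tool_rot: [-90.0, -0.0, -78.3]
force: [0.3, -0.9, -3.4]
grip_width: 0.0384
```

move_arm:
  moves:
    - [0,1.2,0,0,0,0]
    - [0,2.4,0,0,0,0]
    - [0,3.6,0,0,0,0]
    - [0,4.8,0,0,0,0]
    - [0,6,0,0,0,0]

```text
time_s: 23.77
tool_pos: [0.5007, 0.2145, 0.0496]
tool_rot: [-90.0, -0.0, -78.3]
force: [0.3, 0.1, -3.8]
grip_width: 0.0388
```

move_arm:
  moves:
    - [0,1.2,0,0,0,0]
    - [0,2.4,0,0,0,0]
    - [0,3.6,0,0,0,0]
    - [0,4.6,0,0,0,0]
    - [0,5.4,0,0,0,0]

```text
time_s: 24.18
tool_pos: [0.5007, 0.2145, 0.0442]
tool_rot: [-90.0, -0.0, -78.3]
force: [-0.9, 0.9, -3.1]
grip_width: 0.0383
```

move_arm:
  moves:
    - [0,0.5,0,0,0,0]
    - [0,1,0,0,0,0]
    - [0,1.5,0,0,0,0]

```text
time_s: 24.43
tool_pos: [0.5007, 0.2145, 0.0428]
tool_rot: [-90.0, -0.0, -78.3]
force: [0.0, -0.1, -3.3]
grip_width: 0.0388
```

move_arm:
  moves:
    - [0,0.5,0,0,0,0]
    - [0,1,0,0,0,0]
    - [0,1.5,0,0,0,0]

```text
time_s: 24.68
tool_pos: [0.5007, 0.2145, 0.0413]
tool_rot: [-90.0, -0.0, -78.3]
force: [-0.2, 0.4, -3.0]
grip_width: 0.0388
```

move_arm:
  moves:
    - [0,0.5,0,0,0,0]
    - [0,1,0,0,0,0]
    - [0,1,0,0,0,0]

```text
time_s: 24.93
tool_pos: [0.5006, 0.2145, 0.0402]
tool_rot: [-90.0, -0.0, -78.3]
force: [-0.2, -0.3, -3.2]
grip_width: 0.0389
```

move_arm:
  moves:
    - [0,0.5,0,0,0,0]
    - [0,1,0,0,0,0]
    - [0,1,0,0,0,0]

```text
time_s: 25.18
tool_pos: [0.5006, 0.2145, 0.0392]
tool_rot: [-90.0, -0.0, -78.3]
force: [0.9, -0.3, -2.4]
grip_width: 0.0391
```

move_arm:
  moves:
    - [0,0.5,0,0,0,0]
    - [0,1,0,0,0,0]
    - [0,1,0,0,0,0]

```text
time_s: 25.43
tool_pos: [0.5006, 0.2145, 0.0382]
tool_rot: [-90.0, -0.0, -78.3]
force: [0.3, 0.1, -3.3]
grip_width: 0.0389
```

move_arm:
  moves:
    - [0,0.5,0,0,0,0]
    - [0,1,0,0,0,0]
    - [0,1,0,0,0,0]

```text
time_s: 25.68
tool_pos: [0.5006, 0.2145, 0.0372]
tool_rot: [-90.0, -0.0, -78.3]
force: [0.3, 0.3, -4.0]
grip_width: 0.0386
```

move_arm:
  moves:
    - [0,0.5,0,0,0,0]
    - [0,1,0,0,0,0]
    - [0,1,0,0,0,0]

```text
time_s: 25.93
tool_pos: [0.5006, 0.2145, 0.0362]
tool_rot: [-90.0, -0.0, -78.3]
force: [-0.2, 0.9, -2.6]
grip_width: 0.0387
```

move_arm:
  moves:
    - [0,0.5,0,0,0,0]
    - [0,1,0,0,0,0]
    - [0,1,0,0,0,0]

```text
time_s: 26.18
tool_pos: [0.5006, 0.2145, 0.0352]
tool_rot: [-90.0, -0.0, -78.3]
force: [-0.5, -0.1, -2.9]
grip_width: 0.0392
```

```bash
python3 - <<'E'
from h import *
o=dlt([PIN[0],PIN[1],0.02],-78.3); print(o['qpos'].round(1))
p,d=read_camera("scene"); u=proj("scene",[.5005,.214,.09]).astype(int)
cv2.imwrite("pics/p2.png",cv2.resize(p[u[1]-35:u[1]+25,u[0]-40:u[0]+40,::-1],(800,600),interpolation=cv2.INTER_NEAREST))
E
```

```text
t 26.18 pos [0.5006 0.2145 0.0352] rot [-9.001e+01 -1.000e-02 -7.832e+01] F [-0.5 -0.1 -2.9] w 39.2
tool shift mm [ 0.4 15.2 -0.2] turn [ 0.01 -0.02  0.01]
[ 11.2  19.5 -42.7 107.8  15.4  58.6 -26.3]
```

View pics/p2.png

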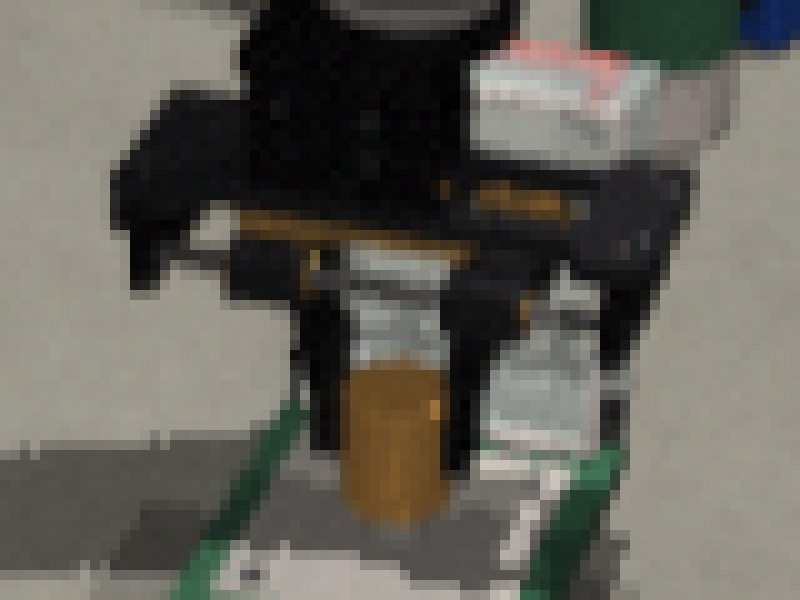

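move_arm:
  moves:
    - [0,1.3,0,0,0,0]
    - [0,2.6,0,0,0,0]
    - [0,3.9,0,0,0,0]
    - [0,5.2,0,0,0,0]
    - [0,6.5,0,0,0,0]
    - [0,7.8,0,0,0,0]
    - [0,9,0,0,0,0]
    - [0,10,0,0,0,0]

```text
time_s: 26.9
tool_pos: [0.5006, 0.2145, 0.0252]
tool_rot: [-90.0, -0.0, -78.3]
force: [0.5, 0.1, -3.1]
grip_width: 0.0389
```

move_arm:
  moves:
    - [0,0.6,0,0,0,0]
    - [0,1.2,0,0,0,0]
    - [0,1.8,0,0,0,0]

```text
time_s: 27.15
tool_pos: [0.5008, 0.2145, 0.0235]
tool_rot: [-90.0, -0.0, -78.3]
force: [0.4, -0.0, -2.3]
grip_width: 0.0387
```

move_arm:
  moves:
    - [0,0.5,0,0,0,0]
    - [0,1,0,0,0,0]
    - [0,1,0,0,0,0]

```text
time_s: 27.4
tool_pos: [0.5007, 0.2144, 0.0224]
tool_rot: [-90.0, -0.0, -78.3]
force: [1.1, -0.2, -2.4]
grip_width: 0.0386
```

move_arm:
  moves:
    - [0,0.5,0,0,0,0]
    - [0,1,0,0,0,0]
    - [0,1,0,0,0,0]

```text
time_s: 27.65
tool_pos: [0.5007, 0.2144, 0.0214]
tool_rot: [-90.0, -0.0, -78.3]
force: [-0.4, -0.4, -3.6]
grip_width: 0.039
```

move_arm:
  moves:
    - [0,0.5,0,0,0,0]
    - [0,1,0,0,0,0]
    - [0,1,0,0,0,0]

```text
time_s: 27.9
tool_pos: [0.5008, 0.2145, 0.0211]
tool_rot: [-90.0, -0.0, -78.3]
force: [-1.4, -0.6, 2.4]
grip_width: 0.0389
```

move_arm:
  moves:
    - [0,0.4,0,0,0,0]
    - [0,0.8,0,0,0,0]
    - [0,0.8,0,0,0,0]

```text
time_s: 28.15
tool_pos: [0.5008, 0.2146, 0.021]
tool_rot: [-90.0, -0.1, -78.3]
force: [-3.5, -2.3, 9.8]
grip_width: 0.0385
```

First sleeve: it reached the base plate (contact at TCP 0.021, which is mouth at 0.018), so it has the 27 mm bore and goes in yellow. I'll lift it and measure the trays.

move_arm:
  moves:
    - [0,-3,0,0,0,0]
    - [0,-10,0,0,0,0]
    - [0,-20,0,0,0,0]
    - [0,-30,0,0,0,0]
    - [0,-45,0,0,0,0]
    - [0,-60,0,0,0,0]
    - [0,-75,0,0,0,0]
    - [0,-75,0,0,0,0]

```text
time_s: 28.82
tool_pos: [0.5031, 0.2158, 0.0986]
tool_rot: [-89.6, 0.0, -78.3]
force: [-0.4, 0.7, -2.8]
grip_width: 0.0386
```

```bash
python3 - <<'E'
from h import *
for n in("top","scene"):
  p,d=read_camera(n); W=cloud(n,d); hsv=cv2.cvtColor(p,cv2.COLOR_RGB2HSV)
  for nm,h,xc in(("blue",108,.455),("yellow",30,.61)):
    m=(hsv[...,1]>110)&(abs(hsv[...,0].astype(int)-h)<9)&(abs(W[...,1]+.06)<.13)&(abs(W[...,0]-xc)<.085)
    for lo,hi in((-.01,.012),(.022,.04)):
        q=W[m&(W[...,2]>lo)&(W[...,2]<hi)]
        if len(q)>5: print(n,nm,lo,len(q),cv2.minAreaRect(q[:,:2].astype(np.float32)*1000))
dlt([.5,.2,.1]); print(coverang())
E
```

```text
top blue -0.01 1783 ((456.0247497558594, -57.74138641357422), (208.65304565429688, 117.26622772216797), 88.42346954345703)
top blue 0.022 187 ((456.96563720703125, -59.831382751464844), (205.93919372558594, 118.5674057006836), 88.4384765625)
top yellow -0.01 1617 ((611.3980102539062, -57.97705078125), (207.80694580078125, 125.8458251953125), 86.70594787597656)
top yellow 0.022 231 ((609.0615844726562, -60.91786193847656), (208.76486206054688, 120.82826232910156), 87.14855194091797)
scene blue -0.01 1217 ((457.2385559082031, -57.73316955566406), (216.26824951171875, 121.00605773925781), 87.88570404052734)
scene blue 0.022 448 ((456.56915283203125, -59.73571014404297), (213.6312713623047, 123.04872131347656), 88.1004409790039)
scene yellow -0.01 1192 ((608.2783203125, -61.66956329345703), (206.19830322265625, 119.45339965820312), 87.37236022949219)
scene yellow 0.022 269 ((607.435302734375, -59.332557678222656), (215.0250244140625, 122.23342895507812), 85.84498596191406)
t 28.92 pos [0.5013 0.2146 0.0955] rot [-8.989e+01 -2.000e-02 -7.833e+01] F [-0.3  0.7 -3.9] w 38.9
tool shift mm [14.1 -4.5 -4.2] turn [0, 0, 0]
[('scene', np.float64(102.6), np.float64(66.1))]
```

move_arm:
  moves:
    - [355,0,34,0,0,0]
    - [355,0,34,0,0,0]
    - [355,0,34,0,0,0]
    - [355,0,34,0,0,0]
    - [355,0,34,0,0,0]
    - [355,0,34,0,0,0]
    - [355,0,34,0,0,0]
    - [355,0,34,0,0,0]
    - [355,0,34,0,0,0]
    - [355,15,34,0,0,0]
    - [355,35,34,0,0,0]
    - [355,55,34,0,0,0]
    - [355,68,34,0,0,0]
    - [355,76,34,0,0,0]
    - [355,80,34,0,0,0]
    - [355,80,34,0,0,0]

```text
time_s: 30.35
tool_pos: [0.6053, -0.1259, 0.0138]
tool_rot: [-90.1, 0.0, -78.3]
force: [0.4, 0.4, -3.0]
grip_width: 0.039
```

```bash
python3 - <<'E'
from h import *
o=dlt([.606,-.126,.007],-78.3); print(o['qpos'].round(1))
E
```

```text
t 30.35 pos [ 0.6053 -0.1259  0.0138] rot [-9.008e+01  5.000e-02 -7.830e+01] F [ 0.4  0.4 -3. ] w 39.0
tool shift mm [0.2 6.8 0.7] turn [ 0.08  0.   -0.05]
[ 34.4  27.2 -31.3  98.3  16.   59.1   9.3]
```

move_arm:
  moves:
    - [0,1.3,0,0,0,0]
    - [0,2.6,0,0,0,0]
    - [0,3.9,0,0,0,0]
    - [0,5,0,0,0,0]
    - [0,5.8,0,0,0,0]
    - [0,6.4,0,0,0,0]
    - [0,6.4,0,0,0,0]

```text
time_s: 30.93
tool_pos: [0.6058, -0.1263, 0.0083]
tool_rot: [-90.0, -0.0, -78.3]
force: [-0.4, -0.2, -2.6]
grip_width: 0.0386
```

move_arm:
  moves:
    - [0,0.5,0,0,0,0]
    - [0,1,0,0,0,0]
    - [0,1,0,0,0,0]

```text
time_s: 31.18
tool_pos: [0.6058, -0.1262, 0.0072]
tool_rot: [-90.0, -0.0, -78.3]
force: [0.4, -0.5, -3.3]
grip_width: 0.0386
```

move_arm:
  moves:
    - [0,0.4,0,0,0,0]
    - [0,0.8,0,0,0,0]
    - [0,0.8,0,0,0,0]

```text
time_s: 31.43
tool_pos: [0.6059, -0.1263, 0.0071]
tool_rot: [-90.0, -0.0, -78.3]
force: [-1.8, 0.1, 1.5]
grip_width: 0.0388
```

move_arm:
  moves:
    - [0,0,0,0,0,0]
    - [0,0,0,0,0,0]
    - [0,0,0,0,0,0]
    - [0,0,0,0,0,0]
    - [0,-15,0,0,0,0]
    - [0,-35,0,0,0,0]
    - [0,-65,0,0,0,0]
    - [40,-70,0,0,0,0]
    - [80,-70,-7,0,0,0]
    - [124,-70,-15,0,0,0]
    - [124,-70,-15,0,0,0]
    - [124,-70,-15,0,0,0]
  claw: 58

```text
time_s: 32.43
tool_pos: [0.6151, -0.2563, 0.0761]
tool_rot: [-90.1, -0.1, -78.8]
force: [-0.2, 0.6, 0.4]
grip_width: 0.0581
```

```bash
cat >> h.py <<'E'
def look(tag):
    for n in("scene","top"):
        p,d=read_camera(n); print(n)
        for x in brass(n,p,d,box=(0.35,0.70,-0.45,0.06),zlo=.035): print("  ",x)
        if n=="scene": a=p[210:340,170:370,::-1]
        else: b=p[160:280,300:440,::-1]
    cv2.imwrite(f"pics/{tag}.png",np.hstack([cv2.resize(a,(554,360)),cv2.resize(b,None,fx=3,fy=3)[:, :246] if 0 else cv2.resize(b,(246,211)).repeat(1,0) if 0 else cv2.copyMakeBorder(cv2.resize(b,(246,211)),0,149,0,0,cv2.BORDER_CONSTANT)]))
E
python3 - <<'E'
from h import *
o=dlt([.6165,-.2505,.06],-78.3); look("l1")
E
```

```text
t 32.43 pos [ 0.6151 -0.2563  0.0761] rot [-90.05  -0.11 -78.75] F [-0.2  0.6  0.4] w 58.1
tool shift mm [-5.4 16.1  2.5] turn [ 0.05 -0.45  0.11]
scene
   ([257.9, 272.0], 162, [0.5274, -0.2533], 0.0225, [0.5267, -0.2537], 0.0487)
   ([208.8, 281.3], 170, [0.433, -0.348], 0.0212, [0.4333, -0.3485], 0.049)
   ([285.9, 282.6], 170, [0.6157, -0.2501], 0.0215, [0.6163, -0.2514], 0.0486)
   ([262.4, 307.5], 201, [0.6115, -0.3537], 0.0206, [0.6116, -0.3547], 0.0486)
top
   ([390.6, 184.5], 61, [0.617, -0.2496], 0.0188, [0.6182, -0.2449], 0.0486)
   ([358.1, 188.4], 102, [0.6052, -0.1273], 0.0198, [0.605, -0.1263], 0.0516)
   ([394.1, 209.2], 95, [0.5268, -0.2544], 0.0184, [0.5276, -0.2565], 0.0497)
```

View pics/l1.png

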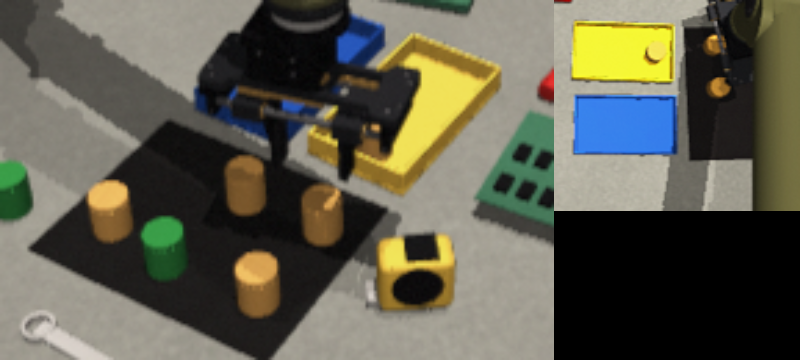

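Sleeve 1 stands in the yellow tray and the other four haven't moved. Next is the one at (0.6163, -0.2503).

move_arm:
  moves:
    - [0,0,0,0,0,0]
    - [0,25,0,0,0,0]
    - [0,45,0,0,0,0]
    - [0,60,0,0,0,0]
    - [0,70,0,0,0,0]
    - [0,74,0,0,0,0]
    - [0,74,0,0,0,0]
    - [0,74,0,0,0,0]

```text
time_s: 33.2
tool_pos: [0.6169, -0.2505, 0.0032]
tool_rot: [-90.0, -0.0, -78.3]
force: [0.4, 0.4, -0.2]
grip_width: 0.0578
```

move_arm:
  moves:
    - [0,0,0,0,0,0]
    - [0,0,0,0,0,0]
    - [0,0,0,0,0,0]
    - [0,0,0,0,0,0]
    - [0,0,0,0,0,0]
    - [0,0,0,0,0,0]
    - [0,0,0,0,0,0]
  claw: 20

```text
time_s: 33.78
tool_pos: [0.6174, -0.2509, 0.0035]
tool_rot: [-89.9, -0.1, -78.3]
force: [2.3, -0.3, 3.0]
grip_width: 0.0391
```

```bash
python3 - <<'E'
from h import *
o=dlt([.5006,.2145,.063],-78.3)
E
```

```text
t 33.78 pos [ 0.6174 -0.2509  0.0035] rot [-8.988e+01 -7.000e-02 -7.831e+01] F [ 2.3 -0.3  3. ] w 39.1
tool shift mm [-479.4  -60.1  -20. ] turn [-0.12 -0.01  0.07]
```

move_arm:
  moves:
    - [0,-15,0,0,0,0]
    - [0,-45,0,0,0,0]
    - [0,-80,0,0,0,0]
    - [-40,-92,-2,0,0,0]
    - [-479,-92,-19.5,0,0,0]
    - [-479,-92,-19.5,0,0,0]
    - [-479,-92,-19.5,0,0,0]
    - [-479,-92,-19.5,0,0,0]
    - [-479,-92,-19.5,0,0,0]
    - [-479,-92,-19.5,0,0,0]
    - [-479,-92,-19.5,0,0,0]
    - [-479,-92,-19.5,0,0,0]
    - [-479,-92,-19.5,0,0,0]
    - [-479,-92,-19.5,0,0,0]
    - [-479,-92,-19.5,0,0,0]
    - [-479,-92,-19.5,0,0,0]
    - [-479,-92,-19.5,0,0,0]
    - [-479,-80,-19.5,0,0,0]
    - [-479,-70,-19.5,0,0,0]
    - [-479,-64,-19.5,0,0,0]

```text
time_s: 35.45
tool_pos: [0.4995, 0.2118, 0.0642]
tool_rot: [-90.2, -0.1, -78.5]
force: [-0.5, 0.3, -4.1]
grip_width: 0.0392
```

move_arm:
  moves:
    - [0,0,0,0,0,0]
    - [0,0,0,0,0,0]

```text
time_s: 35.62
tool_pos: [0.4998, 0.2132, 0.0655]
tool_rot: [-90.1, -0.0, -78.4]
force: [-0.8, -1.1, -2.4]
grip_width: 0.0394
```

```bash
python3 - <<'E'
from h import *
o=dlt([.5006,.2145,.06],-78.3)
p,d=read_camera("scene"); u=proj("scene",[.5005,.214,.09]).astype(int)
cv2.imwrite("pics/p3.png",cv2.resize(p[u[1]-35:u[1]+25,u[0]-40:u[0]+40,::-1],(800,600),interpolation=cv2.INTER_NEAREST))
E
```

```text
t 35.62 pos [0.4998 0.2132 0.0655] rot [-9.013e+01 -1.000e-02 -7.840e+01] F [-0.8 -1.1 -2.4] w 39.4
tool shift mm [-1.1  5.5  1.1] turn [ 0.13 -0.1   0.01]
```

View pics/p3.png

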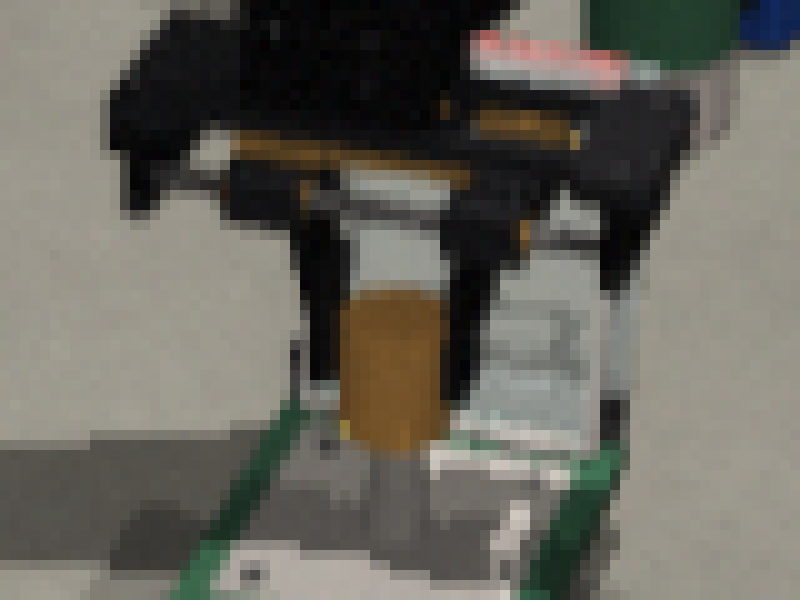

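move_arm:
  moves:
    - [0,0,0.5,0,0,0]
    - [0,1.3,0.5,0,0,0]
    - [0,2.6,0.5,0,0,0]
    - [0,3.9,0.5,0,0,0]
    - [0,5.2,0.5,0,0,0]
    - [0,6.5,0.5,0,0,0]
    - [0,7.8,0.5,0,0,0]
    - [0,9.1,0.5,0,0,0]

```text
time_s: 36.33
tool_pos: [0.5006, 0.2145, 0.0573]
tool_rot: [-90.0, -0.0, -78.3]
force: [-0.9, -0.4, -3.2]
grip_width: 0.0395
```

move_arm:
  moves:
    - [0,1.3,0,0,0,0]
    - [0,2.6,0,0,0,0]
    - [0,3.9,0,0,0,0]
    - [0,5.2,0,0,0,0]
    - [0,6.5,0,0,0,0]
    - [0,7.8,0,0,0,0]

```text
time_s: 36.83
tool_pos: [0.5007, 0.2145, 0.0495]
tool_rot: [-90.0, -0.0, -78.3]
force: [-0.0, 1.0, -2.6]
grip_width: 0.0395
```

move_arm:
  moves:
    - [0,1.3,0,0,0,0]
    - [0,2.6,0,0,0,0]
    - [0,3.9,0,0,0,0]
    - [0,5.2,0,0,0,0]
    - [0,6,0,0,0,0]
    - [0,6.6,0,0,0,0]

```text
time_s: 37.33
tool_pos: [0.5007, 0.2145, 0.0429]
tool_rot: [-90.0, -0.0, -78.3]
force: [0.0, 0.2, -2.7]
grip_width: 0.0392
```

Step contact is expected at about 0.041, so I'll use fine steps now.

move_arm:
  moves:
    - [0,0.4,0,0,0,0]
    - [0,0.8,0,0,0,0]
    - [0,1,0,0,0,0]

```text
time_s: 37.58
tool_pos: [0.5007, 0.2145, 0.042]
tool_rot: [-90.0, -0.0, -78.3]
force: [0.2, 0.4, -2.5]
grip_width: 0.0393
```

move_arm:
  moves:
    - [0,0.4,0,0,0,0]
    - [0,0.8,0,0,0,0]
    - [0,0.8,0,0,0,0]

```text
time_s: 37.83
tool_pos: [0.5007, 0.2145, 0.0412]
tool_rot: [-90.0, -0.0, -78.3]
force: [0.9, 0.4, -2.4]
grip_width: 0.0394
```

move_arm:
  moves:
    - [0,0.4,0,0,0,0]
    - [0,0.7,0,0,0,0]
    - [0,0.7,0,0,0,0]

```text
time_s: 38.08
tool_pos: [0.5006, 0.2145, 0.0404]
tool_rot: [-90.0, -0.0, -78.3]
force: [0.1, 0.9, -4.1]
grip_width: 0.039
```

move_arm:
  moves:
    - [0,0.4,0,0,0,0]
    - [0,0.7,0,0,0,0]
    - [0,0.7,0,0,0,0]

```text
time_s: 38.33
tool_pos: [0.5006, 0.2145, 0.0397]
tool_rot: [-90.0, -0.0, -78.3]
force: [-0.9, -0.2, -1.6]
grip_width: 0.0393
```

move_arm:
  moves:
    - [0,0.4,0,0,0,0]
    - [0,0.7,0,0,0,0]
    - [0,0.7,0,0,0,0]

```text
time_s: 38.58
tool_pos: [0.5006, 0.2144, 0.039]
tool_rot: [-90.0, -0.0, -78.3]
force: [0.2, 0.8, -2.4]
grip_width: 0.0395
```

move_arm:
  moves:
    - [0,0.5,0,0,0,0]
    - [0,1,0,0,0,0]
    - [0,1.5,0,0,0,0]
    - [0,2,0,0,0,0]

```text
time_s: 38.92
tool_pos: [0.5007, 0.2145, 0.037]
tool_rot: [-90.0, -0.0, -78.3]
force: [-0.3, 0.0, -2.9]
grip_width: 0.0391
```

move_arm:
  moves:
    - [0,1.3,0,0,0,0]
    - [0,2.6,0,0,0,0]
    - [0,3.9,0,0,0,0]
    - [0,5.2,0,0,0,0]
    - [0,6.5,0,0,0,0]
    - [0,7.8,0,0,0,0]
    - [0,9.1,0,0,0,0]
    - [0,10.4,0,0,0,0]
    - [0,11.7,0,0,0,0]
    - [0,13,0,0,0,0]
    - [0,14,0,0,0,0]

```text
time_s: 39.83
tool_pos: [0.5006, 0.2145, 0.0229]
tool_rot: [-90.0, -0.0, -78.3]
force: [0.6, 0.2, -2.5]
grip_width: 0.0395
```

move_arm:
  moves:
    - [0,0.4,0,0,0,0]
    - [0,0.8,0,0,0,0]
    - [0,1.2,0,0,0,0]

```text
time_s: 40.08
tool_pos: [0.5007, 0.2145, 0.0219]
tool_rot: [-90.0, -0.0, -78.3]
force: [0.3, 0.7, -3.1]
grip_width: 0.0395
```

move_arm:
  moves:
    - [0,0.3,0,0,0,0]
    - [0,0.6,0,0,0,0]
    - [0,0.6,0,0,0,0]

```text
time_s: 40.33
tool_pos: [0.5008, 0.2145, 0.0215]
tool_rot: [-90.0, -0.0, -78.3]
force: [0.2, 0.3, -0.9]
grip_width: 0.0392
```

Contact at 0.0215, so this one also goes down to the plate and into yellow.

move_arm:
  moves:
    - [0,-4,0,0,0,0]
    - [0,-14,0,0,0,0]
    - [0,-28,0,0,0,0]
    - [0,-45,0,0,0,0]
    - [0,-65,0,0,0,0]
    - [20,-75,3,0,0,0]
    - [312,-75,44.5,0,0,0]
    - [312,-75,44.5,0,0,0]
    - [312,-75,44.5,0,0,0]
    - [312,-75,44.5,0,0,0]
    - [312,-75,44.5,0,0,0]
    - [312,-75,44.5,0,0,0]
    - [312,-75,44.5,0,0,0]
    - [312,-75,44.5,0,0,0]
    - [312,-60,44.5,0,0,0]
    - [312,-35,44.5,0,0,0]
    - [312,-15,44.5,0,0,0]
    - [312,0,44.5,0,0,0]
    - [312,6,44.5,0,0,0]
    - [312,8,44.5,0,0,0]

```text
time_s: 42.0
tool_pos: [0.6069, -0.0818, 0.0131]
tool_rot: [-90.1, 0.0, -78.3]
force: [-0.3, 0.1, -2.9]
grip_width: 0.0389
```

move_arm:
  moves:
    - [0,1,0,0,0,0]
    - [0,2.2,0,0,0,0]
    - [0,3.4,0,0,0,0]
    - [0,4.4,0,0,0,0]
    - [0,5,0,0,0,0]
    - [0,5.4,0,0,0,0]

```text
time_s: 42.5
tool_pos: [0.6076, -0.0821, 0.0082]
tool_rot: [-90.0, -0.0, -78.3]
force: [-0.3, 0.3, -1.8]
grip_width: 0.039
```

move_arm:
  moves:
    - [0,0.4,0,0,0,0]
    - [0,0.8,0,0,0,0]
    - [0,0.8,0,0,0,0]

```text
time_s: 42.75
tool_pos: [0.6075, -0.082, 0.0075]
tool_rot: [-90.0, -0.0, -78.3]
force: [-1.5, 0.3, -0.0]
grip_width: 0.0394
```

move_arm:
  moves:
    - [0,0,0,0,0,0]
    - [0,0,0,0,0,0]
    - [0,0,0,0,0,0]
    - [0,0,0,0,0,0]
    - [0,-15,0,0,0,0]
    - [0,-35,0,0,0,0]
    - [0,-65,0,0,0,0]
    - [20,-70,-4,0,0,0]
    - [267,-70,-51,0,0,0]
    - [267,-70,-51,0,0,0]
    - [267,-70,-51,0,0,0]
    - [267,-70,-51,0,0,0]
    - [267,-70,-51,0,0,0]
    - [267,-70,-51,0,0,0]
    - [267,-70,-51,0,0,0]
    - [267,-70,-51,0,0,0]
  claw: 58

```text
time_s: 44.08
tool_pos: [0.6098, -0.359, 0.0764]
tool_rot: [-90.1, -0.1, -78.7]
force: [0.4, 0.8, -0.5]
grip_width: 0.0577
```

```bash
python3 - <<'E'
from h import *
o=dlt([.612,-.3545,.003],-78.3); look("l2"); print(o['qpos'].round(1))
E
```

```text
t 44.08 pos [ 0.6098 -0.359   0.0764] rot [-9.007e+01 -7.000e-02 -7.873e+01] F [ 0.4  0.8 -0.5] w 57.7
tool shift mm [-4.  73.4  3.1] turn [ 0.07 -0.43  0.07]
scene
   ([320.5, 248.0], 150, [0.631, -0.0808], 0.0206, [0.6308, -0.0802], 0.053)
   ([304.9, 254.0], 152, [0.6037, -0.1275], 0.0194, [0.6031, -0.1253], 0.0539)
   ([258.1, 273.7], 58, [0.5298, -0.259], 0.0182, [0.5314, -0.2635], 0.0483)
   ([208.9, 281.4], 173, [0.4328, -0.3482], 0.0204, [0.4325, -0.3476], 0.0492)
   ([262.5, 307.6], 202, [0.6114, -0.3545], 0.0209, [0.6117, -0.3551], 0.0486)
top
   ([345.1, 181.3], 99, [0.6319, -0.0803], 0.019, [0.6325, -0.0801], 0.0517)
   ([420.4, 185.0], 90, [0.6117, -0.3533], 0.0189, [0.612, -0.3529], 0.049)
   ([358.1, 188.3], 98, [0.6055, -0.127], 0.0194, [0.6059, -0.1282], 0.0518)
   ([394.4, 208.9], 103, [0.5277, -0.253], 0.0194, [0.5281, -0.2532], 0.0482)
   ([422.2, 234.6], 107, [0.4332, -0.3471], 0.0188, [0.434, -0.347], 0.0488)
[ 47.9  32.7 -28.   81.6  15.8  69.6  29.5]
```

View pics/l2.png

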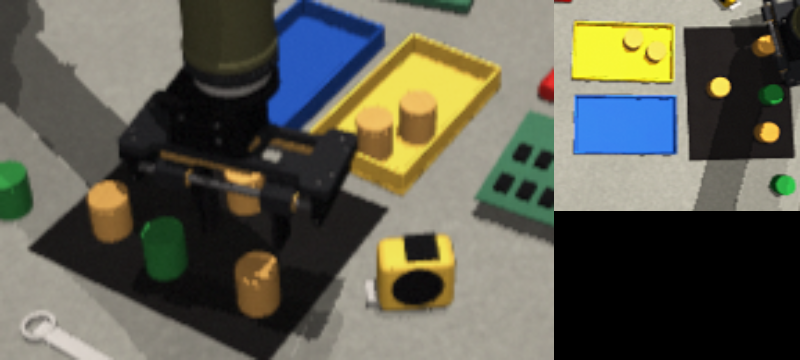

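Both sleeves stand in yellow. Sleeve 2 has shifted about 24 mm to (0.6315, -0.080), probably the announced knock. I'll pick the next at (0.612, -0.354).

move_arm:
  moves:
    - [0,0,0,0,0,0]
    - [0,25,0,0,0,0]
    - [0,45,0,0,0,0]
    - [0,60,0,0,0,0]
    - [0,70,0,0,0,0]
    - [0,74,0,0,0,0]
    - [0,74,0,0,0,0]
    - [0,74,0,0,0,0]

```text
time_s: 44.85
tool_pos: [0.6122, -0.3537, 0.0039]
tool_rot: [-90.0, -0.0, -78.3]
force: [0.3, 1.2, 0.8]
grip_width: 0.058
```

move_arm:
  moves:
    - [0,0,0,0,0,0]
    - [0,0,0,0,0,0]
    - [0,0,0,0,0,0]
    - [0,0,0,0,0,0]
    - [0,0,0,0,0,0]
    - [0,0,0,0,0,0]
    - [0,0,0,0,0,0]
  claw: 20

```text
time_s: 45.43
tool_pos: [0.6129, -0.3539, 0.0042]
tool_rot: [-89.9, -0.1, -78.3]
force: [1.9, 0.0, 3.1]
grip_width: 0.0387
```

```bash
python3 - <<'E'
from h import *
o=dlt([.5006,.2145,.066],-78.3)
E
```

```text
t 45.43 pos [ 0.6129 -0.3539  0.0042] rot [-8.987e+01 -7.000e-02 -7.830e+01] F [1.9 0.  3.1] w 38.7
tool shift mm [-579.3  -62.6    5.4] turn [-0.13 -0.    0.07]
```

move_arm:
  moves:
    - [0,-15,0,0,0,0]
    - [0,-45,0,0,0,0]
    - [0,-80,0,0,0,0]
    - [-40,-92,0,0,0,0]
    - [-579,-92,6,0,0,0]
    - [-579,-92,6,0,0,0]
    - [-579,-92,6,0,0,0]
    - [-579,-92,6,0,0,0]
    - [-579,-92,6,0,0,0]
    - [-579,-92,6,0,0,0]
    - [-579,-92,6,0,0,0]
    - [-579,-92,6,0,0,0]
    - [-579,-92,6,0,0,0]
    - [-579,-92,6,0,0,0]
    - [-579,-92,6,0,0,0]
    - [-579,-92,6,0,0,0]
    - [-579,-92,6,0,0,0]
    - [-579,-92,6,0,0,0]
    - [-579,-92,6,0,0,0]
    - [-579,-92,6,0,0,0]

```text
time_s: 47.1
tool_pos: [0.4995, 0.2131, 0.0947]
tool_rot: [-90.1, -0.1, -78.3]
force: [1.2, -0.8, -3.7]
grip_width: 0.0388
```

move_arm:
  moves:
    - [0,10,0,0,0,0]
    - [0,20,0,0,0,0]
    - [0,28,0,0,0,0]
    - [0,28,0,0,0,0]
    - [0,28,0,0,0,0]

```text
time_s: 47.52
tool_pos: [0.4995, 0.2134, 0.0659]
tool_rot: [-90.1, -0.0, -78.4]
force: [-0.1, 0.7, -3.6]
grip_width: 0.0386
```

```bash
python3 - <<'E'
from h import *
o=dlt([.5006,.2145,.06],-78.3)
p,d=read_camera("scene"); u=proj("scene",[.5005,.214,.09]).astype(int)
cv2.imwrite("pics/p4.png",cv2.resize(p[u[1]-35:u[1]+25,u[0]-40:u[0]+40,::-1],(800,600),interpolation=cv2.INTER_NEAREST))
E
```

```text
t 47.52 pos [0.4995 0.2134 0.0659] rot [-9.014e+01 -1.000e-02 -7.838e+01] F [-0.1  0.7 -3.6] w 38.6
tool shift mm [-0.8  5.9  1.3] turn [ 0.14 -0.08  0.01]
```

View pics/p4.png

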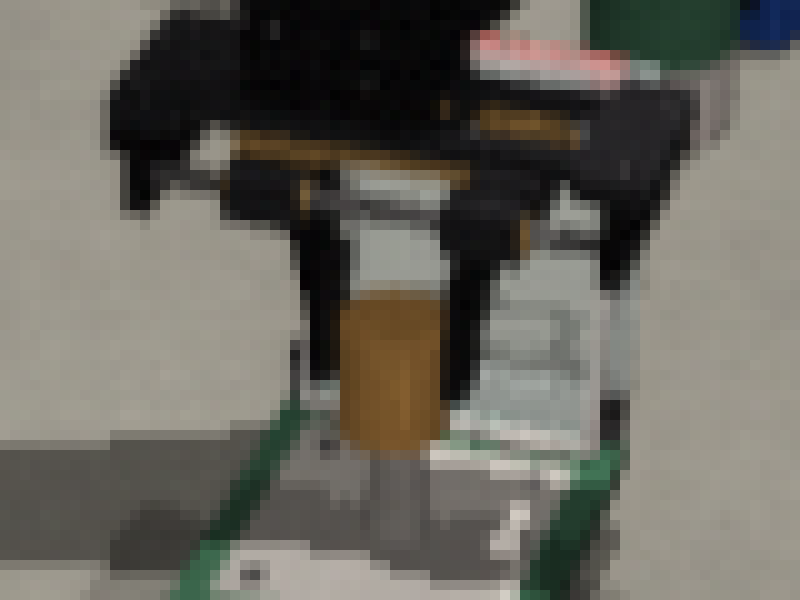

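move_arm:
  moves:
    - [0,0,0.6,0,0,0]
    - [0,1.3,0.6,0,0,0]
    - [0,2.6,0.6,0,0,0]
    - [0,3.9,0.6,0,0,0]
    - [0,5.2,0.6,0,0,0]
    - [0,6.5,0.6,0,0,0]
    - [0,7.8,0.6,0,0,0]
    - [0,9.1,0.6,0,0,0]

```text
time_s: 48.23
tool_pos: [0.5008, 0.2145, 0.0579]
tool_rot: [-90.0, -0.0, -78.3]
force: [0.7, -0.6, -3.5]
grip_width: 0.0386
```

move_arm:
  moves:
    - [0,1.3,0,0,0,0]
    - [0,2.6,0,0,0,0]
    - [0,3.9,0,0,0,0]
    - [0,5.2,0,0,0,0]
    - [0,6.5,0,0,0,0]
    - [0,7.8,0,0,0,0]

```text
time_s: 48.73
tool_pos: [0.5008, 0.2146, 0.0501]
tool_rot: [-90.0, -0.0, -78.3]
force: [-0.2, -0.3, -2.4]
grip_width: 0.0386
```

move_arm:
  moves:
    - [0,1.3,0,0,0,0]
    - [0,2.6,0,0,0,0]
    - [0,3.9,0,0,0,0]
    - [0,5,0,0,0,0]
    - [0,5.6,0,0,0,0]
    - [0,6,0,0,0,0]

```text
time_s: 49.23
tool_pos: [0.5007, 0.2145, 0.0441]
tool_rot: [-90.0, -0.0, -78.3]
force: [-0.2, 1.0, -3.7]
grip_width: 0.0385
```

move_arm:
  moves:
    - [0,0.4,0,0,0,0]
    - [0,0.8,0,0,0,0]
    - [0,1.2,0,0,0,0]

```text
time_s: 49.48
tool_pos: [0.5009, 0.2145, 0.043]
tool_rot: [-90.0, -0.0, -78.3]
force: [0.0, -0.1, -4.2]
grip_width: 0.039
```

move_arm:
  moves:
    - [0,0.4,0,0,0,0]
    - [0,0.8,0,0,0,0]
    - [0,0.8,0,0,0,0]

```text
time_s: 49.73
tool_pos: [0.5007, 0.2145, 0.0421]
tool_rot: [-90.0, -0.0, -78.3]
force: [0.2, -0.5, -2.9]
grip_width: 0.0387
```

move_arm:
  moves:
    - [0,0.4,0,0,0,0]
    - [0,0.7,0,0,0,0]
    - [0,0.7,0,0,0,0]

```text
time_s: 49.98
tool_pos: [0.5008, 0.2145, 0.0415]
tool_rot: [-90.0, -0.0, -78.3]
force: [0.6, 0.5, -3.4]
grip_width: 0.039
```

move_arm:
  moves:
    - [0,0.4,0,0,0,0]
    - [0,0.7,0,0,0,0]
    - [0,0.7,0,0,0,0]

```text
time_s: 50.23
tool_pos: [0.5007, 0.2145, 0.0407]
tool_rot: [-90.0, -0.0, -78.3]
force: [-0.0, -0.2, -3.6]
grip_width: 0.039
```

move_arm:
  moves:
    - [0,0.4,0,0,0,0]
    - [0,0.7,0,0,0,0]
    - [0,0.7,0,0,0,0]

```text
time_s: 50.48
tool_pos: [0.5007, 0.2145, 0.04]
tool_rot: [-90.0, -0.0, -78.3]
force: [-0.1, 0.2, -3.3]
grip_width: 0.0387
```

move_arm:
  moves:
    - [0,0.5,0,0,0,0]
    - [0,1,0,0,0,0]
    - [0,1.5,0,0,0,0]
    - [0,2,0,0,0,0]

```text
time_s: 50.82
tool_pos: [0.5008, 0.2145, 0.0381]
tool_rot: [-90.0, -0.0, -78.3]
force: [0.4, 0.2, -3.7]
grip_width: 0.0386
```

move_arm:
  moves:
    - [0,1.3,0,0,0,0]
    - [0,2.6,0,0,0,0]
    - [0,3.9,0,0,0,0]
    - [0,5.2,0,0,0,0]
    - [0,6.5,0,0,0,0]
    - [0,7.8,0,0,0,0]
    - [0,9.1,0,0,0,0]
    - [0,10.4,0,0,0,0]
    - [0,11.7,0,0,0,0]
    - [0,13,0,0,0,0]
    - [0,14,0,0,0,0]

```text
time_s: 51.73
tool_pos: [0.5007, 0.2145, 0.0239]
tool_rot: [-90.0, -0.0, -78.3]
force: [-0.5, -0.4, -3.7]
grip_width: 0.0387
```

move_arm:
  moves:
    - [0,0.4,0,0,0,0]
    - [0,0.8,0,0,0,0]
    - [0,1.2,0,0,0,0]

```text
time_s: 51.98
tool_pos: [0.5009, 0.2146, 0.0229]
tool_rot: [-90.0, -0.0, -78.3]
force: [0.6, -0.2, -3.7]
grip_width: 0.0389
```

move_arm:
  moves:
    - [0,0.4,0,0,0,0]
    - [0,0.8,0,0,0,0]
    - [0,0.8,0,0,0,0]

```text
time_s: 52.23
tool_pos: [0.5009, 0.2145, 0.0222]
tool_rot: [-90.0, -0.0, -78.3]
force: [0.5, 0.3, -3.1]
grip_width: 0.0388
```

move_arm:
  moves:
    - [0,0.4,0,0,0,0]
    - [0,0.6,0,0,0,0]
    - [0,0.6,0,0,0,0]

```text
time_s: 52.48
tool_pos: [0.5009, 0.2145, 0.022]
tool_rot: [-90.0, -0.0, -78.3]
force: [-2.2, -1.2, 3.5]
grip_width: 0.0387
```

Third sleeve: base contact at 0.022, so yellow. I'll place it at (0.610, -0.020).

move_arm:
  moves:
    - [0,-4,0,0,0,0]
    - [0,-14,0,0,0,0]
    - [0,-28,0,0,0,0]
    - [0,-45,0,0,0,0]
    - [0,-65,0,0,0,0]
    - [20,-75,3,0,0,0]
    - [252,-75,59,0,0,0]
    - [252,-75,59,0,0,0]
    - [252,-75,59,0,0,0]
    - [252,-75,59,0,0,0]
    - [252,-75,59,0,0,0]
    - [252,-75,59,0,0,0]
    - [252,-75,59,0,0,0]
    - [252,-60,59,0,0,0]
    - [252,-35,59,0,0,0]
    - [252,-15,59,0,0,0]
    - [252,0,59,0,0,0]
    - [252,5,59,0,0,0]
    - [252,7,59,0,0,0]

```text
time_s: 54.07
tool_pos: [0.6089, -0.0201, 0.0142]
tool_rot: [-90.1, 0.0, -78.3]
force: [0.4, -0.5, -3.6]
grip_width: 0.0387
```

move_arm:
  moves:
    - [0,1,0,0,0,0]
    - [0,2.2,0,0,0,0]
    - [0,3.4,0,0,0,0]
    - [0,4.4,0,0,0,0]
    - [0,5.2,0,0,0,0]
    - [0,5.8,0,0,0,0]
    - [0,5.8,0,0,0,0]

```text
time_s: 54.65
tool_pos: [0.6096, -0.0204, 0.0087]
tool_rot: [-90.0, -0.0, -78.3]
force: [-0.3, 0.1, -1.9]
grip_width: 0.0387
```

move_arm:
  moves:
    - [0,0.4,0,0,0,0]
    - [0,0.8,0,0,0,0]
    - [0,0.8,0,0,0,0]

```text
time_s: 54.9
tool_pos: [0.6097, -0.0203, 0.0082]
tool_rot: [-90.0, -0.0, -78.3]
force: [0.2, 0.4, -0.7]
grip_width: 0.0389
```

move_arm:
  moves:
    - [0,0.4,0,0,0,0]
    - [0,0.4,0,0,0,0]
    - [0,0.4,0,0,0,0]
    - [0,0.4,0,0,0,0]
    - [0,-15,0,0,0,0]
    - [0,-35,0,0,0,0]
    - [0,-65,0,0,0,0]
    - [20,-69,-12,0,0,0]
    - [212,-69,-127,0,0,0]
    - [212,-69,-127,0,0,0]
    - [212,-69,-127,0,0,0]
    - [212,-69,-127,0,0,0]
    - [212,-69,-127,0,0,0]
    - [212,-69,-127,0,0,0]
    - [212,-69,-127,0,0,0]
    - [212,-69,-127,0,0,0]
  claw: 58

```text
time_s: 56.23
tool_pos: [0.5278, -0.2547, 0.0771]
tool_rot: [-90.0, -0.0, -78.5]
force: [0.2, 0.2, -0.1]
grip_width: 0.0581
```

```bash
python3 - <<'E'
from h import *
o=dlt([.5278,-.2535,.003],-78.3); look("l3"); print(o['qpos'].round(1))
E
```

```text
t 56.23 pos [ 0.5278 -0.2547  0.0771] rot [-89.98  -0.   -78.48] F [ 0.2  0.2 -0.1] w 58.1
tool shift mm [-1.1 74.1  0.2] turn [-0.02 -0.18  0.  ]
scene
   ([321.8, 241.8], 284, [0.6192, -0.053], 0.0524, [0.621, -0.055], 0.0528)
   ([304.9, 254.0], 148, [0.6039, -0.127], 0.0206, [0.6039, -0.1259], 0.0526)
   ([257.9, 272.0], 161, [0.5278, -0.2556], 0.0206, [0.5265, -0.2554], 0.0497)
   ([208.8, 281.2], 170, [0.4335, -0.3487], 0.0212, [0.4331, -0.3485], 0.0491)
top
   ([345.1, 181.3], 99, [0.6319, -0.0807], 0.0195, [0.6319, -0.0817], 0.0518)
   ([329.0, 188.1], 97, [0.6087, -0.0224], 0.019, [0.6076, -0.0224], 0.0519)
   ([358.1, 188.3], 101, [0.6049, -0.1267], 0.0197, [0.6055, -0.1249], 0.0523)
   ([392.1, 209.4], 52, [0.5271, -0.2492], 0.0186, [0.5277, -0.2452], 0.0496)
[ 51.1  19.4 -33.  100.3  11.6  63.8  25.9]
```

View pics/l3.png

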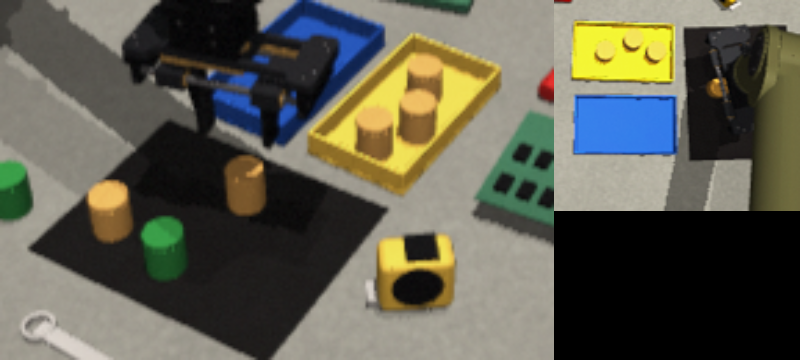

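Three sleeves stand in yellow and two are left on the mat. I'll pick the one at (0.5278, -0.254).

move_arm:
  moves:
    - [0,0,0,0,0,0]
    - [0,25,0,0,0,0]
    - [0,45,0,0,0,0]
    - [0,60,0,0,0,0]
    - [0,70,0,0,0,0]
    - [0,74,0,0,0,0]
    - [0,74,0,0,0,0]
    - [0,74,0,0,0,0]

```text
time_s: 57.0
tool_pos: [0.529, -0.2532, 0.0036]
tool_rot: [-90.0, -0.0, -78.3]
force: [-0.2, -0.3, -0.3]
grip_width: 0.058
```

move_arm:
  moves:
    - [0,0,0,0,0,0]
    - [0,0,0,0,0,0]
    - [0,0,0,0,0,0]
    - [0,0,0,0,0,0]
    - [0,0,0,0,0,0]
    - [0,0,0,0,0,0]
    - [0,0,0,0,0,0]
  claw: 20

```text
time_s: 57.58
tool_pos: [0.5288, -0.2539, 0.0036]
tool_rot: [-89.9, -0.1, -78.3]
force: [-0.0, 0.0, 4.5]
grip_width: 0.0394
```

```bash
python3 - <<'E'
from h import *
o=dlt([.5006,.2145,.066],-78.3)
E
```

```text
t 57.58 pos [ 0.5288 -0.2539  0.0036] rot [-8.994e+01 -6.000e-02 -7.832e+01] F [-0.   0.   4.5] w 39.4
tool shift mm [-464.4  -62.7   67.3] turn [-0.06 -0.02  0.06]
```

move_arm:
  moves:
    - [0,-15,0,0,0,0]
    - [0,-45,0,0,0,0]
    - [0,-80,0,0,0,0]
    - [-40,-92,5,0,0,0]
    - [-464,-92,68,0,0,0]
    - [-464,-92,68,0,0,0]
    - [-464,-92,68,0,0,0]
    - [-464,-92,68,0,0,0]
    - [-464,-92,68,0,0,0]
    - [-464,-92,68,0,0,0]
    - [-464,-92,68,0,0,0]
    - [-464,-92,68,0,0,0]
    - [-464,-92,68,0,0,0]
    - [-464,-92,68,0,0,0]
    - [-464,-92,68,0,0,0]
    - [-464,-92,68,0,0,0]
    - [-464,-92,68,0,0,0]
    - [-464,-82,68,0,0,0]
    - [-464,-72,68,0,0,0]
    - [-464,-64,68,0,0,0]

```text
time_s: 59.25
tool_pos: [0.5004, 0.2122, 0.0649]
tool_rot: [-90.1, -0.1, -78.5]
force: [-0.9, -0.6, -3.0]
grip_width: 0.0387
```

move_arm:
  moves:
    - [0,0,0,0,0,0]
    - [0,0,0,0,0,0]
    - [0,0,0,0,0,0]

```text
time_s: 59.5
tool_pos: [0.5009, 0.2142, 0.0669]
tool_rot: [-90.0, 0.0, -78.4]
force: [0.6, 0.1, -3.0]
grip_width: 0.0394
```

```bash
python3 - <<'E'
from h import *
o=dlt([.5008,.2145,.06],-78.3)
p,d=read_camera("scene"); u=proj("scene",[.5005,.214,.09]).astype(int)
cv2.imwrite("pics/p5.png",cv2.resize(p[u[1]-35:u[1]+25,u[0]-40:u[0]+40,::-1],(800,600),interpolation=cv2.INTER_NEAREST))
E
```

```text
t 59.5 pos [0.5009 0.2142 0.0669] rot [-90.01   0.   -78.36] F [ 0.6  0.1 -3. ] w 39.4
tool shift mm [-0.4  6.9 -0.1] turn [ 0.01 -0.06 -0.  ]
```

View pics/p5.png

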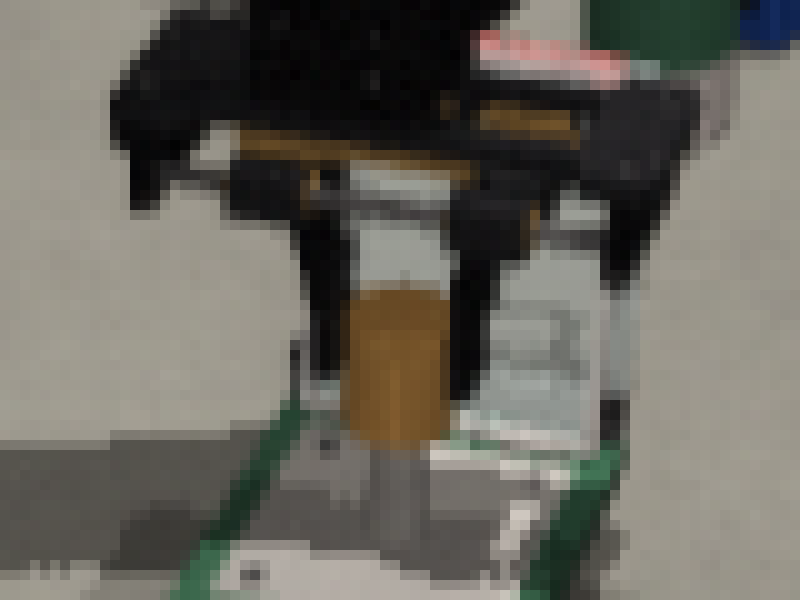

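move_arm:
  moves:
    - [0,1.3,0,0,0,0]
    - [0,2.6,0,0,0,0]
    - [0,3.9,0,0,0,0]
    - [0,5.2,0,0,0,0]
    - [0,6.5,0,0,0,0]
    - [0,7.8,0,0,0,0]
    - [0,9.1,0,0,0,0]

```text
time_s: 60.13
tool_pos: [0.5008, 0.2145, 0.0577]
tool_rot: [-90.0, -0.0, -78.3]
force: [-0.6, 0.2, -3.7]
grip_width: 0.0394
```

move_arm:
  moves:
    - [0,1.3,0,0,0,0]
    - [0,2.6,0,0,0,0]
    - [0,3.9,0,0,0,0]
    - [0,5.2,0,0,0,0]
    - [0,6.5,0,0,0,0]
    - [0,7.8,0,0,0,0]

```text
time_s: 60.63
tool_pos: [0.5008, 0.2145, 0.0499]
tool_rot: [-90.0, -0.0, -78.3]
force: [0.5, 0.3, -3.5]
grip_width: 0.0389
```

move_arm:
  moves:
    - [0,1.3,0,0,0,0]
    - [0,2.6,0,0,0,0]
    - [0,3.9,0,0,0,0]
    - [0,5,0,0,0,0]
    - [0,5.8,0,0,0,0]
    - [0,6.4,0,0,0,0]

```text
time_s: 61.13
tool_pos: [0.5008, 0.2146, 0.0435]
tool_rot: [-90.0, -0.0, -78.3]
force: [-0.7, 0.5, -3.9]
grip_width: 0.0392
```

move_arm:
  moves:
    - [0,0.4,0,0,0,0]
    - [0,0.8,0,0,0,0]
    - [0,1.2,0,0,0,0]

```text
time_s: 61.38
tool_pos: [0.5009, 0.2145, 0.0424]
tool_rot: [-90.0, -0.0, -78.3]
force: [0.7, 0.3, -3.3]
grip_width: 0.0396
```

move_arm:
  moves:
    - [0,0.4,0,0,0,0]
    - [0,0.7,0,0,0,0]
    - [0,0.7,0,0,0,0]

```text
time_s: 61.63
tool_pos: [0.5008, 0.2145, 0.0417]
tool_rot: [-90.0, -0.0, -78.3]
force: [-0.9, -0.8, -3.4]
grip_width: 0.0394
```

move_arm:
  moves:
    - [0,0.3,0,0,0,0]
    - [0,0.6,0,0,0,0]
    - [0,0.6,0,0,0,0]

```text
time_s: 61.88
tool_pos: [0.5008, 0.2146, 0.0416]
tool_rot: [-90.0, -0.0, -78.3]
force: [-1.6, -1.0, 2.8]
grip_width: 0.0393
```

Contact at 0.0416, exactly the predicted step height (mouth 20 mm above the foot). This sleeve has the 22 mm bore and goes in blue.

move_arm:
  moves:
    - [0,-4,0,0,0,0]
    - [0,-14,0,0,0,0]
    - [0,-28,0,0,0,0]
    - [0,-45,0,0,0,0]
    - [0,-55,0,0,0,0]
    - [20,-55,-7,0,0,0]
    - [299,-55,-108,0,0,0]
    - [299,-55,-108,0,0,0]
    - [299,-55,-108,0,0,0]
    - [299,-55,-108,0,0,0]
    - [299,-55,-108,0,0,0]
    - [299,-55,-108,0,0,0]
    - [299,-55,-108,0,0,0]
    - [299,-55,-108,0,0,0]
    - [299,-40,-108,0,0,0]
    - [299,-15,-108,0,0,0]
    - [299,5,-108,0,0,0]
    - [299,19,-108,0,0,0]
    - [299,25,-108,0,0,0]
    - [299,27,-108,0,0,0]

```text
time_s: 63.55
tool_pos: [0.4551, -0.0996, 0.0137]
tool_rot: [-90.1, 0.1, -78.3]
force: [0.2, -0.1, -3.2]
grip_width: 0.0394
```

move_arm:
  moves:
    - [0,1,0,0,0,0]
    - [0,2.2,0,0,0,0]
    - [0,3.4,0,0,0,0]
    - [0,4.4,0,0,0,0]
    - [0,5.2,0,0,0,0]
    - [0,5.7,0,0,0,0]
    - [0,5.7,0,0,0,0]

```text
time_s: 64.13
tool_pos: [0.4556, -0.1002, 0.0085]
tool_rot: [-90.0, -0.0, -78.3]
force: [-0.3, -0.4, -3.8]
grip_width: 0.0395
```

move_arm:
  moves:
    - [0,0.4,0,0,0,0]
    - [0,0.8,0,0,0,0]
    - [0,0.8,0,0,0,0]

```text
time_s: 64.38
tool_pos: [0.4556, -0.1002, 0.0076]
tool_rot: [-90.0, -0.0, -78.3]
force: [-0.3, -0.4, -3.7]
grip_width: 0.039
```

move_arm:
  moves:
    - [0,0.4,0,0,0,0]
    - [0,0.6,0,0,0,0]
    - [0,0.6,0,0,0,0]

```text
time_s: 64.63
tool_pos: [0.4556, -0.1002, 0.0076]
tool_rot: [-90.0, -0.0, -78.3]
force: [-3.2, 0.3, 4.9]
grip_width: 0.0392
```

move_arm:
  moves:
    - [0,0,0,0,0,0]
    - [0,0,0,0,0,0]
    - [0,0,0,0,0,0]
    - [0,0,0,0,0,0]
    - [0,-15,0,0,0,0]
    - [0,-35,0,0,0,0]
    - [0,-65,0,0,0,0]
    - [20,-70,-6,0,0,0]
    - [238,-70,-72,0,0,0]
    - [238,-70,-72,0,0,0]
    - [238,-70,-72,0,0,0]
    - [238,-70,-72,0,0,0]
    - [238,-70,-72,0,0,0]
    - [238,-70,-72,0,0,0]
    - [238,-70,-72,0,0,0]
    - [238,-70,-72,0,0,0]
  claw: 58

```text
time_s: 65.97
tool_pos: [0.4328, -0.3487, 0.0766]
tool_rot: [-90.0, 0.1, -78.5]
force: [0.5, 1.3, -0.3]
grip_width: 0.0582
```

```bash
python3 - <<'E'
from h import *
o=dlt([.4334,-.348,.003],-78.3); look("l4"); print(o['qpos'].round(1))
E
```

```text
t 65.97 pos [ 0.4328 -0.3487  0.0766] rot [-8.999e+01  5.000e-02 -7.849e+01] F [ 0.5  1.3 -0.3] w 58.2
tool shift mm [-0.5 73.6  0.7] turn [-0.01 -0.19 -0.05]
scene
   ([266.9, 233.5], 124, [0.4539, -0.1003], 0.0211, [0.4536, -0.1016], 0.0529)
   ([321.7, 241.7], 283, [0.6207, -0.0487], 0.0517, [0.6203, -0.0543], 0.0529)
   ([304.9, 254.0], 151, [0.6046, -0.1269], 0.0218, [0.6038, -0.1269], 0.0528)
   ([208.9, 281.3], 170, [0.434, -0.348], 0.0213, [0.4339, -0.3484], 0.0492)
top
   ([345.0, 181.3], 99, [0.63, -0.0813], 0.0188, [0.63, -0.0808], 0.0537)
   ([329.1, 188.0], 96, [0.611, -0.0246], 0.0181, [0.6077, -0.0276], 0.0541)
   ([358.2, 188.3], 100, [0.6046, -0.1263], 0.0195, [0.6049, -0.1266], 0.0519)
   ([352.2, 230.7], 94, [0.4542, -0.0997], 0.0179, [0.4535, -0.1005], 0.0521)
   ([420.8, 235.0], 80, [0.4339, -0.3463], 0.0162, [0.4355, -0.3453], 0.049)
[ 59.8  14.8 -26.8 104.7   7.4  62.3  41.8]
```

View pics/l4.png

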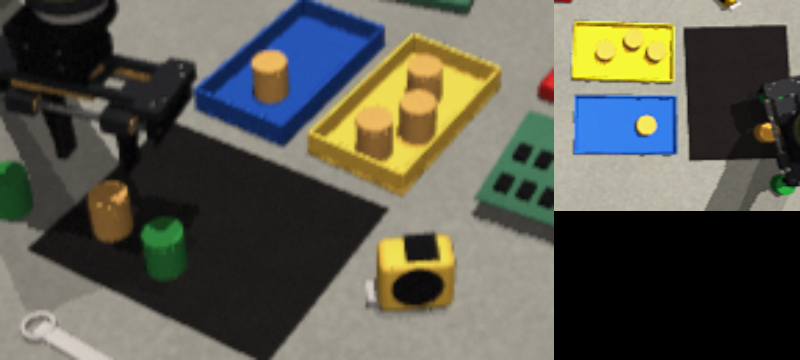

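move_arm:
  moves:
    - [0,0,0,0,0,0]
    - [0,25,0,0,0,0]
    - [0,45,0,0,0,0]
    - [0,60,0,0,0,0]
    - [0,70,0,0,0,0]
    - [0,74,0,0,0,0]
    - [0,74,0,0,0,0]
    - [0,74,0,0,0,0]

```text
time_s: 66.73
tool_pos: [0.4339, -0.3477, 0.0038]
tool_rot: [-90.0, -0.0, -78.3]
force: [-0.7, -1.1, 0.0]
grip_width: 0.0581
```

move_arm:
  moves:
    - [0,0,0,0,0,0]
    - [0,0,0,0,0,0]
    - [0,0,0,0,0,0]
    - [0,0,0,0,0,0]
    - [0,0,0,0,0,0]
    - [0,0,0,0,0,0]
    - [0,0,0,0,0,0]
  claw: 20

```text
time_s: 67.32
tool_pos: [0.434, -0.3481, 0.0037]
tool_rot: [-89.9, -0.1, -78.3]
force: [1.1, 0.6, 3.6]
grip_width: 0.0387
```

```bash
python3 - <<'E'
from h import *
o=dlt([.5008,.2145,.066],-78.3)
E
```

```text
t 67.32 pos [ 0.434  -0.3481  0.0037] rot [-8.994e+01 -7.000e-02 -7.831e+01] F [1.1 0.6 3.6] w 38.7
tool shift mm [-537.3  -62.7  179.5] turn [-0.06 -0.01  0.07]
```

move_arm:
  moves:
    - [0,-15,0,0,0,0]
    - [0,-45,0,0,0,0]
    - [0,-80,0,0,0,0]
    - [-38,-92,12,0,0,0]
    - [-537,-92,179.5,0,0,0]
    - [-537,-92,179.5,0,0,0]
    - [-537,-92,179.5,0,0,0]
    - [-537,-92,179.5,0,0,0]
    - [-537,-92,179.5,0,0,0]
    - [-537,-92,179.5,0,0,0]
    - [-537,-92,179.5,0,0,0]
    - [-537,-92,179.5,0,0,0]
    - [-537,-92,179.5,0,0,0]
    - [-537,-92,179.5,0,0,0]
    - [-537,-92,179.5,0,0,0]
    - [-537,-92,179.5,0,0,0]
    - [-537,-92,179.5,0,0,0]
    - [-537,-92,179.5,0,0,0]
    - [-537,-92,179.5,0,0,0]
    - [-537,-92,179.5,0,0,0]

```text
time_s: 68.98
tool_pos: [0.4996, 0.2131, 0.0939]
tool_rot: [-90.1, -0.1, -78.3]
force: [-0.2, 0.1, -2.8]
grip_width: 0.039
```

move_arm:
  moves:
    - [0,10,0,0,0,0]
    - [0,20,0,0,0,0]
    - [0,28,0,0,0,0]
    - [0,28,0,0,0,0]
    - [0,28,0,0,0,0]

```text
time_s: 69.4
tool_pos: [0.4997, 0.2135, 0.066]
tool_rot: [-90.1, -0.0, -78.4]
force: [0.0, 0.2, -2.1]
grip_width: 0.0387
```

```bash
python3 - <<'E'
from h import *
o=dlt([.5008,.2145,.06],-78.3)
p,d=read_camera("scene"); u=proj("scene",[.5005,.214,.09]).astype(int)
cv2.imwrite("pics/p6.png",cv2.resize(p[u[1]-35:u[1]+25,u[0]-40:u[0]+40,::-1],(800,600),interpolation=cv2.INTER_NEAREST))
E
```

```text
t 69.4 pos [0.4997 0.2135 0.066 ] rot [-9.012e+01 -2.000e-02 -7.837e+01] F [ 0.   0.2 -2.1] w 38.7
tool shift mm [-0.8  6.   1.3] turn [ 0.12 -0.07  0.02]
```

View pics/p6.png

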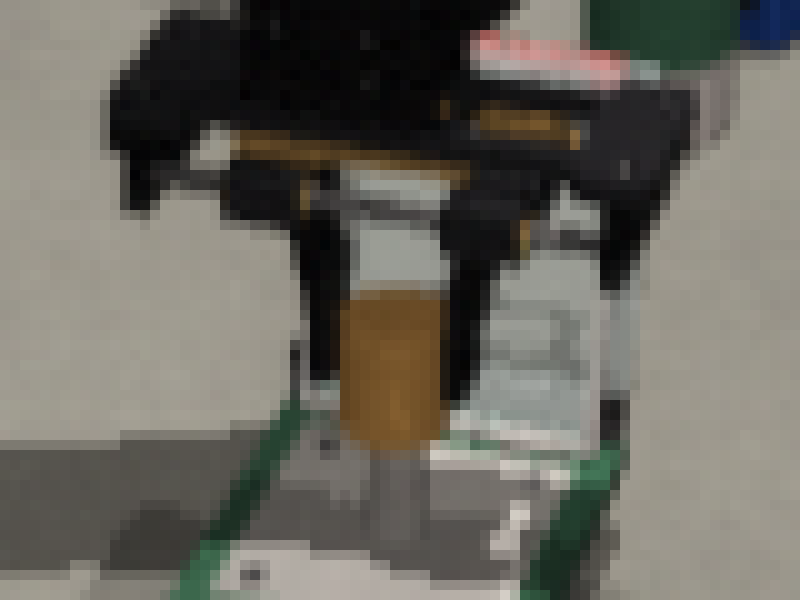

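move_arm:
  moves:
    - [0,0,0.5,0,0,0]
    - [0,1.3,0.5,0,0,0]
    - [0,2.6,0.5,0,0,0]
    - [0,3.9,0.5,0,0,0]
    - [0,5.2,0.5,0,0,0]
    - [0,6.5,0.5,0,0,0]
    - [0,7.8,0.5,0,0,0]
    - [0,9.1,0.5,0,0,0]

```text
time_s: 70.12
tool_pos: [0.5007, 0.2146, 0.0577]
tool_rot: [-90.0, -0.0, -78.3]
force: [-0.5, 0.6, -2.8]
grip_width: 0.0391
```

move_arm:
  moves:
    - [0,1.3,0,0,0,0]
    - [0,2.6,0,0,0,0]
    - [0,3.9,0,0,0,0]
    - [0,5.2,0,0,0,0]
    - [0,6.5,0,0,0,0]
    - [0,7.8,0,0,0,0]

```text
time_s: 70.62
tool_pos: [0.5008, 0.2145, 0.05]
tool_rot: [-90.0, -0.0, -78.3]
force: [-0.7, -0.9, -3.0]
grip_width: 0.0387
```

move_arm:
  moves:
    - [0,1.3,0,0,0,0]
    - [0,2.6,0,0,0,0]
    - [0,3.9,0,0,0,0]
    - [0,5,0,0,0,0]
    - [0,5.8,0,0,0,0]
    - [0,6.4,0,0,0,0]

```text
time_s: 71.12
tool_pos: [0.5008, 0.2145, 0.0436]
tool_rot: [-90.0, -0.0, -78.3]
force: [-0.1, 0.7, -3.0]
grip_width: 0.0385
```

move_arm:
  moves:
    - [0,0.4,0,0,0,0]
    - [0,0.8,0,0,0,0]
    - [0,1.2,0,0,0,0]

```text
time_s: 71.37
tool_pos: [0.5009, 0.2145, 0.0425]
tool_rot: [-90.0, -0.0, -78.3]
force: [0.6, -0.4, -2.5]
grip_width: 0.0389
```

move_arm:
  moves:
    - [0,0.4,0,0,0,0]
    - [0,0.7,0,0,0,0]
    - [0,0.7,0,0,0,0]

```text
time_s: 71.62
tool_pos: [0.5008, 0.2145, 0.0418]
tool_rot: [-90.0, -0.0, -78.3]
force: [-0.0, -0.2, -2.0]
grip_width: 0.0388
```

move_arm:
  moves:
    - [0,0.3,0,0,0,0]
    - [0,0.6,0,0,0,0]
    - [0,0.6,0,0,0,0]

```text
time_s: 71.87
tool_pos: [0.5008, 0.2146, 0.0416]
tool_rot: [-90.0, -0.0, -78.3]
force: [-2.1, -0.5, 1.3]
grip_width: 0.0386
```

Step contact again at 0.0416, so blue, beside the first one there.

move_arm:
  moves:
    - [0,-4,0,0,0,0]
    - [0,-14,0,0,0,0]
    - [0,-28,0,0,0,0]
    - [0,-45,0,0,0,0]
    - [0,-55,0,0,0,0]
    - [20,-55,-7,0,0,0]
    - [235,-55,-93,0,0,0]
    - [235,-55,-93,0,0,0]
    - [235,-55,-93,0,0,0]
    - [235,-55,-93,0,0,0]
    - [235,-55,-93,0,0,0]
    - [235,-55,-93,0,0,0]
    - [235,-55,-93,0,0,0]
    - [235,-40,-93,0,0,0]
    - [235,-15,-93,0,0,0]
    - [235,5,-93,0,0,0]
    - [235,19,-93,0,0,0]
    - [235,25,-93,0,0,0]
    - [235,27,-93,0,0,0]
    - [235,27,-93,0,0,0]

```text
time_s: 73.53
tool_pos: [0.4577, -0.0339, 0.0147]
tool_rot: [-90.0, 0.0, -78.3]
force: [-0.3, 0.9, -1.8]
grip_width: 0.0387
```

move_arm:
  moves:
    - [0,1,0,0,0,0]
    - [0,2.2,0,0,0,0]
    - [0,3.4,0,0,0,0]
    - [0,4.4,0,0,0,0]
    - [0,5.2,0,0,0,0]
    - [0,5.9,0,0,0,0]
    - [0,5.9,0,0,0,0]

```text
time_s: 74.12
tool_pos: [0.4572, -0.0344, 0.0082]
tool_rot: [-90.0, 0.0, -78.3]
force: [-0.5, 0.6, -2.9]
grip_width: 0.0389
```

move_arm:
  moves:
    - [0,0.4,0,0,0,0]
    - [0,0.8,0,0,0,0]
    - [0,0.8,0,0,0,0]

```text
time_s: 74.37
tool_pos: [0.4574, -0.0345, 0.0077]
tool_rot: [-90.0, -0.0, -78.3]
force: [0.2, -0.3, -0.2]
grip_width: 0.0388
```

All five are sorted. I'll release, rise and go to the handle of the open cover.

move_arm:
  moves:
    - [0,0.3,0,0,0,0]
    - [0,0.3,0,0,0,0]
    - [0,0.3,0,0,0,0]
    - [0,0.3,0,0,0,0]
    - [0,-20,0,0,0,0]
    - [0,-50,0,0,0,0]
    - [0,-90,0,0,0,0]
    - [0,-130,0,0,0,0]
    - [0,-170,0,0,0,0]
    - [0,-212,0,0,0,0]
    - [0,-212,0,0,0,0]
  claw: 58

```text
time_s: 75.28
tool_pos: [0.462, -0.0347, 0.2277]
tool_rot: [-89.3, -0.4, -78.3]
force: [1.1, -0.7, -0.2]
grip_width: 0.0584
```

move_arm:
  moves:
    - [-420,0,93,0,7,0]
    - [-420,0,93,0,14,0]
    - [-420,0,93,0,21,0]
    - [-420,0,93,0,28,0]
    - [-420,0,93,0,35,0]
    - [-420,0,93,0,42,0]
    - [-420,0,93,0,49,0]
    - [-420,0,93,0,56,0]
    - [-420,0,93,0,63,0]
    - [-420,0,93,0,70,0]
    - [-420,0,93,0,77,0]
    - [-420,0,93,0,84,0]
    - [-420,0,93,0,90,0]
    - [-420,0,93,0,90,0]
    - [-420,0,93,0,90,0]
    - [-420,0,93,0,90,0]
  claw: 24

```text
time_s: 76.62
tool_pos: [0.4627, 0.3969, 0.2189]
tool_rot: [-90.0, -0.0, -168.4]
force: [0.2, -0.2, -0.9]
grip_width: 0.0241
```

```bash
python3 - <<'E'
from h import *
o=dlt([.4633,.3957,.0745],-168.3); print(o['qpos'].round(1)); look("l5"); print(coverang())
p,d=read_camera("scene")
cv2.imwrite("pics/t20.png",cv2.resize(p[100:220,275:395,::-1],(600,600),interpolation=cv2.INTER_NEAREST))
p,d=read_camera("top"); W=cloud("top",d); hsv=cv2.cvtColor(p,cv2.COLOR_RGB2HSV)
red=((hsv[...,0]<6)|(hsv[...,0]>174))&(hsv[...,1]>130)&(abs(W[...,0]-.46)<.08)&(abs(W[...,1]-.39)<.05)&(W[...,2]>.05)
q=W[red]; print((np.c_[(q-PIN)@GX,(q-PIN)@GY,q[:,2]]*1000).round(0).astype(int).tolist())
E
```

```text
t 76.62 pos [0.4627 0.3969 0.2189] rot [-9.001e+01 -4.000e-02 -1.684e+02] F [ 0.2 -0.2 -0.9] w 24.1
tool shift mm [ -0.5 144.4   1.3] turn [ 0.01 -0.1   0.04]
[   0.2   21.3  -55.2   86.7   17.5   81.2 -134.2]
scene
   ([278.8, 222.7], 114, [0.4561, -0.0362], 0.0194, [0.4558, -0.0372], 0.0528)
   ([267.1, 233.6], 127, [0.4545, -0.1013], 0.0187, [0.4532, -0.1013], 0.0538)
   ([321.7, 241.8], 285, [0.6172, -0.0524], 0.0527, [0.6209, -0.0549], 0.0527)
   ([305.0, 254.1], 153, [0.6032, -0.1265], 0.0212, [0.6046, -0.1268], 0.0527)
top
   ([345.1, 181.3], 100, [0.6322, -0.0803], 0.019, [0.6305, -0.0775], 0.0526)
   ([329.1, 188.1], 97, [0.6084, -0.0216], 0.0195, [0.6078, -0.0219], 0.0521)
   ([358.2, 188.4], 100, [0.6026, -0.1272], 0.0177, [0.599, -0.1284], 0.0534)
   ([333.9, 230.8], 94, [0.4578, -0.0349], 0.0184, [0.4564, -0.0343], 0.0536)
   ([352.2, 230.7], 94, [0.4549, -0.0996], 0.0181, [0.4564, -0.1007], 0.0525)
[('scene', np.float64(98.1), np.float64(71.7))]
[[35, 185, 125], [35, 183, 120], [34, 179, 123], [33, 175, 125], [11, 139, 316], [32, 186, 124], [32, 183, 121], [32, 181, 116
[... 389 characters left out ...]
, 117], [-12, 138, 314], [5, 186, 117], [5, 183, 116], [-24, 138, 315], [-33, 136, 316], [-19, 183, 122], [-20, 181, 117], [-35, 138, 309], [-23, 183, 123], [-23, 182, 117], [-27, 164, 122], [-28, 160, 127], [-25, 187, 125], [-26, 184, 122], [-26, 181, 121], [-27, 178, 121], [-28, 174, 123], [-29, 170, 126], [-30, 167, 128], [-30, 164, 124], [-32, 160, 130], [-32, 157, 127], [-28, 188, 122], [-29, 185, 122], [-30, 182, 120], [-30, 180, 117], [-31, 175, 121], [-32, 171, 127], [-33, 169, 121], [-33, 166, 122], [-34, 163, 120], [-35, 158, 127], [-32, 185, 122], [-33, 183, 119], [-34, 179, 124], [-35, 175, 126], [-35, 173, 120], [-36, 168, 128], [-37, 166, 121], [-35, 187, 119], [-36, 184, 118]]
```

View pics/l5.png

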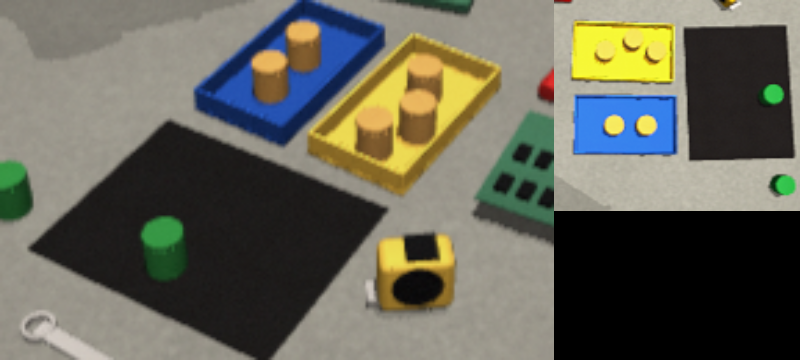

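View pics/t20.png

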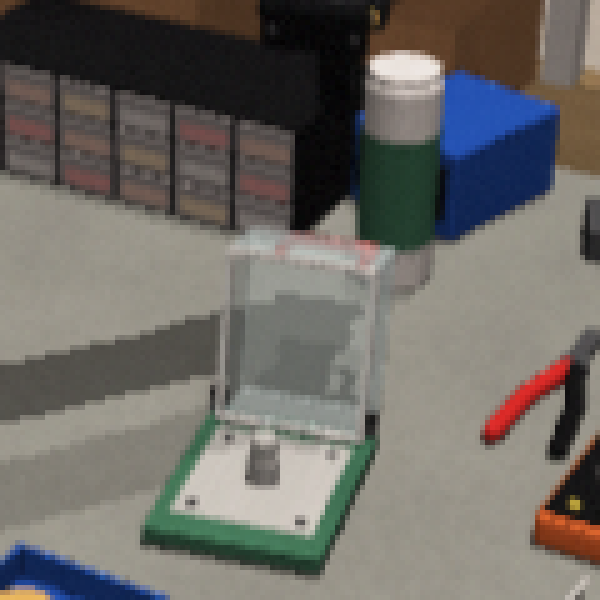

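The scene shows all five standing (two blue, three yellow), only the green caps outside the trays, and the cover still open with its handle at gauge y≈184. I'll descend to it.

move_arm:
  moves:
    - [0,30,1,0,0,0]
    - [0,60,1,0,0,0]
    - [0,85,1,0,0,0]
    - [0,105,1,0,0,0]
    - [0,120,1,0,0,0]
    - [0,132,1,0,0,0]
    - [0,140,1,0,0,0]
    - [0,144,1,0,0,0]
    - [0,144,1,0,0,0]
    - [0,144,1,0,0,0]

```text
time_s: 77.75
tool_pos: [0.4639, 0.3952, 0.0763]
tool_rot: [-90.0, 0.1, -168.3]
force: [0.1, 0.2, -0.2]
grip_width: 0.0241
```

move_arm:
  moves:
    - [0,0,0,0,0,0]
    - [0,0,0,0,0,0]
    - [0,0,0,0,0,0]
    - [0,0,0,0,0,0]
    - [0,0,0,0,0,0]
    - [0,0,0,0,0,0]
  claw: 0
  newtons: 15

```text
time_s: 78.25
tool_pos: [0.4636, 0.3971, 0.0767]
tool_rot: [-90.2, 0.1, -168.3]
force: [0.1, 6.5, 2.3]
grip_width: 0.0087
```

```bash
python3 - <<'E'
from h import *
o=dlt([.4633,.3957,.0745],-168.3); print(coverang())
p,d=read_camera("scene")
cv2.imwrite("pics/t21.png",cv2.resize(p[100:220,275:395,::-1],(600,600),interpolation=cv2.INTER_NEAREST))
a0=np.arctan2(.100,-.116); r=np.hypot(.1,.116)
for th in np.arange(1.75,-.01,-0.125):
    a=a0-th; b=a0-1.75
    print(round(th,3),"ty",round(-1000*r*(np.sin(a)-np.sin(b)),1),"tz",round(-1000*r*(np.cos(a)-np.cos(b)),1))
E
```

```text
t 78.25 pos [0.4636 0.3971 0.0767] rot [-9.0200e+01  1.3000e-01 -1.6825e+02] F [0.1 6.5 2.3] w 8.7
tool shift mm [0.5 2.2 1.3] turn [ 0.2   0.05 -0.13]
[('scene', np.float64(97.5), np.float64(72.7))]
1.75 ty -0.0 tz -0.0
1.625 ty -14.1 tz 12.9
1.5 ty -26.5 tz 27.5
1.375 ty -36.9 tz 43.6
1.25 ty -45.3 tz 60.8
1.125 ty -51.5 tz 78.9
1.0 ty -55.3 tz 97.6
0.875 ty -56.8 tz 116.7
0.75 ty -55.9 tz 135.8
0.625 ty -52.6 tz 154.6
0.5 ty -47.1 tz 172.9
0.375 ty -39.2 tz 190.4
0.25 ty -29.3 tz 206.7
0.125 ty -17.4 tz 221.7
0.0 ty -3.7 tz 235.1
```

View pics/t21.png

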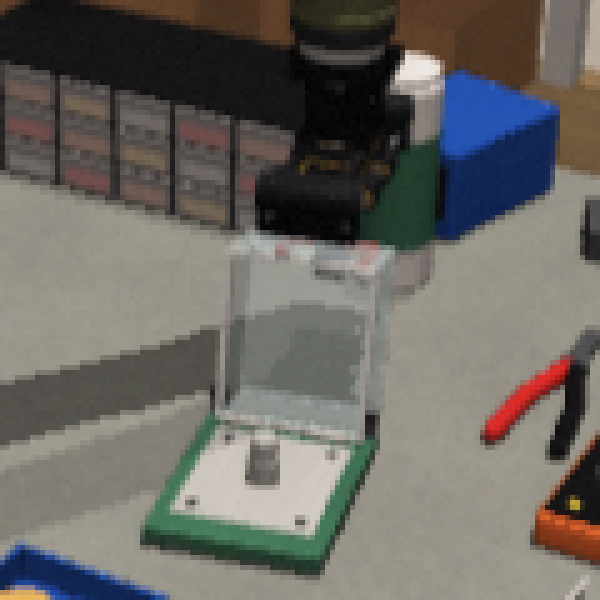

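move_arm:
  moves:
    - [0,0,-2,0,0,0]
    - [0,-4.5,2,0,0,0]
    - [0,-9.3,6.4,0,0,0]
    - [0,-14.1,10.9,0,0,0]
    - [0,-18.4,15.6,0,0,0]
    - [0,-22.6,20.5,0,0,0]
    - [0,-26.5,25.5,0,0,0]
    - [0,-30.2,30.7,0,0,0]
    - [0,-33.7,36.1,0,0,0]
    - [0,-36.9,41.6,0,0,0]

```text
time_s: 79.23
tool_pos: [0.4726, 0.3527, 0.1126]
tool_rot: [-89.9, 0.0, -168.4]
force: [3.8, 2.0, -0.8]
grip_width: 0.0087
```

```bash
python3 - <<'E'
from h import *
o=dlt([.4633,.3957,.0745],-168.3)
p,d=read_camera("scene")
cv2.imwrite("pics/t22.png",cv2.resize(p[100:220,275:395,::-1],(600,600),interpolation=cv2.INTER_NEAREST))
E
```

```text
t 79.23 pos [0.4726 0.3527 0.1126] rot [-8.9940e+01  2.0000e-02 -1.6836e+02] F [ 3.8  2.  -0.8] w 8.7
tool shift mm [  0.5  38.1 -44.1] turn [-0.06 -0.06 -0.02]
```

View pics/t22.png

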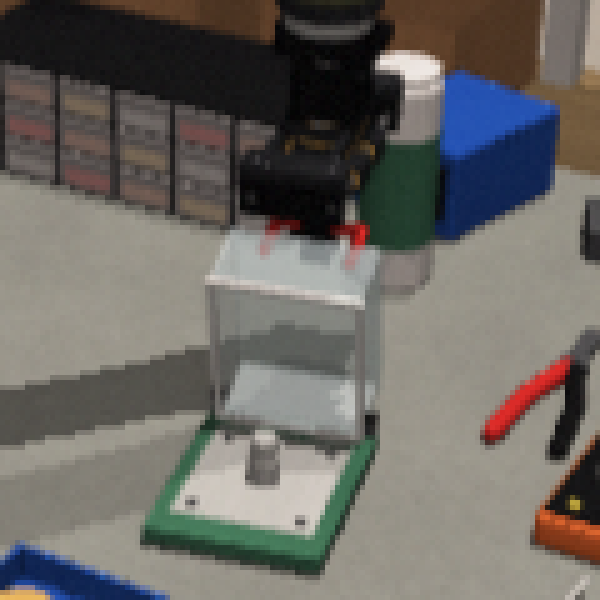

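move_arm:
  moves:
    - [0,-3,5.6,0,0,0]
    - [0,-5.8,11.3,0,0,0]
    - [0,-8.4,17.2,0,0,0]
    - [0,-10.7,23.1,0,0,0]
    - [0,-12.8,29.2,0,0,0]
    - [0,-14.6,35.3,0,0,0]
    - [0,-16.2,41.5,0,0,0]
    - [0,-17.4,47.7,0,0,0]
    - [0,-18.4,54,0,0,0]
    - [0,-19.2,60.4,0,0,0]
    - [0,-19.7,66.7,0,0,0]
    - [0,-19.9,73.1,0,0,0]
    - [0,-19.9,79.5,0,0,0]
    - [0,-19.6,85.9,0,0,0]
    - [0,-19,92.2,0,0,0]
    - [0,-18.2,98.5,0,0,0]
    - [0,-17,104.8,0,0,0]
    - [0,-15.7,111,0,0,0]

```text
time_s: 80.78
tool_pos: [0.4938, 0.2445, 0.1273]
tool_rot: [-90.0, -0.1, -168.3]
force: [3.1, 4.0, -6.7]
grip_width: 0.0088
```

```bash
python3 - <<'E'
from h import *
o=dlt([.4633,.3957,.0745],-168.3)
p,d=read_camera("scene")
cv2.imwrite("pics/t23.png",cv2.resize(p[100:220,275:395,::-1],(600,600),interpolation=cv2.INTER_NEAREST))
E
```

```text
t 80.78 pos [0.4938 0.2445 0.1273] rot [-9.0000e+01 -9.0000e-02 -1.6833e+02] F [ 3.1  4.  -6.7] w 8.8
tool shift mm [  -0.8   52.9 -154.2] turn [ 0.   -0.03  0.09]
```

View pics/t23.png

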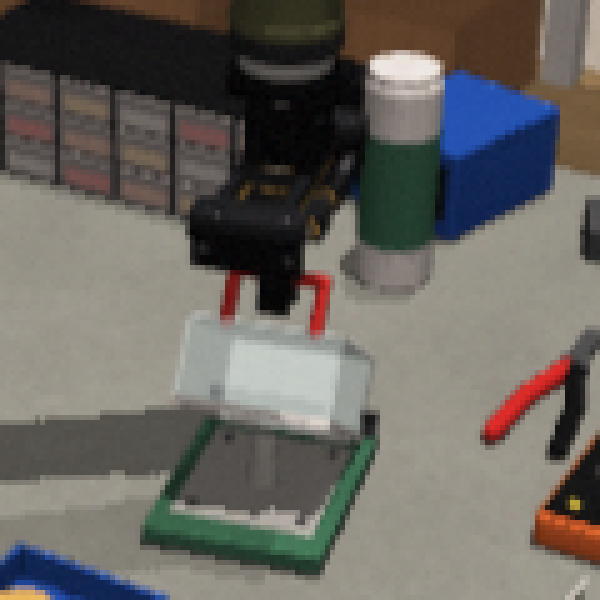

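move_arm:
  moves:
    - [-0.8,2.5,6.1,0,0,0]
    - [-0.8,4.9,12.3,0,0,0]
    - [-0.8,7,18.3,0,0,0]
    - [-0.8,9.4,24.2,0,0,0]
    - [-0.8,12.1,30.1,0,0,0]
    - [-0.8,14.9,35.8,0,0,0]
    - [-0.8,18,41.4,0,0,0]
    - [-0.8,21.3,46.8,0,0,0]
    - [-0.8,24.8,52.1,0,0,0]
    - [-0.8,28.5,57.2,0,0,0]
    - [-0.8,32.5,62.2,0,0,0]
    - [-0.8,36.7,67.1,0,0,0]

```text
time_s: 81.83
tool_pos: [0.5073, 0.1801, 0.0901]
tool_rot: [-90.1, -0.1, -168.3]
force: [-4.5, 1.6, -3.2]
grip_width: 0.0081
```

```bash
python3 - <<'E'
from h import *
o=dlt([.5106,.166,.0825],-168.3)
p,d=read_camera("scene")
cv2.imwrite("pics/t24.png",cv2.resize(p[100:220,275:395,::-1],(600,600),interpolation=cv2.INTER_NEAREST))
E
```

```text
t 81.83 pos [0.5073 0.1801 0.0901] rot [-9.0090e+01 -1.4000e-01 -1.6827e+02] F [-4.5  1.6 -3.2] w 8.1
tool shift mm [-0.4  7.6 14.4] turn [0.09 0.03 0.14]
```

View pics/t24.png

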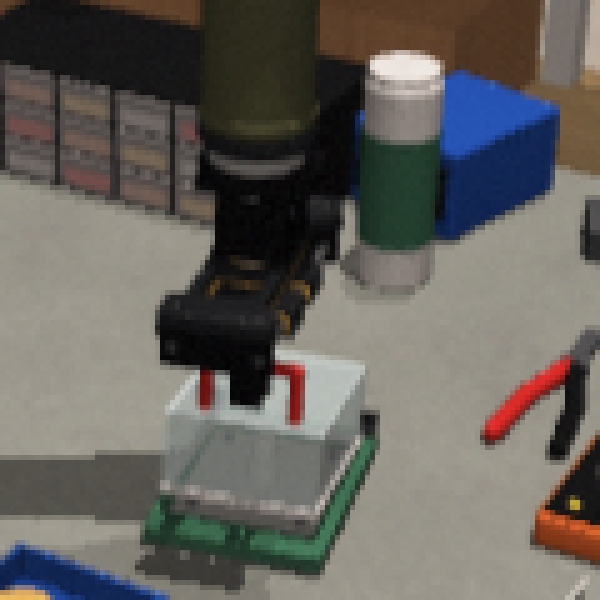

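move_arm:
  moves:
    - [0,1.7,1.6,0,0,0]
    - [0,3.4,3.2,0,0,0]
    - [0,5.1,4.8,0,0,0]
    - [0,6.8,6.5,0,0,0]
    - [0,8.4,8.2,0,0,0]
    - [0,10,9.8,0,0,0]
    - [0,11.2,11,0,0,0]
    - [0,12.2,12,0,0,0]
    - [0,13,12.8,0,0,0]
    - [0,13.7,13.4,0,0,0]
    - [0,13.7,13.4,0,0,0]

```text
time_s: 82.8
tool_pos: [0.51, 0.1676, 0.0769]
tool_rot: [-90.1, -0.1, -168.3]
force: [-4.9, 2.6, -3.7]
grip_width: 0.0078
```

```bash
cat >> h.py <<'E'
def hood():
    p,d=read_camera("scene"); W=cloud("scene",d)
    g=np.stack([(W-PIN)@GX,(W-PIN)@GY,W[...,2]],-1)*1000
    m=(abs(g[...,0])<50)&(g[...,1]>-62)&(g[...,1]<55)&(g[...,2]>78)&(g[...,2]<102)&(p.min(-1)>120)
    q=g[m]; k=np.polyfit(q[:,1],q[:,2],1); print("hood pts",len(q),"slope rad",(-k[0]).round(3),"z at front/back",np.polyval(k,[-66,66]).round(1))
    return p
E
python3 - <<'E'
from h import *
o=dlt([.5106,.166,.0825],-168.3); p=hood()
cv2.imwrite("pics/t25.png",cv2.resize(p[100:220,275:395,::-1],(600,600),interpolation=cv2.INTER_NEAREST))
E
```

```text
t 82.8 pos [0.51   0.1676 0.0769] rot [-9.0080e+01 -1.3000e-01 -1.6825e+02] F [-4.9  2.6 -3.7] w 7.8
tool shift mm [-0.2 -5.6  1.6] turn [0.08 0.05 0.13]
hood pts 263 slope rad -0.002 z at front/back [86.9 87.1]
```

View pics/t25.png

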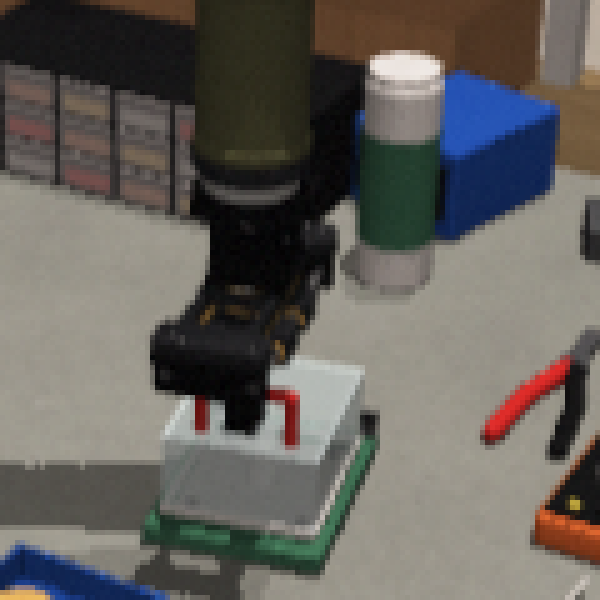

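move_arm:
  moves:
    - [0,0.6,0.5,0,0,0]
    - [0,1.2,1,0,0,0]
    - [0,1.8,1.5,0,0,0]
    - [0,1.8,1.5,0,0,0]

```text
time_s: 83.18
tool_pos: [0.5103, 0.1669, 0.076]
tool_rot: [-90.1, -0.1, -168.2]
force: [-8.7, 2.1, 1.2]
grip_width: 0.0078
```

```bash
python3 - <<'E'
from h import *
hood();hood()
E
```

```text
hood pts 247 slope rad -0.011 z at front/back [85.9 87.4]
hood pts 251 slope rad -0.011 z at front/back [86.1 87.5]
```

move_arm:
  moves:
    - [0.5,0.5,0.2,0,0,0]
    - [1,1.2,0.4,0,0,0]
    - [1,1.2,0.4,0,0,0]

```text
time_s: 83.53
tool_pos: [0.5104, 0.167, 0.0759]
tool_rot: [-90.1, 0.0, -168.2]
force: [-7.5, 2.4, 6.0]
grip_width: 0.008
```

The cover is seated: force rises with no motion and the hood top is level. I'll release slowly and rise.

move_arm:
  moves:
    - [0,0,0,0,0,0]
    - [0,0,0,0,0,0]
    - [0,0,0,0,0,0]
    - [0,0,0,0,0,0]
    - [0,0,0,0,0,0]
  claw: 34

```text
time_s: 83.95
tool_pos: [0.5118, 0.1641, 0.0749]
tool_rot: [-90.0, 0.1, -168.4]
force: [-0.2, 0.3, -0.0]
grip_width: 0.0308
```

```bash
python3 - <<'E'
from h import *
o=dlt([.5106,.166,.0825],-168.3); p=hood()
cv2.imwrite("pics/t26.png",cv2.resize(p[140:215,285:365,::-1],(640,600),interpolation=cv2.INTER_NEAREST))
E
```

```text
t 83.95 pos [0.5118 0.1641 0.0749] rot [-8.9980e+01  7.0000e-02 -1.6836e+02] F [-0.2  0.3 -0. ] w 30.8
tool shift mm [ 0.7 -7.6 -2.1] turn [-0.02 -0.06 -0.07]
hood pts 208 slope rad -0.005 z at front/back [86.4 87. ]
```

View pics/t26.png

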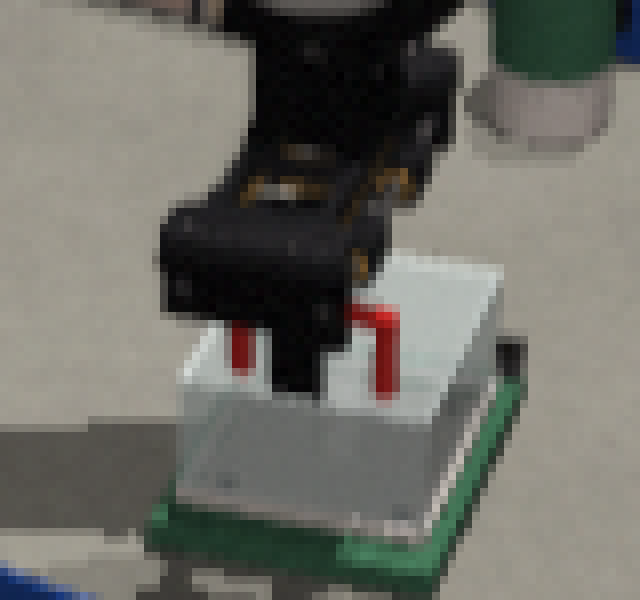

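move_arm:
  moves:
    - [0,0,-2,0,0,0]
    - [0,-10,-2,0,0,0]
    - [0,-25,-2,0,0,0]
    - [0,-45,-2,0,0,0]
    - [0,-75,-2,0,0,0]
    - [0,-110,-2,0,0,0]
    - [0,-150,-2,0,0,0]
    - [0,-170,-2,0,0,0]
    - [0,-170,-2,0,0,0]
    - [0,-170,-2,0,0,0]
    - [0,-170,-2,0,0,0]

```text
time_s: 84.92
tool_pos: [0.51, 0.1663, 0.2442]
tool_rot: [-90.0, -0.1, -168.3]
force: [0.3, -0.5, -0.2]
grip_width: 0.0343
```

```bash
python3 - <<'E'
from h import *
o=dlt([.5106,.166,.0825],-168.3); print(o['joint_velocities'].round(1)); hood(); look("l6")
p,d=read_camera("scene"); cv2.imwrite("pics/fin.png",p[:,:,::-1])
E
```

```text
t 84.92 pos [0.51   0.1663 0.2442] rot [-8.9970e+01 -6.0000e-02 -1.6831e+02] F [ 0.3 -0.5 -0.2] w 34.3
tool shift mm [ -0.7 161.7   0.3] turn [-0.03 -0.01  0.06]
[-0.2  0.9  0.2  1.3  0.  -0.1 -0.1]
hood pts 379 slope rad -0.008 z at front/back [86.3 87.4]
scene
   ([278.9, 222.7], 116, [0.4549, -0.0359], 0.0202, [0.4557, -0.0369], 0.0524)
   ([266.9, 233.5], 125, [0.4541, -0.1008], 0.0207, [0.4541, -0.1015], 0.0532)
   ([321.7, 241.8], 286, [0.6176, -0.0534], 0.0544, [0.6189, -0.0506], 0.0528)
   ([305.0, 254.1], 153, [0.6039, -0.1267], 0.0208, [0.6038, -0.1264], 0.0529)
top
   ([345.1, 181.4], 102, [0.6315, -0.0799], 0.0189, [0.6358, -0.0799], 0.053)
   ([329.0, 188.1], 97, [0.6086, -0.0215], 0.0185, [0.6089, -0.0235], 0.0548)
   ([358.1, 188.3], 101, [0.6053, -0.1287], 0.0188, [0.6076, -0.1253], 0.0532)
   ([334.0, 230.8], 95, [0.4565, -0.0342], 0.0188, [0.4561, -0.0353], 0.0531)
   ([352.2, 230.7], 94, [0.4508, -0.1015], 0.0166, [0.4541, -0.1062], 0.0541)
```

View pics/fin.png

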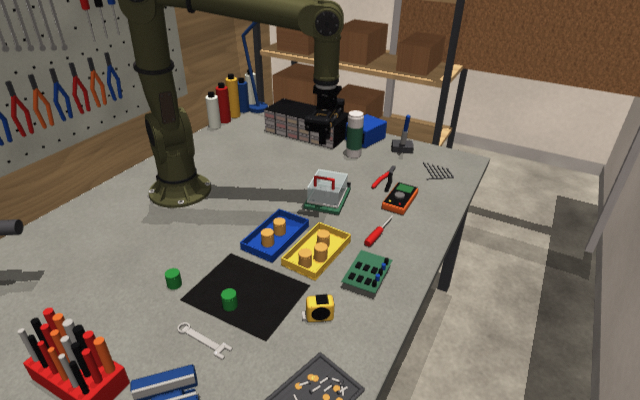

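The final picture shows the cover shut at (327,188). Two sleeves stand in blue at (267,237) and (279,226), and three in yellow at (305,257), (320,252) and (323,238). The green caps and the tools look unmoved.

```bash
python3 -c "
from cell import job
print(job.sign_off())"
```

```text
the job is handed in; nothing more can be done
None
```

I gauged all five brass sleeves one at a time and sorted them. I then shut the cover and handed the job in at about 85 s.

- **Blue tray:** two sleeves stopped at the step, with contact about 20 mm above the foot. They came from (0.528, -0.254) and (0.434, -0.348).
- **Yellow tray:** three sleeves went down to the base plate. They came from (0.431, -0.259), (0.617, -0.250) and (0.613, -0.354).

**Last checks:** the pictures show all five standing closed end up in those trays. The cover reads shut, with its top level to within about 0.01 rad. The green caps and the other tools look as they did at the start.

**What went wrong or disagreed:**
- **Cover handle:** the first try missed the handle and a second caught it only with the fingertips, before I lifted anything. The camera showed the fingertips 20 to 28 mm higher than the reported TCP and nose length imply, so I set heights from images and contact instead.
- **First sleeve:** it was pressed on the base plate with about 12 N before I stopped. Later contacts at the gauge stayed near 7 N or less.
- **Open stop:** I pushed the cover against its open stop with about 20 N to make sure it was seated.
- **Knocked sleeve:** the second sleeve moved about 24 mm inside the yellow tray after I released it. This was probably the announced knock. It stayed upright, so I left it.

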